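# Space out the lens canisters and cover the tray

### The job

Stand all the lens canisters in the tray in one straight row against its back rim with their labels to the front (towards the robot), in order of height: the shortest first, touching the steel end stop, then each next taller one exactly one spacer thickness from the one before, set one after another in that order by standing the spacer on edge between the two and bringing the canister up against it before stepping the spacer on to the next gap. Then stand the spacer on edge in the middle of its cork mat again and set the dust cover over the row so that it sits level, all its edge down on the tray's ledge, leaving the mug, bottle and slide box alone.

Things in the scene. Friction and masses are not known exactly. Their poses are not given: they have to be found in the camera images.
- tray: Fixed aluminium tray: base plate 112 x 274 x 8 mm (x, y, z), origin at the centre of its underside. Its floor is the plate's top, z = 8 mm. On it a rim 6 mm high, 5 mm thick, inside 62 (x) by 224 mm (y), centred; outside it a bare ledge of plate runs all round. The back rim is the long one at +x, farther from the robot, inner face at x = +31 mm.
- tray_stop (a point): Middle of the foot of the tray's end stop, on the face towards the row: a dark steel block 22 mm high inside the rim at the tray's +y end; this face lies at y = +104 mm in the tray's frame, at floor height. The row runs from it towards the tray's -y.
- mat: Fixed cork mat 80 x 80 x 4 mm where the spacer lives; origin at the centre of its underside.
- spacer: Loose plain steel spacer bar standing on edge on the cork mat, 36 mm long (x), 18 mm thick (y), 34 mm high (z), 0.15 kg; its 18 mm thickness sets the gap; origin at the centre of its underside, z up.
- cover: Loose grey box-shaped dust cover, open below: outside 90 x 252 x 84 mm (x, y, z), walls 4 mm, inside 82 x 244 x 80 mm, about 0.35 kg; origin at the centre of its open underside, z up. Black bar handle 16 (x) x 60 (y) x 30 mm on the middle of the top (z = 84 to 114 mm). It goes round the tray's rim with 5 mm play all round, edge on the ledge; either way round is right.
- can1: Loose round lens canister, white with a grey cap, upright, diameter 36 mm, height 40 mm, about 0.2 kg; origin at the centre of its underside, z up. Its flat dark label is on its -x side; a dark stripe on the cap runs from the centre towards the label. The shortest, always present.
- can1_label (a point): The middle of the label of canister 1, 18 mm out from its axis on its -x side, 15 mm above its underside.
- can2: Loose round lens canister, white with a grey cap, upright, diameter 36 mm, height 48 mm, about 0.2 kg; origin at the centre of its underside, z up. Its flat dark label is on its -x side; a dark stripe on the cap runs from the centre towards the label. May be absent.
- can2_label (a point): The middle of the label of canister 2, 18 mm out from its axis on its -x side, 15 mm above its underside.
- can3: Loose round lens canister, white with a grey cap, upright, diameter 36 mm, height 56 mm, about 0.2 kg; origin at the centre of its underside, z up. Its flat dark label is on its -x side; a dark stripe on the cap runs from the centre towards the label. May be absent.
- can3_label (a point): The middle of the label of canister 3, 18 mm out from its axis on its -x side, 15 mm above its underside.
- can4: Loose round lens canister, white with a grey cap, upright, diameter 36 mm, height 64 mm, about 0.2 kg; origin at the centre of its underside, z up. Its flat dark label is on its -x side; a dark stripe on the cap runs from the centre towards the label. May be absent.
- can4_label (a point): The middle of the label of canister 4, 18 mm out from its axis on its -x side, 15 mm above its underside.
- can5: Loose round lens canister, white with a grey cap, upright, diameter 36 mm, height 72 mm, about 0.2 kg; origin at the centre of its underside, z up. Its flat dark label is on its -x side; a dark stripe on the cap runs from the centre towards the label. May be absent.
- can5_label (a point): The middle of the label of canister 5, 18 mm out from its axis on its -x side, 15 mm above its underside.
- oil_bottle: Bystander: small amber bottle, diameter 32 mm, 70 mm high, behind the tray; origin at the centre of its underside.
- mug: Bystander: white mug, diameter 76 mm, 85 mm high; origin at the centre of its underside.
- slide_box: Bystander: flat wooden slide box 90 x 160 x 32 mm behind the tray; origin at the centre of its underside.
Not all that is in view belongs to the job. Several things have the shape of the spacer; the one meant has the colours described above.

How it is judged:
On the way, in this order (a step that is already met when the one before it is completed fails the run):
1. the shortest canister stands in the tray against the end stop and the back rim (x of can1 in the frame of tray between 0.009 and 0.016 m and z of can1 in the frame of tray between 0.005 and 0.011 m and angle between can1's own z axis and vertical below 0.08 rad and x of can1_label in the frame of tray below 0 m and y of can1 in the frame of tray between 0.0825 and 0.089 m), for 0.2 s.
2. canister 2 stands against the back rim, a spacer's width from the one before it, with the spacer standing in the gap between them (x of can2 in the frame of tray between 0.009 and 0.016 m and z of can2 in the frame of tray between 0.005 and 0.011 m and angle between can2's own z axis and vertical below 0.08 rad and x of can2_label in the frame of tray below 0 m and y of can2 in the frame of tray below 0.06 m and horizontal distance between can1 and can2 between 0.051 and 0.057 m and horizontal distance between spacer and can2 between 0.023 and 0.031 m and y of spacer in the frame of can2 above 0.014 m and z of spacer in the frame of can2 between -0.004 and 0.004 m), for 0.2 s.
3. canister 3 stands against the back rim, a spacer's width from the one before it, with the spacer standing in the gap between them (x of can3 in the frame of tray between 0.009 and 0.016 m and z of can3 in the frame of tray between 0.005 and 0.011 m and angle between can3's own z axis and vertical below 0.08 rad and x of can3_label in the frame of tray below 0 m and y of can3 in the frame of tray below 0.06 m and (horizontal distance between can1 and can3 between 0.051 and 0.057 m or horizontal distance between can2 and can3 between 0.051 and 0.057 m) and horizontal distance between spacer and can3 between 0.023 and 0.031 m and y of spacer in the frame of can3 above 0.014 m and z of spacer in the frame of can3 between -0.004 and 0.004 m), for 0.2 s.
4. canister 4 stands against the back rim, a spacer's width from the one before it, with the spacer standing in the gap between them (x of can4 in the frame of tray between 0.009 and 0.016 m and z of can4 in the frame of tray between 0.005 and 0.011 m and angle between can4's own z axis and vertical below 0.08 rad and x of can4_label in the frame of tray below 0 m and y of can4 in the frame of tray below 0.06 m and (horizontal distance between can1 and can4 between 0.051 and 0.057 m or horizontal distance between can2 and can4 between 0.051 and 0.057 m or horizontal distance between can3 and can4 between 0.051 and 0.057 m) and horizontal distance between spacer and can4 between 0.023 and 0.031 m and y of spacer in the frame of can4 above 0.014 m and z of spacer in the frame of can4 between -0.004 and 0.004 m), for 0.2 s.
5. canister 5 stands against the back rim, a spacer's width from the one before it, with the spacer standing in the gap between them (x of can5 in the frame of tray between 0.009 and 0.016 m and z of can5 in the frame of tray between 0.005 and 0.011 m and angle between can5's own z axis and vertical below 0.08 rad and x of can5_label in the frame of tray below 0 m and y of can5 in the frame of tray below 0.06 m and (horizontal distance between can1 and can5 between 0.051 and 0.057 m or horizontal distance between can2 and can5 between 0.051 and 0.057 m or horizontal distance between can3 and can5 between 0.051 and 0.057 m or horizontal distance between can4 and can5 between 0.051 and 0.057 m) and horizontal distance between spacer and can5 between 0.023 and 0.031 m and y of spacer in the frame of can5 above 0.014 m and z of spacer in the frame of can5 between -0.004 and 0.004 m), for 0.2 s.
At the end, for the whole second after the job is handed in: Canisters upright against the back rim (4 mm), labels front within about 40 degrees, in height order, the shortest within 3 mm of the stop, gaps 18 +-3 mm; spacer on edge on its mat (within 30 mm); cover on the ledge all round (height +-2.5 mm, tilt under 0.03 rad) (all of step 1 and x of can2 in the frame of tray between 0.009 and 0.016 m and z of can2 in the frame of tray between 0.005 and 0.011 m and angle between each of can2, can3, can4, can5's own z axis and vertical below 0.08 rad and x of each of can2_label, can3_label, can4_label, can5_label in the frame of tray below 0 m and y of each of can2, can3, can4, can5 in the frame of tray below 0.06 m and horizontal distance between can1 and can2 between 0.051 and 0.057 m and x of can3 in the frame of tray between 0.009 and 0.016 m and z of can3 in the frame of tray between 0.005 and 0.011 m and (horizontal distance between can1 and can3 between 0.051 and 0.057 m or horizontal distance between can2 and can3 between 0.051 and 0.057 m) and x of can4 in the frame of tray between 0.009 and 0.016 m and z of can4 in the frame of tray between 0.005 and 0.011 m and (horizontal distance between can1 and can4 between 0.051 and 0.057 m or horizontal distance between can2 and can4 between 0.051 and 0.057 m or horizontal distance between can3 and can4 between 0.051 and 0.057 m) and x of can5 in the frame of tray between 0.009 and 0.016 m and z of can5 in the frame of tray between 0.005 and 0.011 m and (horizontal distance between can1 and can5 between 0.051 and 0.057 m or horizontal distance between can2 and can5 between 0.051 and 0.057 m or horizontal distance between can3 and can5 between 0.051 and 0.057 m or horizontal distance between can4 and can5 between 0.051 and 0.057 m) and z of cover in the frame of tray between 0.0055 and 0.0105 m and angle between cover's own z axis and vertical below 0.03 rad and angle between the y axis of cover and the y axis of tray, either way round below 0.08 rad and horizontal distance between cover and tray below 0.012 m and horizontal distance between spacer and mat below 0.03 m and z of spacer in the frame of mat below 0.008 m and angle between spacer's own z axis and vertical below 0.1 rad and linear speed of each of cover, spacer below 0.01 m/s); the robot touches nothing.
It fails at once if the oil bottle is displaced (distance of oil_bottle from where it was at the start of the episode above 0.03 m).
It fails at once if the mug is displaced (distance of mug from where it was at the start of the episode above 0.03 m).
It fails at once if the slide box is displaced (distance of slide_box from where it was at the start of the episode above 0.03 m).
Of can2, can3, can4, can5 only 2 to 3 are there at a start; the rules pass over those that are not, and their reading is None.
At some moment in a run one of cover may be knocked a few centimetres aside while the robot is not near it.
Once in a run the grip may slacken for a moment while it holds something.
It also fails if it takes over 210 s, if anything falls off the work surface, if the arm or the gripper's body presses on something with over 40 N, if the wrist force passes 120 N, or if a joint passes its speed limit or range.

### The arm

A 6-joint arm with a two-finger parallel gripper is mounted at the origin on the work surface. World frame = base frame: x ahead of the robot, y to its left, z up, the work surface at z = 0. Lengths are in m, angles in rad, forces in N, time in s.
With the tool pointing down it reaches from about 0.3 to 0.875 m from the base axis. Payload 4.2 kg.
Tool frame: the origin (TCP) lies at the very end of the fingers, on their centre line; the grasp point (between the pads) lies 19 mm behind it; z points along the fingers, y is the line along which they close (so a half turn about z gives the same grasp; the last joint's range is limited). The gripper opens to 85 mm and grips with 20 to 120 N. Pads are 22 mm wide; open, the fingers measure 114 mm over their backs; the gripper's body (76 mm by 85 mm) begins 54 mm behind the grasp point. The pads swing forward as they close: fully open they stand 13 mm farther back than shut.
Start: joints at [1.09, 0.32, 1.565, -0, 1.257, -0.02], TCP at [0.256, 0.515, 0.231] pointing down, gripper open.
Joint ranges: [-3.11, 3.11], [-0.84, 2.01], [0.21, 2.61], [-1.34, 4.49], [0.05, 2.63], [-2.56, 2.56]. Speed limits (rad/s): [2.57, 2.57, 3.14, 3.14, 3.14, 3.14].

### API

Orientations are given as a unit quaternion [x, y, z, w].
In Python, from cell import status, vision, manip gives the robot as it stands. The module is installed in compiled form; this text tells all that it offers.
- The arm moves only by the tool send_rows, never from a script. Its arguments are lists of equal length, an entry for each row: "slide": the shift along the tool's x, y, z as a fraction of full scale, a list of three; "yaw": the turn about the tool's z as a fraction of full scale. A call has 1 to 5 rows; each row shifts and turns the commanded pose from where the row before left it, along the tool's axes as they then stand; what a row does not reach is not made up. Full scale, the value 1, is 2 cm for a shift and 5 degrees for a turn. A row lasts 1/12 s, in which the tool goes at most 41.7 mm and 7.16 degrees, less where a joint would pass 70% of its speed; a pose out of reach is approached as far as the arm can. A call with a number of a shift or a turn outside -1 to 1 is refused whole. A call with a gripper value outside its range is refused whole. "claw" is the opening, from -1 (shut) to 1 (fully open), set as the call begins (left out, the last holds). The fingers move at their own pace and stop on an object; the grip force is fixed at half the most. Time passes only in rows, so rows that do not move let the fingers close. It gives the time, the measured TCP pose, the force, the opening and the grip force at its end, in the units of the state.
- status.observe(): the state, without advancing time (a new reading comes with each control period).
- vision.grab_frame(name): name is "side" or "top" or "wrist"; returns a dict with "pixels" (420x560x3 uint8, blue, green, red), "fx", "fy", "cx", "cy" (pixels), "k1" (the pictures are not rectified: a ray, as slopes to the right and down, at radius r is drawn at 1 + k1 r^2 times it, then the intrinsics apply), "extrinsics" (4x4, takes a point from camera to world coordinates). Camera axes: x right, y down, z forward; pixel columns grow to the right and rows downward; lengths in m; the calibration is good to about 2 mm. A picture is of the moment at which its call begins. There is no depth.
- manip.finish_job(): hands the job in; it is judged then, once.
Trained networks look in a picture, given as the dict that the camera call returned (one of the last four; its "shot" number tells which), for a name from the list of things; names that differ only in an ending like _2 or _b are one class to them, and where a whole thing is asked for, a point or a joint stands for the part that bears it (a point fixed in the world has none). Each returns a list of dicts, best first, with "conf" (0 to 1); they miss things now and then, are a little off and sometimes report something else, mostly with a low value. They report only what shows in the picture. A call takes as long as a camera call. They do not tell look-alikes from the thing itself.
- vision.spot_in(picture, label): "bbox" ([left, top, right, bottom] in pixels, round what is visible of it).
- vision.trace(picture, label): "region" (420x560 bool, what is visible of it) and "bbox" ([left, top, right, bottom] in pixels, round what is visible of it).
- vision.spot_point(picture, label): "uv" ([column, row] in pixels: a listed point, or the origin of a listed thing).
The state is a dict: "time": time; "joints": joint angles; "qvel": joint speeds; "effort": joint torques, N m; "tcp_pos": TCP position; "orientation": TCP orientation; "contact_force": force on the tool from outside, world axes, zero at the start; "wrist_torque": the same for the moment, N m; "opening": finger opening in m; "grip_force": force on a finger pad.
Only numpy, scipy, OpenCV 4.12 (cv2) and the standard library are available. Lean on these libraries where they do the work, as an engineer would, in place of code of your own. Each camera call takes 0.05 s, during which the arm holds its last target. There are 200 camera calls.

## Working session

There is one attempt and no reset: what is moved stays moved. The work goes in short steps, Python scripts to look and compute and a tool call to move; the robot and the scene stay as the last step left them, time stands still between calls to the robot, and variables do not carry over. Pictures are saved under pics/ and viewed, at most 14 in all, crops included, and the job is handed in when it is done.

Besides the shell and the picture viewer there is one more tool, called after "Emit:" as name([rows], argument=value, ...), one row to a line, values as JSON. send_rows: Moves the arm, as the interface text tells. Its arguments: {"type":"object","properties":{"slide":{"type":"array"},"yaw":{"type":"array"},"claw":{"type":"number"}},"required":["slide","yaw"]}

```bash
mkdir -p pics
cat > h.py <<'E'
import numpy as np, cv2
from cell import status, vision, manip
from scipy.spatial.transform import Rotation as R
def grab(n,save=None):
    p=vision.grab_frame(n)
    if save: cv2.imwrite('pics/'+save,p['pixels'])
    return p
def K(p): return np.array([[p['fx'],0,p['cx']],[0,p['fy'],p['cy']],[0,0,1.]]),np.array([p['k1'],0,0,0.])
def px2w(p,uv,z):
    k,d=K(p); E=np.array(p['extrinsics'])
    n=cv2.undistortPoints(np.array([[uv]],float),k,d)[0,0]
    r=E[:3,:3]@np.array([n[0],n[1],1]); o=E[:3,3]
    return o+r*(z-o[2])/r[2]
def w2px(p,X):
    k,d=K(p); E=np.linalg.inv(np.array(p['extrinsics']))
    return cv2.projectPoints(np.array(X,float).reshape(-1,3),cv2.Rodrigues(E[:3,:3])[0],E[:3,3],k,d)[0][:,0]
def st():
    s=status.observe(); r=R.from_quat(s['orientation']).as_matrix()
    print('t',round(s['time'],2),'tcp',np.round(s['tcp_pos'],4),'toolx',np.round(r[:,0],3),'tooly',np.round(r[:,1],3),'z',np.round(r[:,2],3),'F',np.round(s['contact_force'],1),'open',round(s['opening'],4),'grip',round(s['grip_force'],1)); return s
E
python3 - <<'E'
from h import *
s=st(); print(s['joints'])
for n in ['top','side']:
    p=grab(n,n+'0.png'); E=np.array(p['extrinsics']); print(n,p['fx'],p['k1'],E.round(3).tolist())
    for l in ['tray','mat','spacer','cover','can1','can2','can3','can4','can5','oil_bottle','mug','slide_box']:
        print(l,[(round(q['conf'],2),np.round(q['uv']).tolist(),px2w(p,q['uv'],0)[:2].round(3).tolist()) for q in vision.spot_point(p,l)[:3]])
E
```

```text
t 0.0 tcp [0.2555 0.5146 0.2305] toolx [-0.896  0.445  0.   ] tooly [ 0.445  0.896 -0.002] z [-0.001 -0.002 -1.   ] F [ 0.9 -0.5 -0.7] open 0.0856 grip 0.0
[ 1.08999191e+00  3.20293751e-01  1.56566046e+00  4.12548651e-05
  1.25736629e+00 -2.00125423e-02]
top 485.7432053877395 -0.17156979728608618 [[0.017, -0.999, 0.045, 0.528], [-1.0, -0.017, -0.014, -0.048], [0.015, -0.045, -0.999, 1.26], [0.0, 0.0, 0.0, 1.0]]
tray [(0.59, [246.0, 198.0], [0.611, 0.008])]
mat [(0.87, [378.0, 207.0], [0.595, -0.341])]
spacer [(0.65, [420.0, 189.0], [0.644, -0.454]), (0.63, [376.0, 208.0], [0.593, -0.336]), (0.51, [410.0, 223.0], [0.555, -0.428])]
cover [(0.64, [110.0, 222.0], [0.544, 0.365]), (0.21, [191.0, 274.0], [0.413, 0.145]), (0.21, [357.0, 154.0], [0.733, -0.284])]
can1 [(0.78, [192.0, 269.0], [0.426, 0.144]), (0.5, [247.0, 265.0], [0.439, 0.002]), (0.46, [338.0, 249.0], [0.484, -0.235])]
can2 [(0.78, [192.0, 269.0], [0.426, 0.144]), (0.5, [247.0, 265.0], [0.439, 0.002]), (0.46, [338.0, 249.0], [0.484, -0.235])]
can3 [(0.78, [192.0, 269.0], [0.426, 0.144]), (0.5, [247.0, 265.0], [0.439, 0.002]
[... 1240 characters left out ...]
8, 0.126]), (0.54, [285.0, 282.0], [0.478, -0.23]), (0.33, [216.0, 238.0], [0.432, 0.015])]
can3 [(0.85, [189.0, 221.0], [0.408, 0.126]), (0.54, [285.0, 282.0], [0.478, -0.23]), (0.33, [216.0, 238.0], [0.432, 0.015])]
can4 [(0.85, [189.0, 221.0], [0.408, 0.126]), (0.54, [285.0, 282.0], [0.478, -0.23]), (0.33, [216.0, 238.0], [0.432, 0.015])]
can5 [(0.85, [189.0, 221.0], [0.408, 0.126]), (0.54, [285.0, 282.0], [0.478, -0.23]), (0.33, [216.0, 238.0], [0.432, 0.015])]
oil_bottle [(0.5, [287.0, 177.0], [0.785, 0.146]), (0.33, [222.0, 245.0], [0.429, -0.019])]
mug [(0.94, [372.0, 251.0], [0.732, -0.285]), (0.35, [239.0, 258.0], [0.435, -0.092])]
slide_box [(0.65, [327.0, 200.0], [0.799, -0.037])]
```

View pics/top0.png

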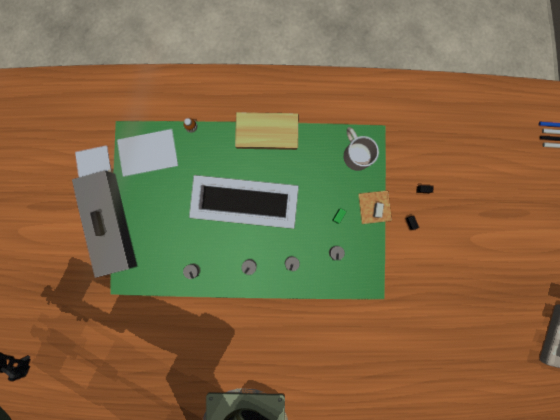

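View pics/side0.png

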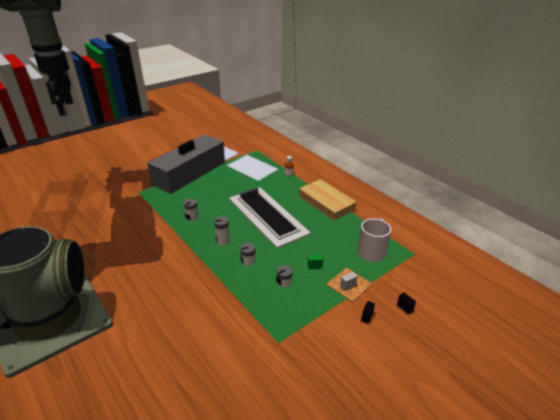

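```bash
cat >> h.py <<'E'
from scipy.optimize import least_squares
def cyl(x,y,h,r=.018,z0=0):
    a=np.linspace(0,2*np.pi,24,endpoint=False)
    return np.array([[x+r*np.cos(t),y+r*np.sin(t),z] for z in (z0,z0+h) for t in a])
def bb(P): return np.r_[P.min(0),P.max(0)]
E
python3 - <<'E'
from h import *
p=grab('top'); q=grab('side')
T=[d for d in vision.spot_in(p,'can1') if d['conf']>.2]; S=[d for d in vision.spot_in(q,'can1') if d['conf']>.2]
print(len(T),len(S))
for x in T:
  best=None
  for y in S:
    f=lambda v: np.r_[bb(w2px(p,cyl(*v)))-x['bbox'],bb(w2px(q,cyl(*v)))-y['bbox']]
    b=np.array(x['bbox']); g=px2w(p,(b[:2]+b[2:])/2,.03)
    r=least_squares(f,[g[0],g[1],.055])
    if best is None or r.cost<best.cost: best=r
  print(round(x['conf'],2),np.round(x['bbox']),best.x.round(4),best.cost.round(1))
for pic,l in ((p,'tray'),(p,'mat'),(p,'cover'),(p,'slide_box')):
  for d in vision.trace(pic,l)[:1]:
    c=max(cv2.findContours(d['region'].astype(np.uint8),0,2)[0],key=cv2.contourArea)[:,0].astype(float)
    z={'tray':.008,'mat':.004,'cover':.084,'slide_box':.032}[l]
    W=np.array([px2w(pic,u,z)[:2]*1000 for u in c],np.float32)
    print(l,d['conf'],cv2.minAreaRect(W))
im=p['pixels']; k=[cv2.resize(im[v-25:v+25,u-25:u+25],(300,300),interpolation=cv2.INTER_CUBIC) for u,v in((191,271),(249,267),(292,264),(337,253))]
cv2.imwrite('pics/cans.png',np.vstack([np.hstack(k[:2]),np.hstack(k[2:])]))
w=grab('wrist','w0.png'); print(w['fx'],np.array(w['extrinsics']).round(3).tolist())
E
```

```text
4 4
0.79 [180. 266. 198. 281.] [0.421  0.1456 0.0488] 10.9
0.58 [239. 256. 254. 273.] [ 0.4436 -0.0019  0.0642] 6.0
0.51 [285. 259. 298. 274.] [ 0.4447 -0.1176  0.0536] 19.2
0.43 [330. 243. 344. 259.] [ 0.479  -0.2298  0.0368] 5.4
tray 0.58 ((602.5343017578125, 12.67950439453125), (272.57098388671875, 112.14319610595703), 84.88192749023438)
mat 0.9 ((594.982177734375, -330.6377258300781), (80.20921325683594, 79.16803741455078), 7.311621189117432)
cover 0.91 ((541.8602905273438, 354.87908935546875), (253.81790161132812, 114.75674438476562), 15.339427947998047)
slide_box 0.82 ((786.1702270507812, -42.72747802734375), (160.37901306152344, 97.80868530273438), 89.44660186767578)
364.7833565905316 [[0.445, 0.853, 0.273, 0.186], [0.896, -0.423, -0.136, 0.549], [-0.001, 0.305, -0.952, 0.376], [0.0, 0.0, 0.0, 1.0]]
```

View pics/cans.png

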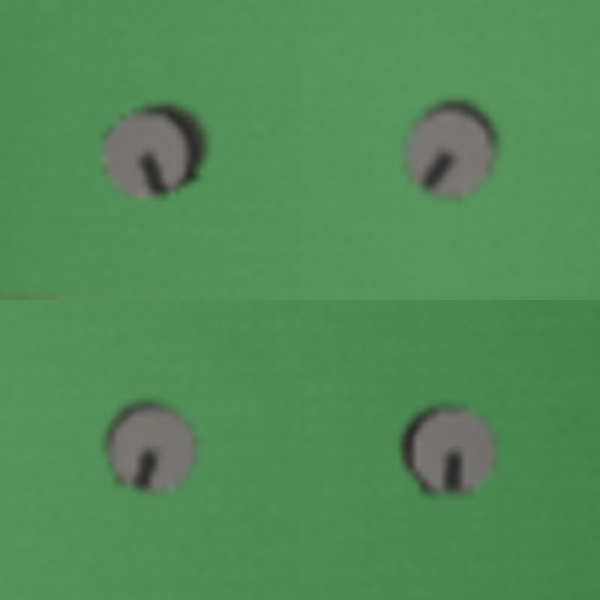

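The top view shows four cans at (191,271), (249,267), (292,264) and (337,253). By height they are can2, can4, can3 and can1. The grey spacer is on the mat at (379,209), and the tray, at about (244,202), is yawed about -5°. I'll turn the tool to line up with the tray.

Emit:
send_rows([
  [0, 0, 0],
  [0, 0, 0],
  [0, 0, 0],
  [0, 0, 0],
  [0, 0, 0],
], yaw=[1, 1, 1, 1, 1])

```text
time: 2.17
tcp_pos: [0.2557, 0.515, 0.2313]
orientation: [0.436, 0.9, 0.0, 0.0]
contact_force: [-0.0, -0.8, 0.4]
opening: 0.0854
grip_force: 0.0
```

Emit:
send_rows([
  [0, 0, 0],
  [0, 0, 0],
  [0, 0, 0],
  [0, 0, 0],
  [0, 0, 0],
], yaw=[1, 1, 1, 1, 1])

```text
time: 2.58
tcp_pos: [0.2557, 0.515, 0.2313]
orientation: [0.62, 0.784, 0.0, -0.0]
contact_force: [0.5, 0.4, 0.5]
opening: 0.0852
grip_force: 0.0
```

Emit:
send_rows([
  [0, 0, 0],
  [0, 0, 0],
  [0, 0, 0],
  [0, 0, 0],
], yaw=[1, 1, 1, 0.73])

```text
time: 2.92
tcp_pos: [0.2557, 0.5151, 0.2313]
orientation: [0.739, 0.674, 0.0, -0.0]
contact_force: [-0.0, 1.1, 0.2]
opening: 0.0857
grip_force: 0.0
```

```bash
python3 -c "
from h import *
st()"
```

```text
t 2.92 tcp [0.2557 0.5151 0.2313] toolx [0.092 0.996 0.   ] tooly [ 0.996 -0.092  0.   ] z [ 0.  0. -1.] F [-0.   1.1  0.2] open 0.0857 grip 0.0
```

Emit:
send_rows([
  [-1, 0.4, 0],
  [-1, 0.4, 0],
  [-1, 0.4, 0],
  [-1, 0.4, 0],
  [-1, 0.4, 0],
], yaw=[0, 0, 0, 0, 0])

```text
time: 3.33
tcp_pos: [0.2869, 0.411, 0.2313]
orientation: [0.737, 0.675, 0.0, 0.0]
contact_force: [-1.1, -0.2, 0.2]
opening: 0.0852
grip_force: 0.0
```

Emit:
send_rows([
  [-1, 0.4, 0],
  [-1, 0.4, 0],
  [-1, 0.4, 0],
  [-1, 0.4, 0],
  [-1, 0.4, 0],
], yaw=[0, 0, 0, 0, 0])

```text
time: 3.75
tcp_pos: [0.3179, 0.3078, 0.2315]
orientation: [0.738, 0.675, 0.0, 0.0]
contact_force: [-1.0, -0.3, -0.4]
opening: 0.0851
grip_force: 0.0
```

Emit:
send_rows([
  [-1, 0.4, 0],
  [-1, 0.4, 0],
  [-1, 0.4, 0],
  [-1, 0.4, 0],
  [-1, 0.4, 0],
], yaw=[0, 0, 0, 0, 0])

```text
time: 4.17
tcp_pos: [0.349, 0.2046, 0.2315]
orientation: [0.738, 0.675, 0.0, 0.0]
contact_force: [0.6, -0.0, -0.1]
opening: 0.0855
grip_force: 0.0
```

Emit:
send_rows([
  [-1, 0.4, 0],
  [-1, 0.4, 0],
  [-1, 0.4, 0],
  [-1, 0.4, 0],
  [-1, 0.4, 0],
], yaw=[0, 0, 0, 0, 0])

```text
time: 4.58
tcp_pos: [0.38, 0.1015, 0.2315]
orientation: [0.738, 0.675, 0.0, 0.0]
contact_force: [-0.2, -0.1, 0.1]
opening: 0.0854
grip_force: 0.0
```

Emit:
send_rows([
  [-1, 0.4, 0],
  [-1, 0.4, 0],
  [-1, 0.4, 0],
  [-1, 0.4, 0],
  [-1, 0.4, 0],
], yaw=[0, 0, 0, 0, 0])

```text
time: 5.0
tcp_pos: [0.4111, -0.0017, 0.2315]
orientation: [0.738, 0.675, 0.0, 0.0]
contact_force: [-0.1, -0.7, 0.4]
opening: 0.0855
grip_force: 0.0
```

```bash
python3 -c "
from h import *
st(); w=grab('wrist','w1.png')
for d in vision.spot_in(w,'can1'): 
  print(round(d['conf'],2),np.round(d['bbox']),px2w(w,[(d['bbox'][0]+d['bbox'][2])/2,(d['bbox'][1]+d['bbox'][3])/2],.03))
t=vision.spot_point(w,'tray_stop'); print([(d['conf'],px2w(w,d['uv'],.008)) for d in t])
"
```

```text
t 5.0 tcp [ 0.4111 -0.0017  0.2315] toolx [0.088 0.996 0.   ] tooly [ 0.996 -0.088  0.001] z [ 0.001  0.    -1.   ] F [-0.1 -0.7  0.4] open 0.0855 grip 0.0
0.89 [255.   0. 300.  45.] [0.42423624 0.1351826  0.03      ]
0.88 [287. 157. 328. 215.] [ 0.44089922 -0.01092676  0.03      ]
0.8 [331. 340. 368. 386.] [ 0.4763865  -0.22470653  0.03      ]
0.64 [300. 253. 342. 305.] [ 0.44892416 -0.11371577  0.03      ]
[(0.75, array([0.6134085 , 0.11232222, 0.008     ])), (0.72, array([ 0.43924063, -0.00393911,  0.008     ]))]
```

View pics/w1.png

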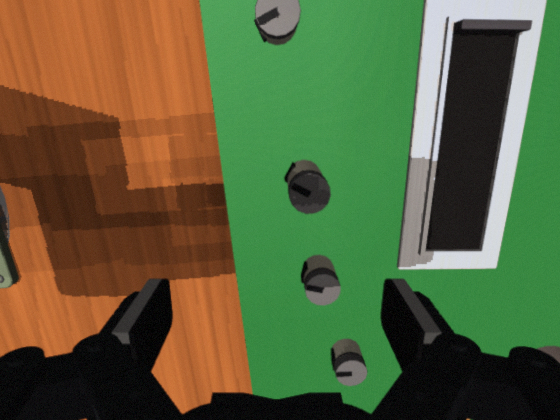

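```bash
python3 -c "
from h import *
w=grab('wrist')
for d in vision.spot_in(w,'can1'):
  b=np.array(d['bbox']); g=px2w(w,(b[:2]+b[2:])/2,.03)
  for fix in (0,1):
    f=lambda v: (bb(w2px(w,cyl(v[0],v[1],v[2])))-b)*[1,b[1]>2,1,1]
    r=least_squares(f,[g[0],g[1],.05]); print(np.round(b),r.x.round(4),r.cost.round(1)) if not fix else 0
for n,a,b,h in (('4',(312,192),(292,185),.064),('3',(323,288),(307,289),.056),('1',(352,374),(337,374),.04),('2',(280,14),(257,20),.048)):
  A=px2w(w,a,h);B=px2w(w,b,h); D=A-B; print(n,A[:2].round(4),'tool-y angle wanted',np.degrees(np.arctan2(D[1],D[0])).round(1))
for u in [(459,21),(528,24),(482,250),(428,250),(400,269),(496,269)]: print(u,px2w(w,u,.008).round(4))
"
```

```text
[253.   0. 300.  43.] [0.4239 0.1409 0.0667] 0.0
[331. 339. 367. 385.] [ 0.476  -0.2325  0.0374] 0.0
[302. 251. 342. 305.] [ 0.4488 -0.1123  0.053 ] 0.3
[287. 156. 330. 213.] [ 0.4389 -0.0047  0.0776] 1.8
4 [ 0.4421 -0.0082] tool-y angle wanted -24.9
3 [ 0.4476 -0.1091] tool-y angle wanted -1.2
1 [ 0.4764 -0.2318] tool-y angle wanted -5.5
2 [0.4268 0.1385] tool-y angle wanted 8.1
(459, 21) [0.5913 0.1266 0.008 ]
(528, 24) [0.6561 0.1193 0.008 ]
(482, 250) [ 0.63   -0.1063  0.008 ]
(428, 250) [ 0.5698 -0.1006  0.008 ]
(400, 269) [ 0.5392 -0.121   0.008 ]
(496, 269) [ 0.648  -0.1314  0.008 ]
```

Emit:
send_rows([
  [-0.93, 0.354, 0],
  [-0.93, 0.354, 0],
  [-0.93, 0.354, 0],
  [-0.93, 0.354, 0],
  [-0.93, 0.354, 0],
], yaw=[0, 0, 0, 0, 0])

```text
time: 5.67
tcp_pos: [0.438, -0.0961, 0.2314]
orientation: [0.737, 0.676, 0.0, -0.0]
contact_force: [-0.2, 0.2, 0.5]
opening: 0.0855
grip_force: 0.0
```

Emit:
send_rows([
  [-0.93, 0.354, 0],
  [-0.93, 0.354, 0],
  [-0.93, 0.354, 0],
  [-0.93, 0.354, 0],
  [-0.93, 0.354, 0],
], yaw=[0, 0, 0, 0, 0])

```text
time: 6.08
tcp_pos: [0.4654, -0.1918, 0.2313]
orientation: [0.737, 0.676, 0.0, -0.0]
contact_force: [-0.1, -0.1, -0.2]
opening: 0.0854
grip_force: 0.0
```

Emit:
send_rows([
  [-0.93, 0.354, 0],
  [-0.93, 0.354, 0],
  [0, 0, 1],
  [0, 0, 1],
  [0, 0, 1],
], yaw=[0, 0, 0, 0, 0])

```text
time: 6.5
tcp_pos: [0.4763, -0.2296, 0.1707]
orientation: [0.737, 0.676, 0.0, 0.0]
contact_force: [0.1, -0.2, -0.9]
opening: 0.0854
grip_force: 0.0
```

Emit:
send_rows([
  [0, 0, 1],
  [0, 0, 1],
  [0, 0, 1],
  [0, 0, 0],
  [0, 0, 0],
], yaw=[0, 0, 0, 0, 0])

```text
time: 6.92
tcp_pos: [0.4757, -0.2292, 0.1108]
orientation: [0.737, 0.676, -0.0, -0.001]
contact_force: [-0.5, -0.8, 0.6]
opening: 0.085
grip_force: 0.0
```

```bash
python3 -c "
from h import *
st(); w=grab('wrist','w2.png')
for d in vision.spot_in(w,'can1'):
  b=np.array(d['bbox']); g=px2w(w,(b[:2]+b[2:])/2,.03); print(b.round(),g.round(4))
  f=lambda v: (bb(w2px(w,cyl(v[0],v[1],.04)))-b)*[1,1,1,b[3]<415]
  r=least_squares(f,g[:2]); print(r.x.round(4),r.cost.round(1))
"
```

```text
t 6.92 tcp [ 0.4757 -0.2292  0.1108] toolx [0.087 0.996 0.001] tooly [ 0.996 -0.087 -0.002] z [-0.002  0.001 -1.   ] F [-0.5 -0.8  0.6] open 0.085 grip 0.0
[248. 182. 306. 249.] [ 0.4763 -0.2262  0.03  ]
[ 0.4761 -0.2281] 0.6
[168.   0. 249.  70.] [ 0.4467 -0.1158  0.03  ]
[ 0.4465 -0.1167] 29.4
```

View pics/w2.png

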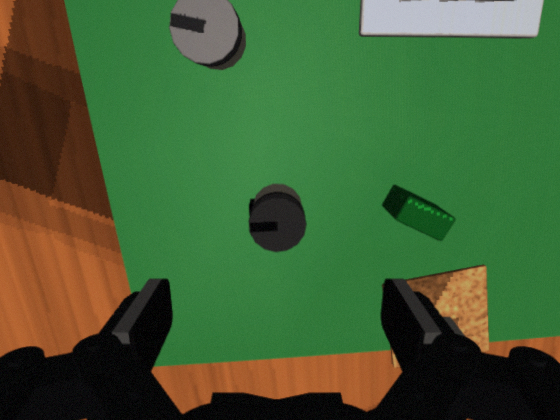

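Emit:
send_rows([
  [0, 0, 1],
  [0, 0, 1],
  [0, 0, 1],
  [0, 0, 1],
  [0, 0, 0.92],
], yaw=[0, 0, 0, 0, 0])

```text
time: 7.43
tcp_pos: [0.4771, -0.2308, 0.0136]
orientation: [0.738, 0.675, 0.001, 0.002]
contact_force: [-0.1, -0.1, 0.4]
opening: 0.0856
grip_force: 0.0
```

Emit:
send_rows([
  [0, 0, 0],
  [0, 0, 0],
  [0, 0, 0],
  [0, 0, 0],
  [0, 0, 0],
], yaw=[0, 0, 0, 0, 0], claw=-1)

```text
time: 7.85
tcp_pos: [0.4771, -0.231, 0.0149]
orientation: [0.738, 0.675, 0.001, 0.002]
contact_force: [-1.4, 0.4, 5.7]
opening: 0.034
grip_force: 59.4
```

Emit:
send_rows([
  [0, 0, 0],
  [0, 0, 0],
  [0, 0, 0],
  [0, 0, 0],
  [0, 0, 0],
], yaw=[0, 0, 0, 0, 0])

```text
time: 8.27
tcp_pos: [0.4771, -0.2311, 0.0149]
orientation: [0.738, 0.675, 0.001, 0.002]
contact_force: [0.2, 0.7, 5.2]
opening: 0.0346
grip_force: 59.5
```

Emit:
send_rows([
  [0, 0, -0.5],
  [0, 0, -1],
  [0, 0, -1],
  [0, 0, -1],
  [0, 0, -1],
], yaw=[0, 0, 0, 0, 0])

```text
time: 8.68
tcp_pos: [0.4756, -0.2303, 0.1047]
orientation: [0.738, 0.675, 0.0, 0.0]
contact_force: [0.4, -0.0, -2.7]
opening: 0.0347
grip_force: 60.0
```

Emit:
send_rows([
  [0, 0, -1],
  [0, 0, -1],
  [0.97, 0.384, 0],
  [0.97, 0.384, 0],
  [0.97, 0.384, 0],
], yaw=[0, 0, 0, 0, 0])

```text
time: 9.1
tcp_pos: [0.504, -0.174, 0.1445]
orientation: [0.738, 0.675, 0.0, 0.001]
contact_force: [0.1, 0.4, -1.9]
opening: 0.034
grip_force: 60.1
```

Emit:
send_rows([
  [0.97, 0.384, 0],
  [0.97, 0.384, 0],
  [0.97, 0.384, 0],
  [0.97, 0.384, 0],
  [0.97, 0.384, 0],
], yaw=[0, 0, 0, 0, 0])

```text
time: 9.52
tcp_pos: [0.5508, -0.0802, 0.1438]
orientation: [0.738, 0.675, 0.0, 0.0]
contact_force: [0.4, 0.4, -2.4]
opening: 0.0345
grip_force: 60.1
```

Emit:
send_rows([
  [0.97, 0.384, 0],
  [0.97, 0.384, 0],
  [0.97, 0.384, 0],
  [0.97, 0.384, 0],
  [0.97, 0.384, 0],
], yaw=[0, 0, 0, 0, 0])

```text
time: 9.93
tcp_pos: [0.5976, 0.013, 0.1438]
orientation: [0.738, 0.675, 0.0, 0.0]
contact_force: [-0.4, -1.0, -2.1]
opening: 0.0341
grip_force: 60.1
```

Emit:
send_rows([
  [0.97, 0.384, 0],
  [0, 0, 0],
  [0, 0, 0],
], yaw=[0, 0, 0])

```text
time: 10.18
tcp_pos: [0.6068, 0.0314, 0.1434]
orientation: [0.737, 0.676, -0.0, 0.0]
contact_force: [0.6, -0.3, -1.8]
opening: 0.0342
grip_force: 60.2
```

```bash
python3 -c "
from h import *
st(); w=grab('wrist','w3.png')
for l in ['tray_stop','tray']: print(l,[(d['conf'],d['uv'],px2w(w,d['uv'],.008).round(4)) for d in vision.spot_point(w,l)])
"
```

```text
t 10.18 tcp [0.6068 0.0314 0.1434] toolx [ 0.086  0.996 -0.   ] tooly [ 0.996 -0.086  0.   ] z [-0. -0. -1.] F [ 0.6 -0.3 -1.8] open 0.0342 grip 60.2
tray_stop [(0.66, [277.0, 90.2], array([0.6143, 0.1122, 0.008 ])), (0.36, [86.4, 253.1], array([ 0.443 , -0.0033,  0.008 ]))]
tray [(0.73, [275.1, 216.5], array([0.6044, 0.0155, 0.008 ]))]
```

View pics/w3.png

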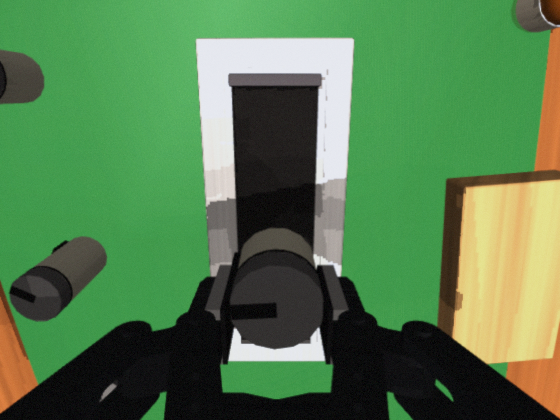

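```bash
python3 -c "
from h import *
w=grab('wrist'); im=w['pixels']; g=cv2.cvtColor(im,cv2.COLOR_BGR2HSV)
m=((g[...,1]<60)&(g[...,2]>90)).astype(np.uint8); m[:, :150]=0; m[:,400:]=0; m[210:]=0
def edge(r):
  c=np.where(m[r])[0]; return c.min(),c.max()+1
P=[]
for r in (60,120,180):
  a,b=edge(r); A=px2w(w,(a-.5,r),.008);B=px2w(w,(b-.5,r),.008); P.append((A+B)/2); print(r,a,b,A.round(4),B.round(4),np.linalg.norm(A-B).round(4))
P=np.array(P); d=P[0]-P[-1]; print('yaw',np.degrees(np.arctan2(-d[0],d[1])).round(2))
c=np.where(m[:,275])[0]; e=px2w(w,(275,c.min()-.5),.008); d/=np.linalg.norm(d); print('end',e,'mid',P[0]+d*((e-P[0])@d),'centre',P[0]+d*((e-P[0])@d-.137))
"
```

```text
60 197 354 [0.5584 0.1364 0.008 ] [0.6701 0.1265 0.008 ] 0.1121
120 201 351 [0.5551 0.0947 0.008 ] [0.6667 0.0848 0.008 ] 0.1121
180 205 347 [0.5513 0.049  0.008 ] [0.6622 0.0392 0.008 ] 0.1114
yaw -4.89
end [0.61576436 0.14796313 0.008     ] mid [0.61567715 0.14797059 0.008     ] centre [0.60399379 0.01146968 0.008     ]
```

Emit:
send_rows([
  [0.96, 0.133, 0],
  [0.96, 0.133, 0],
  [0.96, 0.133, 0],
  [0, 0, 1],
  [0, 0, 1],
], yaw=[0, 0, 0, 0, 0])

```text
time: 10.8
tcp_pos: [0.621, 0.0877, 0.104]
orientation: [0.737, 0.675, 0.002, 0.001]
contact_force: [0.1, -1.0, -3.9]
opening: 0.0341
grip_force: 60.3
```

Emit:
send_rows([
  [0, 0, 1],
  [0, 0, 1],
  [0, 0, 1],
  [0, 0, 0.75],
  [0, 0, 0],
], yaw=[0, 0, 0, 0, 0])

```text
time: 11.22
tcp_pos: [0.6172, 0.0861, 0.0247]
orientation: [0.738, 0.675, -0.003, -0.002]
contact_force: [-1.0, 0.7, -2.4]
opening: 0.0346
grip_force: 60.2
```

Emit:
send_rows([
  [0, 0, 0.1],
  [0, 0, 0],
], yaw=[0, 0])

```text
time: 11.38
tcp_pos: [0.6205, 0.0869, 0.0267]
orientation: [0.738, 0.675, 0.001, 0.0]
contact_force: [-0.2, 0.5, -2.6]
opening: 0.0342
grip_force: 60.2
```

Emit:
send_rows([
  [0, 0.1, 0],
  [0, 0, 0],
], yaw=[0, 0])

```text
time: 11.55
tcp_pos: [0.6232, 0.0871, 0.0273]
orientation: [0.738, 0.675, 0.001, 0.001]
contact_force: [-0.2, 0.4, -3.1]
opening: 0.0343
grip_force: 60.2
```

Emit:
send_rows([
  [0, 0.05, 0],
  [0, 0, 0],
], yaw=[0, 0])

```text
time: 11.72
tcp_pos: [0.6235, 0.0871, 0.0267]
orientation: [0.738, 0.675, 0.001, 0.0]
contact_force: [-0.1, 0.3, -2.4]
opening: 0.0341
grip_force: 60.2
```

Emit:
send_rows([
  [0, 0, 0.1],
  [0, 0, 0],
  [0, 0, 0],
], yaw=[0, 0, 0])

```text
time: 11.97
tcp_pos: [0.6227, 0.0871, 0.0237]
orientation: [0.738, 0.675, -0.0, -0.0]
contact_force: [0.5, -0.3, -1.6]
opening: 0.0344
grip_force: 60.2
```

Emit:
send_rows([
  [0, 0, 0.07],
  [0, 0, 0],
  [0, 0, 0],
], yaw=[0, 0, 0])

```text
time: 12.22
tcp_pos: [0.623, 0.0871, 0.023]
orientation: [0.738, 0.675, 0.0, 0.0]
contact_force: [-1.1, -0.0, 2.6]
opening: 0.0343
grip_force: 60.5
```

Emit:
send_rows([
  [0, 0.05, 0],
  [0, 0, 0],
  [0, 0, 0],
], yaw=[0, 0, 0])

```text
time: 12.47
tcp_pos: [0.6231, 0.0871, 0.023]
orientation: [0.738, 0.675, -0.001, -0.001]
contact_force: [-3.2, 0.7, 5.7]
opening: 0.034
grip_force: 60.5
```

Emit:
send_rows([
  [0.15, 0, 0],
  [0, 0, 0],
  [0, 0, 0],
], yaw=[0, 0, 0])

```text
time: 12.72
tcp_pos: [0.624, 0.0895, 0.023]
orientation: [0.737, 0.675, -0.0, 0.0]
contact_force: [-3.2, -2.9, 5.1]
opening: 0.034
grip_force: 60.7
```

Emit:
send_rows([
  [0.1, 0, 0],
  [0, 0, 0],
  [0, 0, 0],
], yaw=[0, 0, 0])

```text
time: 12.97
tcp_pos: [0.6242, 0.0909, 0.023]
orientation: [0.737, 0.675, -0.001, 0.0]
contact_force: [-2.6, -5.2, 5.9]
opening: 0.0345
grip_force: 60.8
```

Emit:
send_rows([
  [0.1, 0, 0],
  [0, 0, 0],
  [0, 0, 0],
], yaw=[0, 0, 0])

```text
time: 13.22
tcp_pos: [0.6243, 0.0928, 0.023]
orientation: [0.737, 0.675, -0.001, 0.0]
contact_force: [-2.1, -1.7, -0.7]
opening: 0.0345
grip_force: 47.3
```

Emit:
send_rows([
  [0.07, 0, 0],
  [0, 0, 0],
  [0, 0, 0],
], yaw=[0, 0, 0])

```text
time: 13.47
tcp_pos: [0.6244, 0.0939, 0.023]
orientation: [0.737, 0.676, -0.001, 0.001]
contact_force: [-3.3, -6.1, 5.3]
opening: 0.0342
grip_force: 59.0
```

Emit:
send_rows([
  [0.05, 0, 0],
  [0, 0, 0],
  [0, 0, 0],
], yaw=[0, 0, 0])

```text
time: 13.72
tcp_pos: [0.6244, 0.094, 0.023]
orientation: [0.737, 0.676, -0.002, 0.001]
contact_force: [-3.7, -8.0, 6.5]
opening: 0.034
grip_force: 59.1
```

Emit:
send_rows([
  [0.1, 0, 0],
  [0, 0, 0],
  [0, 0, 0],
], yaw=[0, 0, 0])

```text
time: 13.97
tcp_pos: [0.6244, 0.0941, 0.0231]
orientation: [0.737, 0.676, -0.003, 0.002]
contact_force: [-3.7, -14.2, 7.5]
opening: 0.0342
grip_force: 59.3
```

Emit:
send_rows([
  [-0.1, 0, -0.03],
  [0, 0, 0],
], yaw=[0, 0])

```text
time: 14.13
tcp_pos: [0.6244, 0.094, 0.023]
orientation: [0.737, 0.675, -0.001, 0.001]
contact_force: [-2.6, -8.0, 3.7]
opening: 0.0346
grip_force: 59.8
```

Emit:
send_rows([
  [0, 0, 0],
  [0, 0, 0],
  [0, 0, 0],
  [0, 0, 0],
  [0, 0, 0],
], yaw=[0, 0, 0, 0, 0], claw=1)

```text
time: 14.55
tcp_pos: [0.625, 0.0968, 0.0231]
orientation: [0.737, 0.675, 0.0, 0.0]
contact_force: [0.1, 0.2, -0.6]
opening: 0.0851
grip_force: 0.0
```

Emit:
send_rows([
  [0, 0, -1],
  [0, 0, -1],
  [0, 0, -1],
  [0, 0, -1],
  [0, 0, -1],
], yaw=[0, 0, 0, 0, 0])

```text
time: 14.97
tcp_pos: [0.6247, 0.0966, 0.124]
orientation: [0.737, 0.675, 0.0, -0.0]
contact_force: [0.6, -0.5, -0.2]
opening: 0.0855
grip_force: 0.0
```

```bash
python3 -c "
from h import *
st(); w=grab('wrist','w4.png')
for d in vision.spot_in(w,'can1'):
  b=np.array(d['bbox']); g=px2w(w,(b[:2]+b[2:])/2,.03)
  f=lambda v: (bb(w2px(w,cyl(v[0],v[1],.04,z0=.008)))-b)*[1,1,1,b[3]<415]
  r=least_squares(f,g[:2]); print(b.round(),r.x.round(4),r.cost.round(1))
p=grab('top')
for d in vision.spot_point(p,'mat')+vision.spot_point(p,'spacer'): print(d['conf'],d['uv'],px2w(p,d['uv'],.004).round(4))
"
```

```text
t 14.97 tcp [0.6247 0.0966 0.124 ] toolx [0.088 0.996 0.   ] tooly [ 0.996 -0.088  0.   ] z [ 0.  0. -1.] F [ 0.6 -0.5 -0.2] open 0.0855 grip 0.0
[ 39. 313.  93. 353.] [0.4539 0.013 ] 316.7
[250. 188. 305. 249.] [0.625  0.0935] 10.2
[  0. 146.  29. 202.] [0.4536 0.14  ] 999.0
0.56 [375.7, 208.3] [ 0.5915 -0.333   0.004 ]
0.7 [340.8, 216.0] [ 0.5699 -0.2409  0.004 ]
0.65 [379.9, 207.5] [ 0.5938 -0.3442  0.004 ]
0.47 [409.4, 221.4] [ 0.5586 -0.424   0.004 ]
0.43 [423.1, 188.0] [ 0.6477 -0.4613  0.004 ]
```

View pics/w4.png

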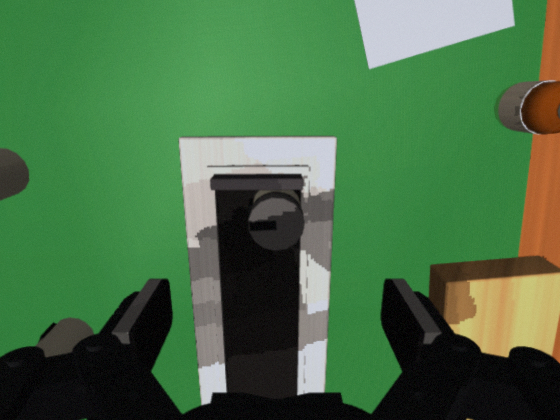

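Emit:
send_rows([
  [-0.985, 0.016, -0.1],
  [-0.985, 0.016, -0.1],
  [-0.985, 0.016, -0.1],
  [-0.985, 0.016, -0.1],
  [-0.985, 0.016, -0.1],
], yaw=[0, 0, 0, 0, 0])

```text
time: 15.63
tcp_pos: [0.6165, -0.0027, 0.1312]
orientation: [0.737, 0.675, -0.001, -0.001]
contact_force: [0.9, -0.4, 0.3]
opening: 0.0851
grip_force: 0.0
```

Emit:
send_rows([
  [-0.985, 0.016, -0.1],
  [-0.985, 0.016, -0.1],
  [-0.985, 0.016, -0.1],
  [-0.985, 0.016, -0.1],
  [-0.985, 0.016, -0.1],
], yaw=[0, 0, 0, 0, 0])

```text
time: 16.05
tcp_pos: [0.6095, -0.1009, 0.1412]
orientation: [0.738, 0.675, -0.001, -0.001]
contact_force: [0.3, 0.1, 1.4]
opening: 0.0853
grip_force: 0.0
```

Emit:
send_rows([
  [-0.985, 0.016, 0],
  [-0.985, 0.016, 0],
  [-0.985, 0.016, 0],
  [-0.985, 0.016, 0],
  [-0.985, 0.016, 0],
], yaw=[0, 0, 0, 0, 0])

```text
time: 16.47
tcp_pos: [0.6025, -0.199, 0.141]
orientation: [0.738, 0.675, -0.001, -0.002]
contact_force: [-0.3, 0.4, 0.0]
opening: 0.0851
grip_force: 0.0
```

Emit:
send_rows([
  [-0.985, 0.016, 0],
  [-0.985, 0.016, 0],
  [-0.985, 0.016, 0],
  [-0.985, 0.016, 0],
  [-0.985, 0.016, 0],
], yaw=[0, 0, 0, 0, 0])

```text
time: 16.88
tcp_pos: [0.5955, -0.2972, 0.1409]
orientation: [0.738, 0.675, -0.001, -0.002]
contact_force: [-0.1, 0.1, 0.5]
opening: 0.0855
grip_force: 0.0
```

Emit:
send_rows([
  [-0.985, 0.016, 0],
  [-0.985, 0.016, 0],
  [0, 0, 0],
  [0, 0, 0],
], yaw=[0, 0, 0, 0])

```text
time: 17.22
tcp_pos: [0.5927, -0.3362, 0.141]
orientation: [0.738, 0.675, -0.0, -0.002]
contact_force: [-0.1, 0.8, -0.1]
opening: 0.0853
grip_force: 0.0
```

```bash
python3 -c "
from h import *
st(); w=grab('wrist')
cv2.imwrite('pics/w5.png',w['pixels'])
for d in vision.spot_point(w,'mat')+vision.spot_point(w,'spacer'): print(round(d['conf'],2),d['uv'],px2w(w,d['uv'],.004).round(4))
for d in vision.trace(w,'spacer'): print(d['bbox'],d['conf'])
"
```

```text
t 17.22 tcp [ 0.5927 -0.3362  0.141 ] toolx [0.09  0.996 0.002] tooly [ 0.996 -0.09  -0.003] z [-0.003  0.002 -1.   ] F [-0.1  0.8 -0.1] open 0.0853 grip 0.0
0.6 [278.2, 192.3] [ 0.5941 -0.3323  0.004 ]
0.84 [240.8, 301.5] [ 0.5525 -0.4283  0.004 ]
0.8 [270.3, 199.8] [ 0.5873 -0.3379  0.004 ]
0.58 [231.4, 62.3] [ 0.5691 -0.233   0.004 ]
0.56 [345.5, 324.0] [ 0.6437 -0.4597  0.004 ]
[243.5, 185.9, 291.9, 224.6] 0.79
[198.5, 37.9, 260.9, 86.4] 0.79
[334.7, 307.9, 366.0, 369.3] 0.79
[214.6, 284.4, 268.7, 337.5] 0.62
```

View pics/w5.png

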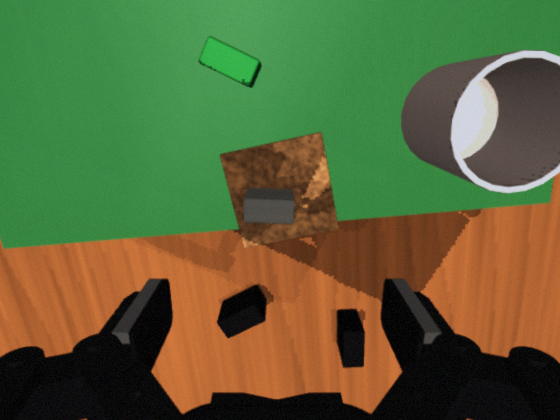

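```bash
python3 -c "
from h import *
from itertools import product
w=grab('wrist'); d=[d for d in vision.trace(w,'spacer') if 200<d['bbox'][0]<300 and 150<d['bbox'][1]<230][0]
m=d['region']; 
def box(x,y,a):
  c,s=np.cos(a),np.sin(a); return [[x+c*i-s*j,y+s*i+c*j,z] for i,j,z in product((-.018,.018),(-.009,.009),(.004,.038))]
def f(v):
  n=np.zeros(m.shape,np.uint8); cv2.fillConvexPoly(n,cv2.convexHull(w2px(w,box(*v)).astype(np.float32)).round().astype(int),1); return 1-(n.astype(bool)&m).sum()/(n.astype(bool)|m).sum()
from scipy.optimize import minimize
for a0 in (-10,-5,0,5):
  r=minimize(f,[.59,-.34,np.radians(a0)],method='Nelder-Mead',options={'initial_simplex':[[.59,-.34,np.radians(a0)],[.6,-.34,np.radians(a0)],[.59,-.33,np.radians(a0)],[.59,-.34,np.radians(a0+8)]]}); print(r.x[:2].round(4),np.degrees(r.x[2]).round(1),r.fun.round(3))
d=vision.trace(w,'mat')[0]; c=max(cv2.findContours((d['region']|m).astype(np.uint8),0,2)[0],key=cv2.contourArea)[:,0].astype(float)
print('mat',cv2.minAreaRect(np.array([px2w(w,u,.004)[:2]*1000 for u in c],np.float32)))
"
```

```text
[ 0.5866 -0.336 ] -5.3 0.101
[ 0.5867 -0.3366] -4.7 0.103
[ 0.5871 -0.3367] -2.2 0.105
[ 0.5873 -0.3371] -1.0 0.116
mat ((596.1428833007812, -332.5099792480469), (80.40465545654297, 80.07205963134766), 7.214531421661377)
```

Emit:
send_rows([
  [-0.04, -0.28, 1],
  [0, 0, 1],
  [0, 0, 1],
  [0, 0, 1],
  [0, 0, 1],
], yaw=[0, 0, 0, 0, 0])

```text
time: 17.98
tcp_pos: [0.5881, -0.3359, 0.0425]
orientation: [0.737, 0.675, 0.0, 0.0]
contact_force: [-0.3, 0.2, 0.1]
opening: 0.0856
grip_force: 0.0
```

Emit:
send_rows([
  [0, 0, 1],
  [0, 0, 0.3],
  [0, 0, 0],
  [0, 0, 0],
], yaw=[0, 0, 0, 0])

```text
time: 18.32
tcp_pos: [0.5884, -0.3363, 0.0176]
orientation: [0.737, 0.675, 0.0, 0.0]
contact_force: [0.1, -0.1, 1.2]
opening: 0.0855
grip_force: 0.0
```

Emit:
send_rows([
  [0, 0, 0],
  [0, 0, 0],
  [0, 0, 0],
  [0, 0, 0],
  [0, 0, 0],
], yaw=[0, 0, 0, 0, 0], claw=-1)

```text
time: 18.73
tcp_pos: [0.5885, -0.3367, 0.0183]
orientation: [0.738, 0.675, 0.0, 0.001]
contact_force: [-0.5, -0.4, -1.2]
opening: 0.0343
grip_force: 60.5
```

Emit:
send_rows([
  [0, 0, 0],
  [0, 0, 0],
  [0, 0, 0],
], yaw=[0, 0, 0])

```text
time: 18.98
tcp_pos: [0.5885, -0.3367, 0.0183]
orientation: [0.738, 0.675, 0.0, 0.001]
contact_force: [-0.8, 0.4, 5.0]
opening: 0.0347
grip_force: 61.4
```

Emit:
send_rows([
  [0, 0, -0.4],
  [0, 0, -1],
  [0, 0, -1],
  [0, 0, -1],
  [0, 0, -0.8],
], yaw=[0, 0, 0, 0, 0])

```text
time: 19.4
tcp_pos: [0.5878, -0.3363, 0.1023]
orientation: [0.738, 0.675, 0.0, 0.0]
contact_force: [-0.2, -0.3, -1.5]
opening: 0.0345
grip_force: 60.6
```

Emit:
send_rows([
  [1, -0.011, 0],
  [1, -0.011, 0],
  [1, -0.011, 0],
  [1, -0.011, 0],
  [1, -0.011, 0],
], yaw=[0, 0, 0, 0, 0])

```text
time: 19.82
tcp_pos: [0.5951, -0.2355, 0.1008]
orientation: [0.738, 0.675, -0.0, -0.001]
contact_force: [-0.3, -0.2, -1.1]
opening: 0.0345
grip_force: 60.7
```

Emit:
send_rows([
  [1, -0.011, 0],
  [1, -0.011, 0],
  [1, -0.011, 0],
  [1, -0.011, 0],
  [1, -0.011, 0],
], yaw=[0, 0, 0, 0, 0])

```text
time: 20.23
tcp_pos: [0.6028, -0.1358, 0.1009]
orientation: [0.738, 0.675, -0.0, -0.001]
contact_force: [0.7, -0.1, -1.0]
opening: 0.0347
grip_force: 60.7
```

Emit:
send_rows([
  [1, -0.011, 0],
  [1, -0.011, 0],
  [1, -0.011, 0],
  [1, -0.011, 0],
  [1, -0.011, 0],
], yaw=[0, 0, 0, 0, 0])

```text
time: 20.65
tcp_pos: [0.6105, -0.0361, 0.1009]
orientation: [0.738, 0.675, -0.0, -0.0]
contact_force: [-0.3, -0.1, -1.7]
opening: 0.0345
grip_force: 60.7
```

Emit:
send_rows([
  [1, -0.011, 0],
  [1, -0.011, 0],
  [1, -0.011, 0],
  [1, -0.011, 0],
  [0, 0, 0],
], yaw=[0, 0, 0, 0, 0])

```text
time: 21.07
tcp_pos: [0.617, 0.0459, 0.1009]
orientation: [0.737, 0.676, 0.0, -0.001]
contact_force: [0.6, -0.7, -2.0]
opening: 0.0348
grip_force: 60.7
```

```bash
cat >> h.py <<'E'
def tray(P):
    d=np.array(P)[:2]-[.604,.0112]; a=np.radians(-4.93); return (np.array([np.cos(a)*d[0]+np.sin(a)*d[1],-np.sin(a)*d[0]+np.cos(a)*d[1]])*1000).round(1)
E
python3 -c "
from h import *
s=st(); print(tray(s['tcp_pos'])); w=grab('wrist','w6.png')
for l in('can1','spacer'):
 for d in vision.spot_in(w,l): print(l,round(d['conf'],2),np.round(d['bbox']))
"
```

```text
t 21.07 tcp [0.617  0.0459 0.1009] toolx [0.085 0.996 0.002] tooly [ 0.996 -0.085 -0.001] z [-0.001  0.002 -1.   ] F [ 0.6 -0.7 -2. ] open 0.0348 grip 60.7
[ 9.9 35.7]
can1 0.93 [  0. 274.  73. 381.]
can1 0.83 [252. 115. 316. 178.]
spacer 0.78 [231. 249. 321. 328.]
```

Emit:
send_rows([
  [0.75, 0, 0.5],
  [0, 0, 1],
  [0, 0, 1],
  [0, 0, 0.7],
  [0, 0, 0.4],
], yaw=[0, 0, 0, 0, 0])

```text
time: 21.63
tcp_pos: [0.617, 0.0571, 0.0266]
orientation: [0.738, 0.675, -0.002, -0.001]
contact_force: [-0.2, -0.5, -2.0]
opening: 0.0349
grip_force: 60.7
```

Emit:
send_rows([
  [0, 0, 0.2],
  [0, 0, 0],
  [0, 0, 0],
], yaw=[0, 0, 0])

```text
time: 21.88
tcp_pos: [0.6191, 0.0574, 0.0256]
orientation: [0.738, 0.675, 0.0, 0.0]
contact_force: [0.0, 0.2, -2.0]
opening: 0.0349
grip_force: 60.7
```

Emit:
send_rows([
  [0, 0, 0.07],
  [0, 0, 0],
  [0, 0, 0],
], yaw=[0, 0, 0])

```text
time: 22.13
tcp_pos: [0.6189, 0.0575, 0.0244]
orientation: [0.738, 0.675, 0.001, 0.0]
contact_force: [-0.0, 0.8, -1.4]
opening: 0.0347
grip_force: 60.7
```

Emit:
send_rows([
  [0.2, 0, 0],
  [0, 0, 0],
  [0, 0, 0],
], yaw=[0, 0, 0])

```text
time: 22.38
tcp_pos: [0.619, 0.0618, 0.0239]
orientation: [0.737, 0.675, 0.0, 0.0]
contact_force: [0.5, 0.1, -2.1]
opening: 0.0342
grip_force: 60.7
```

```bash
python3 -c "
from h import *
s=st(); print(tray(s['tcp_pos']))"
```

```text
t 22.38 tcp [0.619  0.0618 0.0239] toolx [0.088 0.996 0.   ] tooly [ 0.996 -0.088  0.   ] z [ 0.  0. -1.] F [ 0.5  0.1 -2.1] open 0.0342 grip 60.7
[10.6 51.7]
```

Emit:
send_rows([
  [0.2, 0, 0.06],
  [0, 0, 0],
  [0, 0, 0],
], yaw=[0, 0, 0])

```text
time: 22.63
tcp_pos: [0.6191, 0.0658, 0.0224]
orientation: [0.737, 0.675, -0.0, -0.0]
contact_force: [-0.2, 0.3, -1.9]
opening: 0.0347
grip_force: 60.7
```

Emit:
send_rows([
  [0.1, 0, 0],
  [0, 0, 0],
  [0, 0, 0],
], yaw=[0, 0, 0])

```text
time: 22.88
tcp_pos: [0.6194, 0.0675, 0.0225]
orientation: [0.738, 0.675, 0.0, -0.0]
contact_force: [0.0, -0.8, -2.0]
opening: 0.0349
grip_force: 60.7
```

Emit:
send_rows([
  [0.05, 0, 0],
  [0, 0, 0],
  [0, 0, 0],
], yaw=[0, 0, 0])

```text
time: 23.13
tcp_pos: [0.6195, 0.0685, 0.0225]
orientation: [0.738, 0.675, 0.0, 0.0]
contact_force: [-0.2, 0.6, -1.1]
opening: 0.0347
grip_force: 60.7
```

Emit:
send_rows([
  [0.05, 0, 0],
  [0, 0, 0],
  [0, 0, 0],
], yaw=[0, 0, 0])

```text
time: 23.38
tcp_pos: [0.6196, 0.0689, 0.0225]
orientation: [0.738, 0.675, -0.0, 0.0]
contact_force: [-0.8, -3.4, -0.4]
opening: 0.0347
grip_force: 60.7
```

Emit:
send_rows([
  [0, 0, 0.04],
  [0, 0, 0],
  [0, 0, 0],
], yaw=[0, 0, 0])

```text
time: 23.63
tcp_pos: [0.6196, 0.069, 0.0223]
orientation: [0.738, 0.675, -0.0, 0.0]
contact_force: [-1.6, -4.8, 4.9]
opening: 0.0346
grip_force: 61.2
```

Emit:
send_rows([
  [0.03, 0, 0],
  [0, 0, 0],
  [0, 0, 0],
], yaw=[0, 0, 0])

```text
time: 23.88
tcp_pos: [0.6196, 0.069, 0.0223]
orientation: [0.737, 0.675, -0.0, 0.001]
contact_force: [-1.6, -6.7, 5.1]
opening: 0.0346
grip_force: 61.3
```

Emit:
send_rows([
  [0, 0, 0],
  [0, 0, 0],
  [0, 0, 0],
  [0, 0, 0],
  [0, 0, 0],
], yaw=[0, 0, 0, 0, 0], claw=1)

```text
time: 24.3
tcp_pos: [0.6197, 0.0705, 0.0216]
orientation: [0.738, 0.675, 0.0, -0.0]
contact_force: [-0.3, -1.1, -1.0]
opening: 0.0854
grip_force: 0.0
```

Emit:
send_rows([
  [0, 0, -1],
  [0, 0, -1],
  [0, 0, -1],
  [0, 0, -1],
  [0, 0, -1],
], yaw=[0, 0, 0, 0, 0])

```text
time: 24.72
tcp_pos: [0.6196, 0.0704, 0.1226]
orientation: [0.738, 0.675, 0.0, -0.0]
contact_force: [-0.3, -0.1, 0.0]
opening: 0.0852
grip_force: 0.0
```

```bash
python3 -c "
from h import *
s=st(); print(tray(s['tcp_pos'])); w=grab('wrist','w6.png')
for l in('can1','spacer'):
 for d in vision.spot_in(w,l): print(l,round(d['conf'],2),np.round(d['bbox']))
"
```

```text
t 24.72 tcp [0.6196 0.0704 0.1226] toolx [0.088 0.996 0.   ] tooly [ 0.996 -0.088 -0.   ] z [-0.  0. -1.] F [-0.3 -0.1  0. ] open 0.0852 grip 0.0
[10.4 60.3]
can1 0.87 [253. 149. 309. 213.]
can1 0.82 [  0. 107.  24. 162.]
can1 0.82 [  1. 287.  90. 356.]
spacer 0.62 [249. 196. 305. 237.]
```

View pics/w6.png

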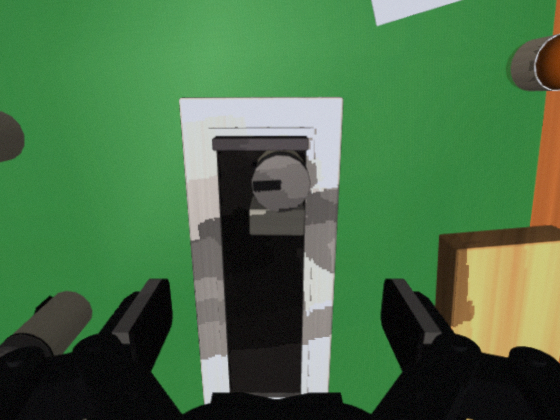

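Emit:
send_rows([
  [0.27, -1, -0.2],
  [0.27, -1, -0.2],
  [0.27, -1, 0],
  [0.27, -1, 0],
  [0.27, -1, 0],
], yaw=[0, 0, 0, 0, 0])

```text
time: 25.28
tcp_pos: [0.5205, 0.1059, 0.128]
orientation: [0.738, 0.675, -0.001, -0.001]
contact_force: [0.3, 0.5, 0.3]
opening: 0.0852
grip_force: 0.0
```

Emit:
send_rows([
  [0.27, -1, 0],
  [0.27, -1, 0],
  [0.27, -1, 0],
  [0.27, -1, 0],
  [0.27, -1, 0],
], yaw=[0, 0, 0, 0, 0])

```text
time: 25.7
tcp_pos: [0.4232, 0.1415, 0.1282]
orientation: [0.738, 0.675, -0.001, -0.001]
contact_force: [-0.4, 0.0, 0.1]
opening: 0.0854
grip_force: 0.0
```

Emit:
send_rows([
  [0, 0, 0],
  [0, 0, 0],
  [0, 0, 0],
  [0, 0, 0],
], yaw=[-1, -1, -0.6, 0])

```text
time: 26.03
tcp_pos: [0.4241, 0.1414, 0.1285]
orientation: [0.656, 0.755, -0.001, -0.001]
contact_force: [0.4, 0.0, -0.7]
opening: 0.0855
grip_force: 0.0
```

```bash
cat >> h.py <<'E'
def can(w,h,z0=0):
    for d in vision.spot_in(w,'can1'):
        b=np.array(d['bbox'])
        if b[0]<150 or b[2]>420 or b[3]<120: continue
        g=px2w(w,(b[:2]+b[2:])/2,h/2)
        r=least_squares(lambda v:(bb(w2px(w,cyl(v[0],v[1],h,z0=z0)))-b)*[1,1,1,b[3]<415],g[:2])
        # stripe: dark pixels on cap
        C=r.x; cap=np.array([*C,h+z0]); m=np.zeros(w['pixels'].shape[:2],np.uint8)
        ring=w2px(w,[[C[0]+.015*np.cos(t),C[1]+.015*np.sin(t),h+z0] for t in np.linspace(0,6.28,40)]).round().astype(int)
        cv2.fillConvexPoly(m,ring,1); gr=cv2.cvtColor(w['pixels'],6).astype(float); med=np.median(gr[m>0])
        ys,xs=np.where((m>0)&(gr<med*.6)); S=np.array([px2w(w,(x,y),h+z0)[:2] for x,y in zip(xs,ys)])
        D=C-S.mean(0) if len(S) else np.zeros(2)
        c_,v_=np.linalg.eigh(np.cov(S.T)); v=v_[:,1]; v=v if v@D>0 else -v
        print('can',b.round(),C.round(4),r.cost.round(1),'stripe n',len(S),'tool-y want',np.degrees(np.arctan2(D[1],D[0])).round(1),np.degrees(np.arctan2(v[1],v[0])).round(1))
E
python3 -c "
from h import *
s=st(); w=grab('wrist','w7.png'); can(w,.048)"
```

```text
t 26.03 tcp [0.4241 0.1414 0.1285] toolx [-0.139  0.99  -0.   ] tooly [ 0.99   0.139 -0.002] z [-0.002 -0.001 -1.   ] F [ 0.4  0.  -0.7] open 0.0855 grip 0.0
can [247. 180. 305. 253.] [0.4242 0.1374] 6.4 stripe n 640 tool-y want 94.2 -176.7
can [248. 341. 293. 397.] [0.4386 0.0037] 94.1 stripe n 258 tool-y want 93.9 -176.5
```

View pics/w7.png

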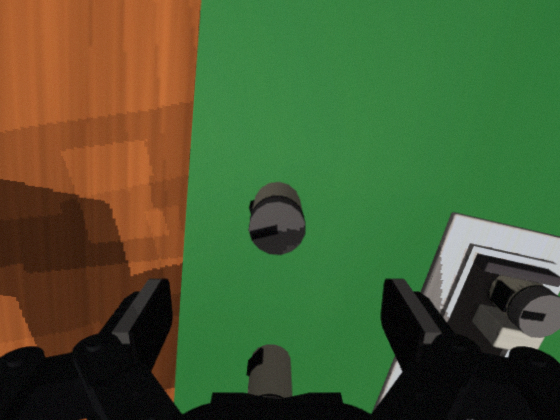

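Emit:
send_rows([
  [0, 0, 0],
  [0, 0, 0],
  [0, 0, 0],
  [-0.19, -0.07, 0.68],
  [0, 0, 1],
], yaw=[-1, -1, -0.4, 0, 0])

```text
time: 26.55
tcp_pos: [0.4264, 0.1375, 0.0967]
orientation: [0.575, 0.818, 0.001, 0.001]
contact_force: [0.0, 0.4, 0.2]
opening: 0.0854
grip_force: 0.0
```

Emit:
send_rows([
  [0, 0, 1],
  [0, 0, 1],
  [0, 0, 1],
  [0, 0, 1],
  [0, 0, 0],
], yaw=[0, 0, 0, 0, 0])

```text
time: 26.97
tcp_pos: [0.4224, 0.1366, 0.0129]
orientation: [0.574, 0.819, -0.003, -0.002]
contact_force: [-0.5, 0.2, -0.2]
opening: 0.0851
grip_force: 0.0
```

Emit:
send_rows([
  [0, 0, 0],
  [0, 0, 0],
  [0, 0, 0],
  [0, 0, 0],
  [0, 0, 0],
], yaw=[0, 0, 0, 0, 0], claw=-1)

```text
time: 27.38
tcp_pos: [0.4259, 0.1377, 0.0174]
orientation: [0.574, 0.819, 0.001, 0.001]
contact_force: [-0.1, -0.2, 3.8]
opening: 0.035
grip_force: 59.5
```

Emit:
send_rows([
  [0, 0, 0],
  [0, 0, 0],
  [0, 0, 0],
], yaw=[0, 0, 0])

```text
time: 27.63
tcp_pos: [0.4259, 0.1377, 0.0173]
orientation: [0.574, 0.819, 0.001, 0.001]
contact_force: [-0.5, 0.5, 6.2]
opening: 0.0348
grip_force: 59.5
```

Emit:
send_rows([
  [0, 0, -0.5],
  [0, 0, -1],
  [0, 0, -1],
  [0, 0, -1],
  [0, 0, -1],
], yaw=[0, 0, 0, 0, 0])

```text
time: 28.05
tcp_pos: [0.4248, 0.1373, 0.1073]
orientation: [0.574, 0.819, 0.0, 0.0]
contact_force: [0.6, -0.5, -1.5]
opening: 0.0348
grip_force: 60.1
```

Emit:
send_rows([
  [0, 0, -0.5],
  [0, 0, 0],
  [0, 0, 0],
  [0, 0, 0],
  [0, 0, 0],
], yaw=[1, 1, 1, 1, 0.98])

```text
time: 28.47
tcp_pos: [0.4248, 0.1373, 0.1165]
orientation: [0.738, 0.674, 0.0, 0.0]
contact_force: [0.2, -0.5, -2.4]
opening: 0.035
grip_force: 60.1
```

Emit:
send_rows([
  [-0.454, 0.987, 0],
  [-0.454, 0.987, 0],
  [-0.454, 0.987, 0],
  [-0.454, 0.987, 0],
  [-0.454, 0.987, 0],
], yaw=[0, 0, 0, 0, 0])

```text
time: 28.88
tcp_pos: [0.52, 0.0831, 0.1163]
orientation: [0.737, 0.676, 0.0, -0.0]
contact_force: [0.2, 0.8, -2.0]
opening: 0.0348
grip_force: 60.2
```

Emit:
send_rows([
  [-0.454, 0.987, 0],
  [-0.454, 0.987, 0],
  [-0.454, 0.987, 0],
  [-0.454, 0.987, 0],
  [-0.454, 0.987, 0],
], yaw=[0, 0, 0, 0, 0])

```text
time: 29.3
tcp_pos: [0.6144, 0.0293, 0.1161]
orientation: [0.737, 0.676, -0.0, -0.0]
contact_force: [0.5, -0.1, -2.1]
opening: 0.0347
grip_force: 60.2
```

Emit:
send_rows([
  [0, 0, 0],
  [0, 0, 0],
], yaw=[0, 0])

```text
time: 29.47
tcp_pos: [0.6142, 0.0294, 0.1158]
orientation: [0.737, 0.675, -0.0, -0.0]
contact_force: [-0.5, 0.5, -2.6]
opening: 0.0349
grip_force: 60.5
```

```bash
python3 -c "
from h import *
s=st(); print(tray(s['tcp_pos'])); grab('wrist','w8.png')"
```

```text
t 29.47 tcp [0.6142 0.0294 0.1158] toolx [0.088 0.996 0.   ] tooly [ 0.996 -0.088 -0.001] z [-0.001  0.    -1.   ] F [-0.5  0.5 -2.6] open 0.0349 grip 60.5
[ 8.6 19. ]
```

View pics/w8.png

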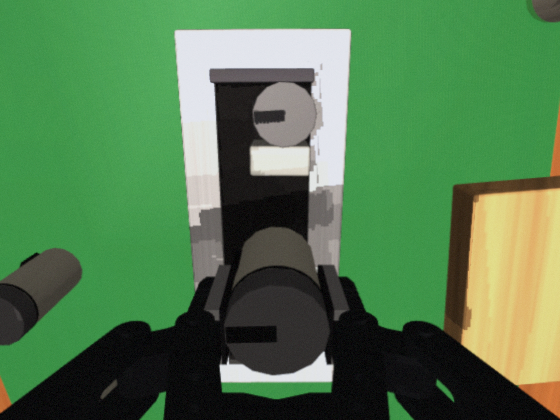

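Emit:
send_rows([
  [0, 0.1, 1],
  [0, 0, 1],
  [0, 0, 1],
  [0, 0, 1],
  [0, 0, 0.35],
], yaw=[0, 0, 0, 0, 0])

```text
time: 29.93
tcp_pos: [0.6128, 0.0303, 0.0265]
orientation: [0.737, 0.676, -0.002, -0.002]
contact_force: [-0.3, -0.5, -2.2]
opening: 0.0351
grip_force: 60.4
```

Emit:
send_rows([
  [0, 0, 0.1],
  [0, 0, 0],
  [0, 0, 0],
], yaw=[0, 0, 0])

```text
time: 30.18
tcp_pos: [0.6166, 0.03, 0.0283]
orientation: [0.737, 0.676, 0.001, 0.001]
contact_force: [0.6, -0.7, -1.7]
opening: 0.0346
grip_force: 60.4
```

Emit:
send_rows([
  [0, 0.15, 0],
  [0, 0, 0],
  [0, 0, 0],
], yaw=[0, 0, 0])

```text
time: 30.43
tcp_pos: [0.619, 0.0296, 0.0278]
orientation: [0.737, 0.676, 0.0, 0.0]
contact_force: [-2.7, 0.3, -1.0]
opening: 0.0348
grip_force: 60.7
```

Emit:
send_rows([
  [0.2, 0, 0.04],
  [0, 0, 0],
  [0, 0, 0],
], yaw=[0, 0, 0])

```text
time: 30.68
tcp_pos: [0.6193, 0.0339, 0.0263]
orientation: [0.737, 0.676, 0.0, -0.0]
contact_force: [-1.6, 0.2, -0.5]
opening: 0.0348
grip_force: 60.7
```

```bash
python3 -c "
from h import *
s=st(); print(tray(s['tcp_pos']))"
```

```text
t 30.68 tcp [0.6193 0.0339 0.0263] toolx [0.086 0.996 0.   ] tooly [ 0.996 -0.086  0.   ] z [ 0.  0. -1.] F [-1.6  0.2 -0.5] open 0.0348 grip 60.7
[13.3 23.9]
```

Emit:
send_rows([
  [0.2, 0, 0.04],
  [0, 0, 0],
  [0, 0, 0],
], yaw=[0, 0, 0])

```text
time: 30.93
tcp_pos: [0.6196, 0.0378, 0.0255]
orientation: [0.737, 0.676, 0.0, -0.0]
contact_force: [-1.5, 0.9, -1.1]
opening: 0.0348
grip_force: 60.9
```

Emit:
send_rows([
  [0.1, 0, 0],
  [0, 0, 0],
  [0, 0, 0],
], yaw=[0, 0, 0])

```text
time: 31.18
tcp_pos: [0.6198, 0.0395, 0.0255]
orientation: [0.737, 0.676, 0.0, -0.0]
contact_force: [-1.8, -0.1, -1.5]
opening: 0.0349
grip_force: 60.9
```

Emit:
send_rows([
  [0.07, 0, 0],
  [0, 0, 0],
  [0, 0, 0],
], yaw=[0, 0, 0])

```text
time: 31.43
tcp_pos: [0.6199, 0.0406, 0.0255]
orientation: [0.737, 0.676, -0.0, 0.0]
contact_force: [-1.5, -2.6, -1.3]
opening: 0.0348
grip_force: 60.8
```

Emit:
send_rows([
  [0.05, 0, 0],
  [0, 0, 0],
  [0, 0, 0],
], yaw=[0, 0, 0])

```text
time: 31.68
tcp_pos: [0.6199, 0.0406, 0.0255]
orientation: [0.737, 0.676, -0.001, 0.001]
contact_force: [-2.1, -5.8, -0.8]
opening: 0.0347
grip_force: 60.8
```

```bash
python3 -c "
from h import *
s=st(); print(tray(s['tcp_pos']))"
```

```text
t 31.68 tcp [0.6199 0.0406 0.0255] toolx [ 0.086  0.996 -0.002] tooly [ 0.996 -0.086 -0.   ] z [-0.    -0.002 -1.   ] F [-2.1 -5.8 -0.8] open 0.0347 grip 60.8
[13.3 30.7]
```

Emit:
send_rows([
  [0, 0, 0.04],
  [0, 0, 0],
  [0, 0, 0],
], yaw=[0, 0, 0])

```text
time: 31.93
tcp_pos: [0.6199, 0.0406, 0.0255]
orientation: [0.737, 0.676, -0.001, 0.001]
contact_force: [-3.9, -5.8, 4.0]
opening: 0.0348
grip_force: 60.9
```

Emit:
send_rows([
  [0, 0, 0],
  [0, 0, 0],
  [0, 0, 0],
  [0, 0, 0],
  [0, 0, 0],
], yaw=[0, 0, 0, 0, 0], claw=1)

```text
time: 32.35
tcp_pos: [0.6205, 0.0422, 0.0248]
orientation: [0.737, 0.676, 0.0, 0.0]
contact_force: [-0.1, 0.0, 0.3]
opening: 0.0856
grip_force: 0.0
```

Emit:
send_rows([
  [0, 0, -1],
  [0, 0, -1],
  [0, 0, -1],
  [0, 0, -1],
  [0, 0, -1],
], yaw=[0, 0, 0, 0, 0])

```text
time: 32.77
tcp_pos: [0.6201, 0.0421, 0.1257]
orientation: [0.737, 0.676, 0.0, 0.0]
contact_force: [-0.2, -0.5, 1.0]
opening: 0.0854
grip_force: 0.0
```

```bash
python3 -c "
from h import *
s=st(); print(tray(s['tcp_pos'])); w=grab('wrist','w9.png')
can(w,.048,.008)
for l in('can1','spacer'):
 for d in vision.spot_in(w,l): print(l,round(d['conf'],2),np.round(d['bbox']))
"
```

```text
t 32.77 tcp [0.6201 0.0421 0.1257] toolx [0.086 0.996 0.   ] tooly [ 0.996 -0.086  0.   ] z [ 0.  0. -1.] F [-0.2 -0.5  1. ] open 0.0854 grip 0.0
[13.4 32.2]
can [247. 104. 307. 166.] [0.6251 0.0964] 2.2 stripe n 267 tool-y want -1.1 -0.7
can [248. 188. 307. 258.] [0.6206 0.037 ] 2.7 stripe n 203 tool-y want -10.2 -3.5
can [243. 157. 301. 193.] [0.6201 0.0714] 261.8 stripe n 414 tool-y want 82.0 119.8
can1 0.82 [  0. 255.  84. 353.]
can1 0.73 [247. 104. 307. 166.]
can1 0.57 [248. 188. 307. 258.]
can1 0.42 [243. 157. 301. 193.]
spacer 0.83 [243. 158. 300. 192.]
```

View pics/w9.png

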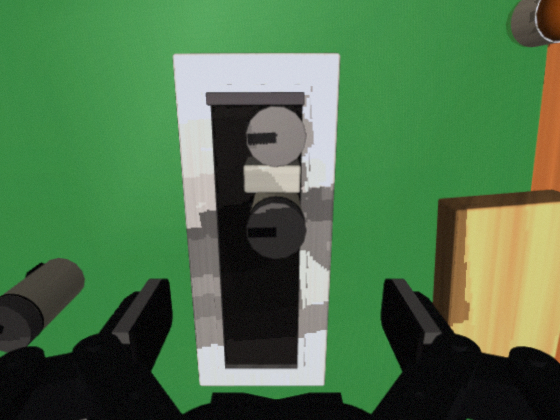

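Emit:
send_rows([
  [0.66, -0.14, 0],
  [0.67, 0, 0.5],
  [0, 0, 1],
  [0, 0, 1],
  [0, 0, 1],
], yaw=[0, 0, 0, 0, 0])

```text
time: 33.38
tcp_pos: [0.6186, 0.0704, 0.0521]
orientation: [0.737, 0.676, -0.001, -0.001]
contact_force: [0.3, -0.4, -0.5]
opening: 0.0852
grip_force: 0.0
```

Emit:
send_rows([
  [0, 0, 1],
  [0, 0, 0.68],
  [0, 0, 0],
  [0, 0, 0],
], yaw=[0, 0, 0, 0])

```text
time: 33.72
tcp_pos: [0.6183, 0.0697, 0.0191]
orientation: [0.737, 0.676, -0.001, -0.001]
contact_force: [-0.8, 0.7, -0.2]
opening: 0.0854
grip_force: 0.0
```

Emit:
send_rows([
  [0, 0, 0],
  [0, 0, 0],
  [0, 0, 0],
  [0, 0, 0],
  [0, 0, 0],
], yaw=[0, 0, 0, 0, 0], claw=-1)

```text
time: 34.13
tcp_pos: [0.6202, 0.0686, 0.0223]
orientation: [0.737, 0.676, 0.001, 0.001]
contact_force: [1.5, 0.3, 4.8]
opening: 0.0347
grip_force: 60.8
```

Emit:
send_rows([
  [0, 0, 0],
  [0, 0, 0],
  [0, 0, 0],
], yaw=[0, 0, 0])

```text
time: 34.38
tcp_pos: [0.6202, 0.0686, 0.0223]
orientation: [0.737, 0.676, 0.001, 0.001]
contact_force: [-0.4, -0.6, 5.8]
opening: 0.0346
grip_force: 60.7
```

```bash
python3 -c "
from h import *
s=st(); print(tray(s['tcp_pos']))"
```

```text
t 34.38 tcp [0.6202 0.0686 0.0223] toolx [0.087 0.996 0.   ] tooly [ 0.996 -0.087  0.002] z [ 0.002  0.    -1.   ] F [-0.4 -0.6  5.8] open 0.0346 grip 60.7
[11.2 58.6]
```

Emit:
send_rows([
  [0, 0, -0.3],
  [0, 0, -0.6],
  [0, 0, -1],
  [0, 0, -1],
  [0, 0, -0.8],
], yaw=[0, 0, 0, 0, 0])

```text
time: 34.8
tcp_pos: [0.6197, 0.0686, 0.097]
orientation: [0.737, 0.676, 0.0, 0.0]
contact_force: [0.3, 0.2, -1.2]
opening: 0.0346
grip_force: 60.1
```

Emit:
send_rows([
  [-0.8, 0, 0],
  [-0.8, 0, 0],
  [-0.8, 0, 0],
  [-0.78, 0, 0],
  [0, 0, 0],
], yaw=[0, 0, 0, 0, 0])

```text
time: 35.22
tcp_pos: [0.6136, 0.0027, 0.0957]
orientation: [0.738, 0.675, -0.001, 0.0]
contact_force: [1.1, 0.5, -2.3]
opening: 0.0347
grip_force: 60.1
```

Emit:
send_rows([
  [0, 0, 1],
  [0, 0, 1],
  [0, 0, 0.8],
  [0, 0, 0.5],
  [0, 0, 0],
], yaw=[0, 0, 0, 0, 0])

```text
time: 35.63
tcp_pos: [0.6125, 0.0056, 0.0271]
orientation: [0.737, 0.676, -0.002, -0.002]
contact_force: [0.7, 0.6, -1.3]
opening: 0.0347
grip_force: 60.1
```

```bash
python3 -c "
from h import *
s=st(); print(tray(s['tcp_pos'])); w=grab('wrist')
for l in('can1','spacer'):
 for d in vision.spot_in(w,l): print(l,round(d['conf'],2),np.round(d['bbox']))
"
```

```text
t 35.63 tcp [0.6125 0.0056 0.0271] toolx [ 0.086  0.996 -0.   ] tooly [ 0.996 -0.086 -0.005] z [-0.005  0.    -1.   ] F [ 0.7  0.6 -1.3] open 0.0347 grip 60.1
[ 8.9 -4.9]
can1 0.84 [233. 147. 347. 284.]
can1 0.78 [233.   1. 349. 112.]
spacer 0.79 [232. 256. 322. 324.]
```

Emit:
send_rows([
  [0.3, 0, 0.15],
  [0, 0, 0],
  [0, 0, 0],
], yaw=[0, 0, 0])

```text
time: 36.03
tcp_pos: [0.6149, 0.0117, 0.0267]
orientation: [0.737, 0.676, 0.0, 0.0]
contact_force: [-0.5, 0.4, -1.2]
opening: 0.0345
grip_force: 60.1
```

Emit:
send_rows([
  [0.1, 0, 0.05],
  [0, 0, 0],
  [0, 0, 0],
], yaw=[0, 0, 0])

```text
time: 36.28
tcp_pos: [0.6147, 0.0133, 0.0252]
orientation: [0.737, 0.676, 0.0, 0.0]
contact_force: [0.3, -1.0, -1.6]
opening: 0.0349
grip_force: 60.1
```

Emit:
send_rows([
  [0.05, 0, 0],
  [0, 0, 0],
  [0, 0, 0],
], yaw=[0, 0, 0])

```text
time: 36.53
tcp_pos: [0.6148, 0.0142, 0.0251]
orientation: [0.737, 0.676, 0.0, -0.0]
contact_force: [-0.1, -0.4, -0.9]
opening: 0.0347
grip_force: 60.1
```

Emit:
send_rows([
  [0.04, 0, 0],
  [0, 0, 0],
  [0, 0, 0],
], yaw=[0, 0, 0])

```text
time: 36.78
tcp_pos: [0.6149, 0.0149, 0.0251]
orientation: [0.737, 0.676, 0.0, 0.0]
contact_force: [-0.5, -1.0, -1.5]
opening: 0.035
grip_force: 60.1
```

Emit:
send_rows([
  [0, 0, 0.12],
  [0, 0, 0],
  [0, 0, 0],
], yaw=[0, 0, 0])

```text
time: 37.03
tcp_pos: [0.6147, 0.0149, 0.0224]
orientation: [0.737, 0.676, -0.0, -0.0]
contact_force: [-0.5, -0.0, -1.2]
opening: 0.0348
grip_force: 60.1
```

Emit:
send_rows([
  [0, 0, 0.05],
  [0, 0, 0],
  [0, 0, 0],
], yaw=[0, 0, 0])

```text
time: 37.28
tcp_pos: [0.6148, 0.015, 0.0223]
orientation: [0.737, 0.676, 0.0, 0.0]
contact_force: [-2.0, -1.6, 4.1]
opening: 0.0345
grip_force: 60.6
```

```bash
python3 -c "
from h import *
s=st(); print(tray(s['tcp_pos']))"
```

```text
t 37.28 tcp [0.6148 0.015  0.0223] toolx [0.086 0.996 0.   ] tooly [ 0.996 -0.086  0.   ] z [ 0.  0. -1.] F [-2.  -1.6  4.1] open 0.0345 grip 60.6
[10.5  4.7]
```

Emit:
send_rows([
  [0, 0, 0],
  [0, 0, 0],
  [0, 0, 0],
  [0, 0, 0],
  [0, 0, 0],
], yaw=[0, 0, 0, 0, 0], claw=1)

```text
time: 37.7
tcp_pos: [0.615, 0.0151, 0.0216]
orientation: [0.737, 0.676, 0.0, -0.0]
contact_force: [-1.1, -0.4, 0.5]
opening: 0.0853
grip_force: 0.0
```

Emit:
send_rows([
  [0, 0, -0.8],
  [0, 0, -1],
  [0, 0, -1],
  [0, 0, -1],
  [0, 0, -1],
], yaw=[0, 0, 0, 0, 0])

```text
time: 38.12
tcp_pos: [0.6148, 0.015, 0.1185]
orientation: [0.737, 0.676, 0.0, -0.0]
contact_force: [0.8, -0.1, 0.7]
opening: 0.0851
grip_force: 0.0
```

Emit:
send_rows([
  [-0.896, -0.974, 0],
  [-0.896, -0.974, 0],
  [-0.896, -0.974, 0],
  [-0.896, -0.974, 0],
  [-0.896, -0.974, 0],
], yaw=[0, 0, 0, 0, 0])

```text
time: 38.53
tcp_pos: [0.5091, -0.0664, 0.1177]
orientation: [0.737, 0.676, 0.0, 0.0]
contact_force: [0.8, 0.4, 0.4]
opening: 0.0852
grip_force: 0.0
```

Emit:
send_rows([
  [-0.896, -0.974, 0],
  [-0.896, -0.974, 0],
  [-0.896, -0.974, 0],
  [0, 0, 0],
  [0, 0, 0],
], yaw=[0, 0, 0, 0, 0])

```text
time: 38.95
tcp_pos: [0.4467, -0.1149, 0.1179]
orientation: [0.738, 0.675, 0.0, 0.0]
contact_force: [0.5, 0.6, -0.1]
opening: 0.0853
grip_force: 0.0
```

```bash
python3 -c "
from h import *
s=st(); w=grab('wrist','w10.png'); can(w,.056)
for d in vision.spot_point(w,'can3_label')+vision.spot_point(w,'can3'): print(round(d['conf'],2),np.round(d['uv']),px2w(w,d['uv'],.015)[:2].round(4),px2w(w,d['uv'],0)[:2].round(4))
cv2.imwrite('pics/w10c.png',cv2.resize(w['pixels'][120:320,180:380],(400,400)))
"
```

```text
t 38.95 tcp [ 0.4467 -0.1149  0.1179] toolx [0.088 0.996 0.   ] tooly [ 0.996 -0.088  0.001] z [ 0.001  0.    -1.   ] F [ 0.5  0.6 -0.1] open 0.0853 grip 0.0
can [248. 178. 308. 252.] [ 0.4477 -0.1123] 2.0 stripe n 237 tool-y want -14.8 -17.0
0.85 [276. 204.] [ 0.4467 -0.1104] [ 0.4463 -0.1148]
0.69 [250.  46.] [ 0.44   -0.0067] [ 0.4392 -0.0048]
```

View pics/w10c.png

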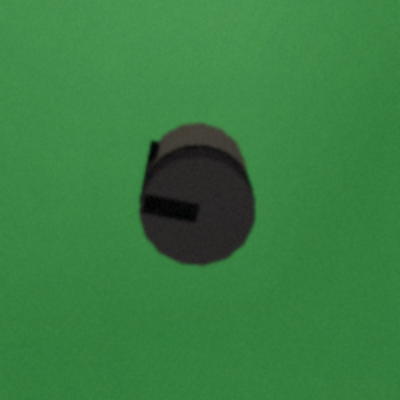

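Emit:
send_rows([
  [0.1, 0, 0],
  [0, 0, 0],
  [0, 0, 0],
  [0, 0, 1],
  [0, 0, 1],
], yaw=[1, 1, 0.4, 0, 0])

```text
time: 39.57
tcp_pos: [0.4495, -0.1121, 0.0781]
orientation: [0.803, 0.596, 0.001, 0.002]
contact_force: [0.3, -0.3, -0.7]
opening: 0.0855
grip_force: 0.0
```

Emit:
send_rows([
  [0, 0, 1],
  [0, 0, 1],
  [0, 0, 1],
  [0, 0, 0],
  [0, 0, 0],
], yaw=[0, 0, 0, 0, 0])

```text
time: 39.98
tcp_pos: [0.4475, -0.1118, 0.0171]
orientation: [0.803, 0.596, -0.001, -0.001]
contact_force: [-0.3, -0.2, 0.6]
opening: 0.0858
grip_force: 0.0
```

Emit:
send_rows([
  [0, 0, 0],
  [0, 0, 0],
  [0, 0, 0],
  [0, 0, 0],
  [0, 0, 0],
], yaw=[0, 0, 0, 0, 0], claw=-1)

```text
time: 40.4
tcp_pos: [0.4481, -0.1126, 0.0188]
orientation: [0.804, 0.595, 0.001, 0.001]
contact_force: [0.1, 1.2, 5.5]
opening: 0.0342
grip_force: 59.3
```

Emit:
send_rows([
  [0, 0, 0],
  [0, 0, 0],
  [0, 0, 0],
], yaw=[0, 0, 0])

```text
time: 40.65
tcp_pos: [0.4481, -0.1126, 0.0188]
orientation: [0.804, 0.595, 0.001, 0.001]
contact_force: [-1.0, 1.5, 5.6]
opening: 0.0347
grip_force: 59.3
```

Emit:
send_rows([
  [0, 0, -0.5],
  [0, 0, -1],
  [0, 0, -1],
  [0, 0, -1],
  [0, 0, -1],
], yaw=[0, 0, 0, 0, 0])

```text
time: 41.07
tcp_pos: [0.4469, -0.1123, 0.1087]
orientation: [0.804, 0.595, -0.0, -0.0]
contact_force: [-0.0, 0.1, -1.9]
opening: 0.0344
grip_force: 60.1
```

Emit:
send_rows([
  [0, 0, 0],
  [0, 0, 0],
  [0, 0, 0],
  [0, 0, 0],
], yaw=[-1, -1, -0.4, 0])

```text
time: 41.4
tcp_pos: [0.4471, -0.1123, 0.1079]
orientation: [0.737, 0.676, 0.0, 0.0]
contact_force: [-0.6, -0.6, -2.5]
opening: 0.0345
grip_force: 60.2
```

Emit:
send_rows([
  [0.648, 0.967, 0],
  [0.648, 0.967, 0],
  [0.648, 0.967, 0],
  [0.648, 0.967, 0],
  [0.648, 0.967, 0],
], yaw=[0, 0, 0, 0, 0])

```text
time: 41.82
tcp_pos: [0.5499, -0.0556, 0.1076]
orientation: [0.737, 0.675, -0.0, -0.0]
contact_force: [0.3, -0.3, -2.1]
opening: 0.0347
grip_force: 60.3
```

Emit:
send_rows([
  [0.648, 0.967, 0],
  [0.648, 0.967, 0],
  [0.648, 0.967, 0],
  [0, 0, 0],
  [0, 0, 0],
], yaw=[0, 0, 0, 0, 0])

```text
time: 42.23
tcp_pos: [0.6108, -0.0219, 0.1071]
orientation: [0.737, 0.676, -0.0, -0.0]
contact_force: [-0.2, -0.1, -2.8]
opening: 0.0342
grip_force: 60.5
```

```bash
python3 -c "
from h import *
s=st(); print(tray(s['tcp_pos']))"
```

```text
t 42.23 tcp [ 0.6108 -0.0219  0.1071] toolx [ 0.086  0.996 -0.   ] tooly [ 0.996 -0.086 -0.001] z [-0.001  0.    -1.   ] F [-0.2 -0.1 -2.8] open 0.0342 grip 60.5
[  9.6 -32.4]
```

Emit:
send_rows([
  [0, 0, 1],
  [0, 0, 1],
  [0, 0, 1],
  [0, 0, 0.8],
  [0, 0, 0.1],
], yaw=[0, 0, 0, 0, 0])

```text
time: 42.65
tcp_pos: [0.6077, -0.0229, 0.0272]
orientation: [0.737, 0.675, -0.002, -0.002]
contact_force: [-0.8, 1.4, -1.9]
opening: 0.0347
grip_force: 60.4
```

Emit:
send_rows([
  [0, 0.15, 0.05],
  [0, 0, 0],
  [0, 0, 0],
], yaw=[0, 0, 0])

```text
time: 42.9
tcp_pos: [0.6142, -0.023, 0.0298]
orientation: [0.737, 0.676, 0.001, 0.001]
contact_force: [-1.1, -0.3, -2.3]
opening: 0.035
grip_force: 60.4
```

Emit:
send_rows([
  [0.2, 0.05, 0],
  [0, 0, 0],
  [0, 0, 0],
], yaw=[0, 0, 0])

```text
time: 43.15
tcp_pos: [0.6148, -0.0184, 0.0292]
orientation: [0.737, 0.676, 0.0, -0.0]
contact_force: [-1.0, -0.2, -0.9]
opening: 0.0346
grip_force: 60.4
```

```bash
python3 -c "
from h import *
s=st(); print(tray(s['tcp_pos']))"
```

```text
t 43.15 tcp [ 0.6148 -0.0184  0.0292] toolx [0.086 0.996 0.   ] tooly [ 0.996 -0.086  0.   ] z [ 0.  0. -1.] F [-1.  -0.2 -0.9] open 0.0346 grip 60.4
[ 13.3 -28.6]
```

Emit:
send_rows([
  [0.15, 0, 0.1],
  [0, 0, 0],
  [0, 0, 0],
], yaw=[0, 0, 0])

```text
time: 43.4
tcp_pos: [0.615, -0.0155, 0.0269]
orientation: [0.737, 0.676, 0.0, -0.0]
contact_force: [-1.8, 0.1, 0.2]
opening: 0.0343
grip_force: 60.8
```

Emit:
send_rows([
  [0.05, 0, 0],
  [0, 0, 0],
  [0, 0, 0],
], yaw=[0, 0, 0])

```text
time: 43.65
tcp_pos: [0.6151, -0.0152, 0.0269]
orientation: [0.737, 0.676, -0.0, 0.0]
contact_force: [-2.7, -2.5, 2.3]
opening: 0.0345
grip_force: 60.8
```

Emit:
send_rows([
  [0.05, 0, 0],
  [0, 0, 0],
  [0, 0, 0],
], yaw=[0, 0, 0])

```text
time: 43.9
tcp_pos: [0.6152, -0.0143, 0.0269]
orientation: [0.737, 0.676, -0.0, 0.0]
contact_force: [-3.5, -5.3, 3.1]
opening: 0.0348
grip_force: 60.9
```

```bash
python3 -c "
from h import *
s=st(); print(tray(s['tcp_pos'])); w=grab('wrist')
for l in('can1','spacer'):
 for d in vision.spot_in(w,l): print(l,round(d['conf'],2),np.round(d['bbox']))
"
```

```text
t 43.9 tcp [ 0.6152 -0.0143  0.0269] toolx [ 0.086  0.996 -0.001] tooly [ 0.996 -0.086 -0.   ] z [-0.    -0.001 -1.   ] F [-3.5 -5.3  3.1] open 0.0348 grip 60.9
[ 13.3 -24.4]
can1 0.97 [214. 100. 338. 227.]
can1 0.94 [220.   0. 334.  55.]
can1 0.59 [227. 252. 329. 367.]
spacer 0.64 [218. 201. 316. 253.]
```

Emit:
send_rows([
  [0, -0.06, -0.06],
  [0, 0, 0],
  [0, 0, 0],
], yaw=[0, 0, 0])

```text
time: 44.3
tcp_pos: [0.6145, -0.0132, 0.0277]
orientation: [0.737, 0.676, 0.001, -0.0]
contact_force: [-0.3, 0.9, -2.7]
opening: 0.0344
grip_force: 60.8
```

Emit:
send_rows([
  [0.03, 0, 0],
  [0, 0, 0],
  [0, 0, 0],
], yaw=[0, 0, 0])

```text
time: 44.55
tcp_pos: [0.6143, -0.0129, 0.0278]
orientation: [0.737, 0.676, 0.0, -0.0]
contact_force: [1.2, 0.7, -2.2]
opening: 0.034
grip_force: 60.8
```

Emit:
send_rows([
  [0.03, 0, 0],
  [0, 0, 0],
  [0, 0, 0],
], yaw=[0, 0, 0])

```text
time: 44.8
tcp_pos: [0.6142, -0.0125, 0.0279]
orientation: [0.737, 0.676, 0.0, -0.0]
contact_force: [0.4, 0.3, -2.0]
opening: 0.0345
grip_force: 60.8
```

Emit:
send_rows([
  [0.03, 0, 0],
  [0, 0, 0],
  [0, 0, 0],
], yaw=[0, 0, 0])

```text
time: 45.05
tcp_pos: [0.6143, -0.0119, 0.0279]
orientation: [0.737, 0.676, 0.0, -0.0]
contact_force: [0.4, 0.0, -2.2]
opening: 0.0345
grip_force: 60.8
```

Emit:
send_rows([
  [0.03, 0, 0],
  [0, 0, 0],
  [0, 0, 0],
], yaw=[0, 0, 0])

```text
time: 45.3
tcp_pos: [0.6143, -0.0113, 0.0279]
orientation: [0.737, 0.676, 0.0, -0.0]
contact_force: [-0.3, 0.7, -2.7]
opening: 0.0342
grip_force: 60.8
```

```bash
python3 -c "
from h import *
s=st(); print(tray(s['tcp_pos'])); w=grab('wrist')
cv2.imwrite('pics/w11.png',cv2.resize(w['pixels'][80:380,180:380],(400,600),interpolation=2))
for l in('can1','spacer'):
 for d in vision.spot_in(w,l): print(l,round(d['conf'],2),np.round(d['bbox']))
from cell import status
"
```

```text
t 45.3 tcp [ 0.6143 -0.0113  0.0279] toolx [0.086 0.996 0.   ] tooly [ 0.996 -0.086  0.   ] z [ 0.  0. -1.] F [-0.3  0.7 -2.7] open 0.0342 grip 60.8
[ 12.2 -21.5]
can1 0.95 [228. 255. 327. 367.]
can1 0.94 [223.   0. 335.  62.]
can1 0.58 [220. 108. 340. 234.]
spacer 0.86 [222. 208. 318. 258.]
```

```bash
python3 -c "
from h import *
from itertools import product
w=grab('wrist')
B={'can3':(vision.spot_in(w,'can1'),.056,.009),'can2':(None,.048,.008)}
for d in B['can3'][0]:
  b=np.array(d['bbox'])
  if b[1]<5: continue
  h,z0=((.056,.009) if b[1]>200 else (.048,.008))
  for wt in ([1,1,1,1],[0,1,0,0],[0,0,0,1],[0,1,0,1]):
    f=lambda v:np.r_[(bb(w2px(w,cyl(v[0],v[1],h,z0=z0)))-b)*wt,(v[0]-.615)*(wt[0]==0)*1000]
    r=least_squares(f,[.615,-.01]); print(b.round(1),wt,tray(r.x),r.cost.round(1))
d=vision.spot_in(w,'spacer')[0]; b=d['bbox']; a=np.radians(-4.93)
P=lambda v:[[v[0]+np.cos(a)*i-np.sin(a)*j,v[1]+np.sin(a)*i+np.cos(a)*j,z] for i,j,z in product((-.018,.018),(-.009,.009),(.008,.042))]
for wt in ([1,1,1,1],[1,0,1,1],[1,1,1,0]):
  r=least_squares(lambda v:(bb(w2px(w,P(v)))-b)*wt,[.615,.015]); print('sp',np.round(b,1),wt,tray(r.x),r.cost.round(1))
"
```

```text
[218.4 107.9 340.9 234.5] [1, 1, 1, 1] [13.2 30.5] 67.8
[218.4 107.9 340.9 234.5] [0, 1, 0, 0] [ 8.2 32.9] 0.0
[218.4 107.9 340.9 234.5] [0, 0, 0, 1] [ 8.6 28.6] 0.0
[218.4 107.9 340.9 234.5] [0, 1, 0, 1] [ 8.4 30.4] 30.0
[227.1 256.6 325.7 367.8] [1, 1, 1, 1] [ 12.2 -27.2] 331.5
[227.1 256.6 325.7 367.8] [0, 1, 0, 0] [ 14.3 -37.3] 0.0
[227.1 256.6 325.7 367.8] [0, 0, 0, 1] [ 12.7 -19.5] 0.0
[227.1 256.6 325.7 367.8] [0, 1, 0, 1] [ 13.4 -27.2] 328.5
sp [225.2 210.  317.6 259.6] [1, 1, 1, 1] [10.3 -0.1] 82.0
sp [225.2 210.  317.6 259.6] [1, 0, 1, 1] [10.4  3.5] 2.4
sp [225.2 210.  317.6 259.6] [1, 1, 1, 0] [10.3 -4.7] 0.5
```

View pics/w11.png

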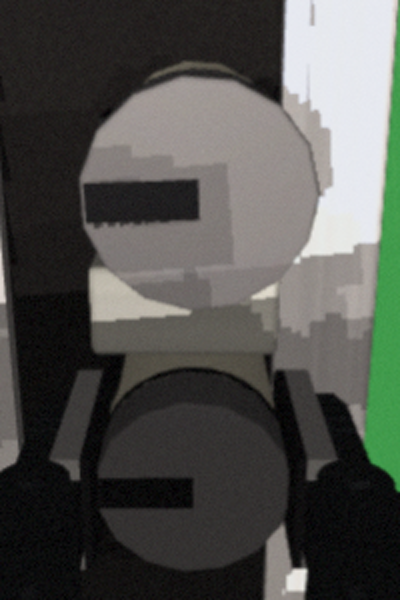

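```bash
python3 -c "
from h import *
w=grab('wrist')
for n,c,r,z in (('can3',277,281.5,.065),('can3',277,365,.065),('can2',279,118.5,.056),('can2',279,234,.056),('sp-',270,256,.042)): print(n,tray(px2w(w,(c,r),z)))
print(np.array([status.observe()['contact_force']]).round(2))
"
```

```text
can3 [12.4 -2.5]
can3 [ 12.4 -36.2]
can2 [13.1 49.2]
can2 [13.1 10.8]
sp- [ 9.7 -3.8]
[[-0.2  -0.01 -2.55]]
```

Emit:
send_rows([
  [0.04, 0, 0],
  [0, 0, 0],
  [0, 0, 0],
], yaw=[0, 0, 0])

```text
time: 45.9
tcp_pos: [0.6144, -0.0105, 0.0279]
orientation: [0.737, 0.676, 0.0, -0.0]
contact_force: [-1.4, 0.1, -2.4]
opening: 0.0342
grip_force: 60.8
```

Emit:
send_rows([
  [0.04, 0, 0],
  [0, 0, 0],
  [0, 0, 0],
], yaw=[0, 0, 0])

```text
time: 46.15
tcp_pos: [0.6144, -0.0097, 0.0279]
orientation: [0.737, 0.676, 0.0, -0.0]
contact_force: [0.7, 0.7, -1.7]
opening: 0.0344
grip_force: 60.8
```

Emit:
send_rows([
  [0, 0.06, 0.05],
  [0, 0, 0],
  [0, 0, 0],
], yaw=[0, 0, 0])

```text
time: 46.4
tcp_pos: [0.6155, -0.0098, 0.0269]
orientation: [0.737, 0.676, -0.0, -0.0]
contact_force: [-0.6, -0.0, -0.6]
opening: 0.0344
grip_force: 60.8
```

Emit:
send_rows([
  [0, 0, 0.04],
  [0, 0, 0],
  [0, 0, 0],
], yaw=[0, 0, 0])

```text
time: 46.65
tcp_pos: [0.6155, -0.0098, 0.0269]
orientation: [0.737, 0.676, 0.0, 0.0]
contact_force: [-2.8, 0.4, 5.7]
opening: 0.0345
grip_force: 61.1
```

Emit:
send_rows([
  [0, 0, 0],
  [0, 0, 0],
  [0, 0, 0],
  [0, 0, 0],
  [0, 0, 0],
], yaw=[0, 0, 0, 0, 0], claw=1)

```text
time: 47.07
tcp_pos: [0.6158, -0.0099, 0.026]
orientation: [0.737, 0.676, 0.0, 0.0]
contact_force: [0.1, 0.3, -0.1]
opening: 0.0855
grip_force: 0.0
```

Emit:
send_rows([
  [0.5, 0, -1],
  [0.5, 0, -1],
  [0.5, 0, -1],
  [0.5, 0, -1],
  [0, 0, -1],
], yaw=[0, 0, 0, 0, 0])

```text
time: 47.48
tcp_pos: [0.6192, 0.0316, 0.127]
orientation: [0.737, 0.676, 0.0, -0.0]
contact_force: [0.1, 0.2, 0.3]
opening: 0.0852
grip_force: 0.0
```

```bash
cat >> h.py <<'E'
def box(x,y,a=-.086,z0=.008):
    return np.array([[x+np.cos(a)*i-np.sin(a)*j,y+np.sin(a)*i+np.cos(a)*j,z] for i in(-.018,.018) for j in(-.009,.009) for z in(z0,z0+.034)])
def capfit(w,guess,h,z0=.008,sh=1):
    # refine cap centre: radial gradient of grey along rays from projected cap circle, median offset
    g=cv2.GaussianBlur(cv2.cvtColor(w['pixels'],6),(0,0),1).astype(float); c=np.array(guess,float)
    T=np.radians(np.arange(0,360,5)); rr=np.linspace(.012,.024,49)
    for it in range(6):
        off=[];use=[]
        for t in T:
            P=w2px(w,[[c[0]+r*np.cos(t),c[1]+r*np.sin(t),h+z0] for r in rr]).astype(np.float32)
            v=cv2.remap(g.astype(np.float32),P[:,0:1],P[:,1:2],1)[:,0]; d=np.abs(np.gradient(v))
            k=d.argmax()
            if d[k]>2: off.append(rr[k]-.018); use.append(t)
        A=np.c_[np.cos(use),np.sin(use)]; s=least_squares(lambda p:A@p[:2]+p[2]-off,[0,0,0],loss='soft_l1',f_scale=.0007).x; c=c+s[:2]
    return c,s[2],len(use)
E
python3 -c "
from h import *
s=st(); print(tray(s['tcp_pos'])); w=grab('wrist','w12.png')
for n,h,ty in ((1,.04,86),(2,.048,31.8),(3,.056,-21)):
  a=np.radians(-4.93); g=[.604+.013*np.cos(a)-ty/1000*np.sin(a),.0112+.013*np.sin(a)+ty/1000*np.cos(a)]
  c,e,k=capfit(w,g,h); print(n,tray(c),round(e*1000,2),k)
for d in vision.spot_in(w,'can1')+vision.spot_in(w,'spacer'): print(np.round(d['bbox'],1),round(d['conf'],2))
"
```

```text
t 47.48 tcp [0.6192 0.0316 0.127 ] toolx [0.085 0.996 0.001] tooly [ 0.996 -0.085  0.   ] z [ 0.     0.001 -1.   ] F [0.1 0.2 0.3] open 0.0852 grip 0.0
[13.4 21.6]
1 [14.3 86. ] 0.64 72
2 [13. 29.] 0.76 72
3 [ 13.1 -15.2] 1.62 69
[  1.5 242.6  80.  337.4] 0.93
[248.1 251.7 304.5 312.4] 0.74
[245.4  86.  306.8 149.3] 0.63
[245.  164.2 307.4 241.8] 0.58
[172.   33.5 342.1 378.8] 0.67
[244.2 228.  298.1 256.5] 0.6
```

```bash
python3 -c "
from h import *
w=grab('wrist'); t0=np.array(status.observe()['tcp_pos'])
def far(p,row,h,z0=.008):
  r=least_squares(lambda v:bb(w2px(p,cyl(.604+.013*.9963+v[0]*.0859,.0112-.0011+v[0]*.9963,h,z0=z0)))[3]-row,[.03]); return r.x[0]*1000
rows=[[],[],[]]
for k in range(3):
  for d in vision.spot_in(w,'can1'):
    b=d['bbox']
    if 235<b[0]<260 and b[2]<315:
      rows[0 if b[3]<190 else 1 if b[3]<275 else 2].append(b[3])
  w=grab('wrist')
print([np.round(r,1) for r in rows])
print('now',[round(far(w,np.mean(r),h),1) for r,h in zip(rows,(.04,.048,.056)) if r])
p=dict(w); E=np.array(w['extrinsics']).copy(); E[:3,3]+=np.array([.6201,.0421,.1257])-t0; p['extrinsics']=E
print('w9',far(p,166,.04),far(p,258,.048))
# grey edge rows along the column through the caps, now
g=cv2.cvtColor(w['pixels'],6).astype(int); print([int(x) for x in g[130:330:2,285]])
"
```

```text
[array([148.6, 146.5, 145.7]), array([238.1, 239.4, 240.4]), array([308.6, 310.8, 311.1])]
now [np.float64(85.4), np.float64(28.7), np.float64(-17.5)]
w9 86.06271042624509 28.222378615893714
[139, 139, 137, 135, 140, 137, 135, 108, 31, 32, 31, 28, 29, 28, 30, 30, 25, 26, 55, 74, 75, 73, 74, 70, 32, 30, 40, 113, 114, 118, 120, 119, 102, 98, 98, 100, 96, 51, 50, 43, 46, 45, 46, 45, 45, 43, 45, 40, 46, 45, 42, 46, 45, 47, 47, 79, 82, 85, 97, 112, 111, 83, 51, 26, 30, 35, 33, 56, 65, 68, 64, 60, 63, 68, 63, 63, 60, 60, 58, 60, 57, 63, 60, 61, 60, 60, 61, 60, 60, 59, 32, 18, 18, 17, 16, 15, 16, 16, 15, 18]
```

```bash
python3 -c "
from h import *
q=grab('side'); a=np.radians(-4.93)
W=lambda x,y:(.604+x*np.cos(a)-y*np.sin(a),.0112+x*np.sin(a)+y*np.cos(a))
for n,y in (('can1',.086),('A',.032),('C',-.022)):
  for h in (.04,.048,.056,.064): print(n,h,bb(w2px(q,cyl(*W(.013,y),h,z0=.008))).round(1))
for d in vision.spot_in(q,'can1'): print(round(d['conf'],2),np.round(d['bbox'],1))
"
```

```text
can1 0.04 [250.  184.  262.  201.4]
can1 0.048 [249.9 181.8 262.  201.4]
can1 0.056 [249.8 179.6 262.  201.4]
can1 0.064 [249.7 177.3 262.  201.4]
A 0.04 [259.2 192.3 271.3 210.2]
A 0.048 [259.1 190.1 271.3 210.2]
A 0.056 [259.1 187.8 271.3 210.2]
A 0.064 [259.  185.6 271.3 210.2]
C 0.04 [268.9 201.2 281.4 219.6]
C 0.048 [268.9 198.9 281.4 219.6]
C 0.056 [268.9 196.6 281.5 219.6]
C 0.064 [268.9 194.3 281.5 219.6]
0.87 [213.7 218.7 230.7 246.8]
0.73 [256.4 191.5 271.7 207.8]
0.72 [264.8 201.5 282.  221.2]
0.64 [249.9 185.2 262.9 203.5]
```

Emit:
send_rows([
  [-1, 0, -0.2],
  [-1, 0, -0.2],
  [-1, 0, 0],
  [0, 0, 0],
  [0, 0, 0],
], yaw=[0, 0, 0, 0, 0])

```text
time: 48.5
tcp_pos: [0.6138, -0.0304, 0.134]
orientation: [0.738, 0.675, 0.0, -0.0]
contact_force: [1.1, 0.5, 1.0]
opening: 0.0854
grip_force: 0.0
```

```bash
python3 -c "
from h import *
s=st(); print(tray(s['tcp_pos']))
def far(p,row,h,z0=.008):
  r=least_squares(lambda v:bb(w2px(p,cyl(.604+.013*.9963+v[0]*.0859,.0112-.0011+v[0]*.9963,h,z0=z0)))[3]-row,[.03]); return r.x[0]*1000
L=[]
for k in range(3):
  w=grab('wrist')
  L+=[np.array(d['bbox']) for d in vision.spot_in(w,'can1') if 230<d['bbox'][0]<265 and d['bbox'][2]<325]
L=np.array(sorted(L,key=lambda b:b[3])); print(L.round(1))
for b in L: print(b[3].round(1),[round(far(w,b[3],h),1) for h in (.04,.048,.056,.064)])
w['pixels'].tofile('w13.raw'); g=cv2.cvtColor(w['pixels'],6).astype(int); print([int(x) for x in g[20:280:2,288]])
"
```

```text
t 48.5 tcp [ 0.6138 -0.0304  0.134 ] toolx [0.088 0.996 0.   ] tooly [ 0.996 -0.088 -0.   ] z [-0.  0. -1.] F [1.1 0.5 1. ] open 0.0854 grip 0.0
[ 13.3 -40.6]
[[2.437e+02 2.000e-01 3.047e+02 4.770e+01]
 [2.476e+02 1.400e+00 3.069e+02 4.780e+01]
 [2.435e+02 0.000e+00 3.088e+02 5.000e+01]
 [2.426e+02 7.270e+01 3.078e+02 1.382e+02]
 [2.412e+02 6.940e+01 3.080e+02 1.385e+02]
 [2.438e+02 7.300e+01 3.080e+02 1.415e+02]
 [2.462e+02 1.616e+02 3.053e+02 2.188e+02]
 [2.471e+02 1.669e+02 3.074e+02 2.224e+02]
 [2.461e+02 1.645e+02 3.082e+02 2.237e+02]]
47.7 [np.float64(87.7), np.float64(87.7), np.float64(87.7), np.float64(87.7)]
47.8 [np.float64(87.6), np.float64(87.6), np.float64(87.6), np.float64(87.6)]
50.0 [np.float64(86.2), np.float64(86.2), np.float64(86.2), np.float64(86.2)]
138.2 [np.float64(30.9), np.float64(31.8), np.float64(32.6), np.float64(33.5)]
138.5 [np.float64(30.7), np.float64(31.6), np.float64(32.5), np.float64(33.4)]
141.5 [np.float64(28.8), np.float64(29.8), np.float64(30.8), np.float64(31.7)]
218.8 [np.float64(-22.2), np.float64(-19.5), np.float64(-16.8), np.float64(-14.0)]
222.4 [np.float64(-24.8), np.float64(-21.9), np.float64(-19.1), np.float64(-16.3)]
223.7 [np.float64(-25.7), np.float64(-22.8), np.float64(-20.0), np.float64(-17.1)]
[137, 137, 135, 134, 132, 136, 138, 137, 138, 102, 32, 31, 54, 36, 16, 11, 19, 24, 33, 27, 28, 26, 33, 29, 27, 26, 29, 26, 53, 132, 138, 134, 137, 136, 136, 135, 134, 137, 136, 136, 136, 139, 135, 137, 135, 135, 135, 136, 133, 133, 133, 130, 129, 131, 130, 132, 132, 129, 118, 204, 216, 214, 214, 215, 213, 214, 215, 213, 216, 213, 214, 189, 69, 53, 23, 37, 100, 121, 116, 117, 113, 116, 116, 116, 88, 62, 62, 63, 48, 46, 43, 45, 42, 43, 41, 44, 43, 42, 42, 46, 31, 17, 16, 4, 18, 10, 15, 13, 13, 16, 14, 16, 14, 13, 11, 14, 14, 14, 9, 8, 18, 15, 12, 17, 16, 15, 16, 15, 5, 16]
```

```bash
cat > sil.py <<'E'
from h import *
from scipy.optimize import minimize
w=grab('wrist'); s=status.observe()
def T(p,q): M=np.eye(4); M[:3,:3]=R.from_quat(q).as_matrix(); M[:3,3]=p; return M
rel=np.linalg.inv(T(s['tcp_pos'],s['orientation']))@np.array(w['extrinsics'])
for n,pos,q,box,g in (('A','w7.png',([.4241,.1414,.1285],[.656,.755,-.001,-.001]),(235,165,320,265),(.4242,.138)),
                  ('C','w10.png',([.4467,-.1149,.1179],[.738,.675,0,0]),(235,165,320,265),(.447,-.113)),
                  ('D1','w2.png',([.4757,-.2292,.1108],[.737,.676,0,-.001]),(235,170,320,262),(.476,-.229))):
  im=cv2.imread('pics/'+pos); p=dict(w); p['extrinsics']=T(*q)@rel
  f=im.astype(float); m=(f[...,1]-np.maximum(f[...,0],f[...,2])<25).astype(np.uint8)
  l,t,r,b=box; M=np.zeros_like(m); M[t:b,l:r]=m[t:b,l:r]
  k,lab,stt,_=cv2.connectedComponentsWithStats(M); i=1+stt[1:,4].argmax(); M=(lab==i).astype(np.uint8)
  M=cv2.morphologyEx(M,cv2.MORPH_CLOSE,np.ones((5,5)))
  def cost(v):
    N=np.zeros(M.shape,np.uint8); hull=cv2.convexHull(w2px(p,cyl(v[0],v[1],v[2])).astype(np.float32))
    cv2.fillConvexPoly(N,(hull*16).round().astype(int),1,shift=4); return 1-(N&M).sum()/(N|M).sum()
  print(n,stt[i],[(h,round(min((minimize(lambda u:cost([u[0],u[1],h]),x0,method='Nelder-Mead',options={'initial_simplex':[x0,[x0[0]+.004,x0[1]],[x0[0],x0[1]+.004]]}).fun for x0 in ([g[0],g[1]],[g[0]-.002,g[1]+.003]))),4)) for h in (.032,.04,.048,.056,.064,.072)])
E
python3 sil.py
```

```text
A [ 249  182   56   73 3239] [(0.032, np.float64(0.2238)), (0.04, np.float64(0.1383)), (0.048, np.float64(0.0509)), (0.056, np.float64(0.0502)), (0.064, np.float64(0.1238)), (0.072, np.float64(0.1973))]
C [ 250  182   57   70 3186] [(0.032, np.float64(0.1418)), (0.04, np.float64(0.0489)), (0.048, np.float64(0.0444)), (0.056, np.float64(0.1294)), (0.064, np.float64(0.2076)), (0.072, np.float64(0.2763))]
D1 [ 249  184   57   68 3072] [(0.032, np.float64(0.0589)), (0.04, np.float64(0.0543)), (0.048, np.float64(0.1311)), (0.056, np.float64(0.2088)), (0.064, np.float64(0.2812)), (0.072, np.float64(0.3448))]
```

Emit:
send_rows([
  [0.9, 0, 0],
  [0.9, 0, 0],
  [0.9, 0, 0],
  [0.88, 0, 0],
  [0, 0, 0],
], yaw=[0, 0, 0, 0, 0])

```text
time: 49.27
tcp_pos: [0.6203, 0.0448, 0.1341]
orientation: [0.736, 0.677, 0.001, -0.0]
contact_force: [-0.2, 0.1, -0.3]
opening: 0.0851
grip_force: 0.0
```

Emit:
send_rows([
  [0, 0, 1],
  [0, 0, 1],
  [0, 0, 1],
  [0, 0, 1],
  [0, 0, 1],
], yaw=[0, 0, 0, 0, 0])

```text
time: 49.68
tcp_pos: [0.62, 0.0413, 0.0333]
orientation: [0.737, 0.676, 0.0, 0.0]
contact_force: [-0.2, 0.5, 0.2]
opening: 0.0859
grip_force: 0.0
```

Emit:
send_rows([
  [0, 0, 0.45],
  [0, 0, 0],
  [0, 0, 0],
], yaw=[0, 0, 0])

```text
time: 49.93
tcp_pos: [0.6202, 0.0414, 0.0252]
orientation: [0.737, 0.676, -0.0, -0.0]
contact_force: [0.1, -0.1, 0.1]
opening: 0.0855
grip_force: 0.0
```

Emit:
send_rows([
  [0, 0, 0],
  [0, 0, 0],
  [0, 0, 0],
  [0, 0, 0],
  [0, 0, 0],
], yaw=[0, 0, 0, 0, 0], claw=-1)

```text
time: 50.35
tcp_pos: [0.6202, 0.0416, 0.0262]
orientation: [0.737, 0.676, 0.0, 0.0]
contact_force: [-2.1, -0.2, 4.5]
opening: 0.0347
grip_force: 59.4
```

```bash
python3 -c "
from h import *
s=st(); print(tray(s['tcp_pos']))"
```

```text
t 50.35 tcp [0.6202 0.0416 0.0262] toolx [0.086 0.996 0.   ] tooly [ 0.996 -0.086  0.001] z [ 0.001  0.    -1.   ] F [-2.1 -0.2  4.5] open 0.0347 grip 59.4
[13.5 31.7]
```

Emit:
send_rows([
  [0, 0, -0.25],
  [0, -0.075, -1],
  [0, 0, -1],
  [0, 0, -1],
  [0, 0, -1],
], yaw=[0, 0, 0, 0, 0])

```text
time: 50.77
tcp_pos: [0.6182, 0.0416, 0.1108]
orientation: [0.737, 0.676, -0.0, -0.0]
contact_force: [-0.1, -0.2, -1.3]
opening: 0.0349
grip_force: 60.1
```

Emit:
send_rows([
  [-0.965, 0, 0],
  [-0.965, 0, 0],
  [-0.965, 0, 0],
  [-0.965, 0, 0],
  [-0.965, 0, 0],
], yaw=[0, 0, 0, 0, 0])

```text
time: 51.18
tcp_pos: [0.6098, -0.0552, 0.1101]
orientation: [0.737, 0.676, -0.0, -0.0]
contact_force: [-0.5, -0.9, -2.3]
opening: 0.0353
grip_force: 60.1
```

Emit:
send_rows([
  [-0.965, 0, 0],
  [0, 0, 0],
  [0, 0, 0],
  [0, 0, 1],
  [0, 0, 1],
], yaw=[0, 0, 0, 0, 0])

```text
time: 51.6
tcp_pos: [0.6098, -0.073, 0.071]
orientation: [0.737, 0.676, 0.001, 0.001]
contact_force: [0.6, -0.2, -2.4]
opening: 0.0345
grip_force: 60.1
```

Emit:
send_rows([
  [0, 0, 1],
  [0, 0, 0.9],
  [0, 0, 0.2],
  [0, 0, 0],
  [0, 0, 0],
], yaw=[0, 0, 0, 0, 0])

```text
time: 52.02
tcp_pos: [0.6089, -0.0729, 0.0283]
orientation: [0.737, 0.676, 0.0, 0.0]
contact_force: [0.8, -0.1, -1.5]
opening: 0.0349
grip_force: 60.3
```

```bash
python3 -c "
from h import *
s=st(); print(tray(s['tcp_pos']))"
```

```text
t 52.02 tcp [ 0.6089 -0.0729  0.0283] toolx [0.085 0.996 0.   ] tooly [ 0.996 -0.085  0.   ] z [ 0.  0. -1.] F [ 0.8 -0.1 -1.5] open 0.0349 grip 60.3
[ 12.1 -83.3]
```

Emit:
send_rows([
  [0, 0, 0.1],
  [0, 0, 0],
  [0, 0, 0.03],
  [0, 0, 0],
], yaw=[0, 0, 0, 0])

```text
time: 52.35
tcp_pos: [0.6089, -0.0735, 0.0262]
orientation: [0.737, 0.676, 0.0, 0.0]
contact_force: [-1.7, 0.5, 1.0]
opening: 0.0344
grip_force: 60.4
```

Emit:
send_rows([
  [0, 0, 0],
  [0, 0, 0],
  [0, 0, 0],
  [0, 0, 0],
  [0, 0, 0],
], yaw=[0, 0, 0, 0, 0], claw=1)

```text
time: 52.77
tcp_pos: [0.6087, -0.0737, 0.0256]
orientation: [0.737, 0.676, 0.0, 0.0]
contact_force: [-0.1, -0.3, 0.4]
opening: 0.0853
grip_force: 0.0
```

Emit:
send_rows([
  [0, 0, -1],
  [0, 0, -1],
  [0.88, -0.08, -1],
  [0.88, 0, 0],
  [0.88, 0, 0],
], yaw=[0, 0, 0, 0, 0])

```text
time: 53.18
tcp_pos: [0.6126, -0.0207, 0.0872]
orientation: [0.737, 0.676, 0.001, 0.001]
contact_force: [0.3, -0.0, -0.7]
opening: 0.0854
grip_force: 0.0
```

Emit:
send_rows([
  [0.88, 0, 0],
  [0.88, 0, 0],
  [0, 0, 0],
  [0, 0, 0],
], yaw=[0, 0, 0, 0])

```text
time: 53.52
tcp_pos: [0.6146, 0.0147, 0.0855]
orientation: [0.736, 0.677, -0.0, 0.0]
contact_force: [-0.0, 0.2, -0.3]
opening: 0.0852
grip_force: 0.0
```

```bash
python3 -c "
from h import *
s=st(); print(tray(s['tcp_pos'])); w=grab('wrist')
for d in vision.spot_in(w,'spacer'):
  b=d['bbox']; 
  if 200<b[0]<280:
    for wt in ([1,1,1,1],[1,0,1,1]):
      r=least_squares(lambda v:(bb(w2px(w,box(*v)))-b)*wt,[.615,.015]); print('sp',np.round(b,1),tray(r.x),r.cost.round(1))
"
```

```text
t 53.52 tcp [0.6146 0.0147 0.0855] toolx [ 0.085  0.996 -0.   ] tooly [ 0.996 -0.085 -0.   ] z [-0. -0. -1.] F [-0.   0.2 -0.3] open 0.0852 grip 0.0
[10.2  4.4]
sp [243.6 210.1 308.9 258.6] [10.2  3. ] 0.0
sp [243.6 210.1 308.9 258.6] [10.2  3.1] 0.0
```

Emit:
send_rows([
  [0, 0, 1],
  [0, 0, 1],
  [0, 0, 1],
  [0, 0, 0.18],
  [0, 0, 0],
], yaw=[0, 0, 0, 0, 0])

```text
time: 54.03
tcp_pos: [0.6135, 0.0133, 0.0206]
orientation: [0.737, 0.676, -0.001, -0.001]
contact_force: [-0.1, -0.2, -0.3]
opening: 0.0852
grip_force: 0.0
```

Emit:
send_rows([
  [0, 0, 0],
  [0, 0, 0],
  [0, 0, 0],
  [0, 0, 0],
  [0, 0, 0],
], yaw=[0, 0, 0, 0, 0], claw=-1)

```text
time: 54.45
tcp_pos: [0.6155, 0.0141, 0.0232]
orientation: [0.737, 0.676, 0.001, 0.001]
contact_force: [1.4, 0.8, 7.6]
opening: 0.0343
grip_force: 61.5
```

Emit:
send_rows([
  [0, 0, 0],
  [0, 0, -0.3],
  [0, 0, -0.3],
  [0, 0, 0],
  [0, 0, 0],
], yaw=[0, 0, 0, 0, 0])

```text
time: 54.87
tcp_pos: [0.6147, 0.0142, 0.0342]
orientation: [0.737, 0.676, 0.0, 0.0]
contact_force: [-1.1, 0.7, -2.1]
opening: 0.0346
grip_force: 60.3
```

Emit:
send_rows([
  [0.9, 0, 0],
  [0.9, 0, 0],
  [0.5, 0, 0],
  [0, 0, 0],
  [0, 0, 0],
], yaw=[0, 0, 0, 0, 0])

```text
time: 55.28
tcp_pos: [0.6183, 0.0601, 0.0336]
orientation: [0.737, 0.676, -0.0, -0.0]
contact_force: [-0.6, -1.0, -0.8]
opening: 0.0346
grip_force: 60.3
```

```bash
python3 -c "
from h import *
s=st(); print(tray(s['tcp_pos']))"
```

```text
t 55.28 tcp [0.6183 0.0601 0.0336] toolx [ 0.085  0.996 -0.001] tooly [ 0.996 -0.085 -0.001] z [-0.001 -0.    -1.   ] F [-0.6 -1.  -0.8] open 0.0346 grip 60.3
[10. 50.]
```

Emit:
send_rows([
  [0.25, 0, 0.45],
  [0, 0, 0],
  [0, 0, 0],
], yaw=[0, 0, 0])

```text
time: 55.53
tcp_pos: [0.6184, 0.0645, 0.0241]
orientation: [0.737, 0.676, -0.001, -0.0]
contact_force: [-0.5, 0.1, -1.2]
opening: 0.0351
grip_force: 60.3
```

Emit:
send_rows([
  [0.1, 0, 0],
  [0, 0, 0],
  [0, 0, 0],
], yaw=[0, 0, 0])

```text
time: 55.78
tcp_pos: [0.6192, 0.0668, 0.025]
orientation: [0.737, 0.676, 0.0, 0.0]
contact_force: [0.7, -0.9, -1.3]
opening: 0.0343
grip_force: 60.3
```

Emit:
send_rows([
  [0.06, 0, 0],
  [0, 0, 0],
  [0, 0, 0],
], yaw=[0, 0, 0])

```text
time: 56.03
tcp_pos: [0.6193, 0.068, 0.025]
orientation: [0.737, 0.676, 0.0, 0.0]
contact_force: [-0.0, -0.3, -1.2]
opening: 0.0344
grip_force: 60.3
```

Emit:
send_rows([
  [0.05, 0, 0],
  [0, 0, 0],
  [0, 0, 0],
], yaw=[0, 0, 0])

```text
time: 56.28
tcp_pos: [0.6193, 0.0681, 0.025]
orientation: [0.737, 0.676, -0.001, 0.001]
contact_force: [-0.1, -5.7, 0.2]
opening: 0.0343
grip_force: 60.4
```

```bash
python3 -c "
from h import *
s=st(); print(tray(s['tcp_pos']))"
```

```text
t 56.28 tcp [0.6193 0.0681 0.025 ] toolx [ 0.086  0.996 -0.002] tooly [ 0.996 -0.086  0.   ] z [-0.    -0.002 -1.   ] F [-0.1 -5.7  0.2] open 0.0343 grip 60.4
[10.4 58. ]
```

Emit:
send_rows([
  [0, 0, 0.1],
  [0, 0, 0],
  [0, 0, 0],
], yaw=[0, 0, 0])

```text
time: 56.53
tcp_pos: [0.6195, 0.0681, 0.0233]
orientation: [0.737, 0.676, -0.0, 0.001]
contact_force: [-0.3, -4.7, 0.6]
opening: 0.0345
grip_force: 60.5
```

Emit:
send_rows([
  [0, 0, 0],
  [0, 0, 0],
  [0, 0, 0],
  [0, 0, 0],
  [0, 0, 0],
], yaw=[0, 0, 0, 0, 0], claw=1)

```text
time: 56.95
tcp_pos: [0.6194, 0.0695, 0.023]
orientation: [0.737, 0.676, 0.0, -0.0]
contact_force: [-0.5, 0.1, -0.1]
opening: 0.0853
grip_force: 0.0
```

Emit:
send_rows([
  [0, 0, -1],
  [0, 0, -1],
  [-1, 0.1, -1],
  [-1, 0, 0],
  [-1, 0, 0],
], yaw=[0, 0, 0, 0, 0])

```text
time: 57.37
tcp_pos: [0.6173, 0.009, 0.0847]
orientation: [0.737, 0.676, 0.001, 0.001]
contact_force: [-0.6, -0.4, -0.2]
opening: 0.0855
grip_force: 0.0
```

Emit:
send_rows([
  [-1, 0, 0],
  [0, 0, 0],
  [0, 0, 0],
], yaw=[0, 0, 0])

```text
time: 57.62
tcp_pos: [0.6144, -0.0112, 0.083]
orientation: [0.738, 0.675, 0.0, -0.0]
contact_force: [-0.4, 0.1, -0.6]
opening: 0.0853
grip_force: 0.0
```

```bash
python3 -c "
from h import *
s=st(); print(tray(s['tcp_pos'])); w=grab('wrist')
for d in vision.spot_in(w,'can1'):
  b=np.array(d['bbox'])
  if 200<b[0]<280 and b[3]<400:
      h=.048 if b[1]>110 else .04
      r=least_squares(lambda v:(bb(w2px(w,cyl(v[0],v[1],h,z0=.008)))-b),[.615,-.01]); print(np.round(b,1),tray(r.x),r.cost.round(1))
"
```

```text
t 57.62 tcp [ 0.6144 -0.0112  0.083 ] toolx [0.088 0.996 0.001] tooly [ 0.996 -0.088  0.   ] z [ 0.     0.001 -1.   ] F [-0.4  0.1 -0.6] open 0.0853 grip 0.0
[ 12.3 -21.4]
[242.6 199.4 315.  288. ] [ 13.5 -23.5] 2.1
[241.1 283.4 310.  392.7] [ 11.7 -88. ] 57.4
[236.4   0.  318.8  70.3] [13.1 81.7] 97.6
```

Emit:
send_rows([
  [-0.05, 0.05, 1],
  [0, 0, 1],
  [0, 0, 0.84],
  [0, 0, 0],
  [0, 0, 0],
], yaw=[0, 0, 0, 0, 0])

```text
time: 58.13
tcp_pos: [0.6149, -0.0108, 0.0254]
orientation: [0.737, 0.676, -0.001, -0.001]
contact_force: [0.4, 0.1, 1.1]
opening: 0.0857
grip_force: 0.0
```

Emit:
send_rows([
  [0, 0, 0],
  [0, 0, 0],
  [0, 0, 0],
  [0, 0, 0],
  [0, 0, 0],
], yaw=[0, 0, 0, 0, 0], claw=-1)

```text
time: 58.55
tcp_pos: [0.6156, -0.0118, 0.0273]
orientation: [0.737, 0.676, 0.0, 0.0]
contact_force: [-1.5, 1.3, 5.6]
opening: 0.0344
grip_force: 59.6
```

Emit:
send_rows([
  [0, 0, 0],
  [0, 0, -0.12],
  [0, -0.05, 0],
  [0, 0, 0],
  [0, 0, 0],
], yaw=[0, 0, 0, 0, 0])

```text
time: 58.97
tcp_pos: [0.614, -0.0118, 0.0281]
orientation: [0.737, 0.676, -0.0, -0.0]
contact_force: [0.3, -0.5, -1.5]
opening: 0.0347
grip_force: 59.8
```

Emit:
send_rows([
  [0.6, 0, 0],
  [0.9, 0, 0],
  [0.6, 0, 0],
  [0.2, 0, 0],
  [0, 0, 0],
], yaw=[0, 0, 0, 0, 0])

```text
time: 59.38
tcp_pos: [0.6183, 0.0356, 0.0283]
orientation: [0.736, 0.677, -0.0, -0.0]
contact_force: [0.2, -0.1, -1.9]
opening: 0.0341
grip_force: 59.8
```

```bash
python3 -c "
from h import *
s=st(); print(tray(s['tcp_pos']))"
```

```text
t 59.38 tcp [0.6183 0.0356 0.0283] toolx [0.084 0.996 0.   ] tooly [ 0.996 -0.084 -0.   ] z [-0.  0. -1.] F [ 0.2 -0.1 -1.9] open 0.0341 grip 59.8
[12.2 25.5]
```

Emit:
send_rows([
  [0.15, 0, 0],
  [0, 0, 0],
  [0, 0, 0],
], yaw=[0, 0, 0])

```text
time: 59.63
tcp_pos: [0.6185, 0.0367, 0.0285]
orientation: [0.737, 0.676, -0.0, 0.0]
contact_force: [-0.0, 0.6, -2.1]
opening: 0.0345
grip_force: 59.8
```

Emit:
send_rows([
  [0.08, 0, 0],
  [0, 0, 0],
  [0, 0, 0],
], yaw=[0, 0, 0])

```text
time: 59.88
tcp_pos: [0.6187, 0.0384, 0.0285]
orientation: [0.737, 0.676, 0.0, -0.0]
contact_force: [-0.4, 0.3, -2.7]
opening: 0.0343
grip_force: 59.8
```

Emit:
send_rows([
  [0.05, 0, 0],
  [0, 0, 0],
  [0, 0, 0],
], yaw=[0, 0, 0])

```text
time: 60.13
tcp_pos: [0.6188, 0.0396, 0.0285]
orientation: [0.737, 0.676, 0.0, 0.0]
contact_force: [0.1, 0.0, -1.6]
opening: 0.0344
grip_force: 59.8
```

Emit:
send_rows([
  [0.05, 0, 0],
  [0, 0, 0],
  [0, 0, 0],
], yaw=[0, 0, 0])

```text
time: 60.38
tcp_pos: [0.6189, 0.0407, 0.0285]
orientation: [0.737, 0.676, 0.0, -0.0]
contact_force: [0.1, 0.6, -3.0]
opening: 0.0344
grip_force: 59.8
```

```bash
python3 -c "
from h import *
s=st(); print(tray(s['tcp_pos']))"
```

```text
t 60.38 tcp [0.6189 0.0407 0.0285] toolx [0.086 0.996 0.   ] tooly [ 0.996 -0.086 -0.   ] z [-0.  0. -1.] F [ 0.1  0.6 -3. ] open 0.0344 grip 59.8
[12.3 30.7]
```

Emit:
send_rows([
  [0.05, 0, 0],
  [0, 0, 0],
  [0, 0, 0],
], yaw=[0, 0, 0])

```text
time: 60.63
tcp_pos: [0.619, 0.0417, 0.0285]
orientation: [0.737, 0.676, 0.0, -0.0]
contact_force: [-0.4, 0.3, -2.4]
opening: 0.0348
grip_force: 59.8
```

Emit:
send_rows([
  [0.05, 0, 0],
  [0, 0, 0],
  [0, 0, 0],
], yaw=[0, 0, 0])

```text
time: 60.88
tcp_pos: [0.619, 0.0424, 0.0285]
orientation: [0.737, 0.676, -0.0, 0.0]
contact_force: [-0.1, -1.3, -1.6]
opening: 0.0344
grip_force: 59.8
```

Emit:
send_rows([
  [0.05, 0, 0],
  [0, 0, 0],
  [0, 0, 0],
], yaw=[0, 0, 0])

```text
time: 61.13
tcp_pos: [0.619, 0.0426, 0.0286]
orientation: [0.737, 0.676, -0.001, 0.001]
contact_force: [-0.1, -5.0, -1.4]
opening: 0.0347
grip_force: 59.9
```

Emit:
send_rows([
  [0, 0.06, 0],
  [0, 0, 0],
  [0, 0, 0],
], yaw=[0, 0, 0])

```text
time: 61.38
tcp_pos: [0.6199, 0.0425, 0.0286]
orientation: [0.737, 0.676, -0.001, 0.0]
contact_force: [-2.3, -4.8, -0.5]
opening: 0.0342
grip_force: 60.0
```

Emit:
send_rows([
  [0, 0, 0.09],
  [0, 0, 0],
  [0, 0, 0],
], yaw=[0, 0, 0])

```text
time: 61.63
tcp_pos: [0.6202, 0.0425, 0.0273]
orientation: [0.737, 0.676, -0.001, 0.0]
contact_force: [-2.0, -6.2, 2.3]
opening: 0.0344
grip_force: 60.4
```

Emit:
send_rows([
  [0, 0, 0],
  [0, 0, 0],
  [0, 0, 0],
  [0, 0, 0],
  [0, 0, 0],
], yaw=[0, 0, 0, 0, 0], claw=1)

```text
time: 62.05
tcp_pos: [0.6205, 0.0439, 0.0268]
orientation: [0.737, 0.676, 0.0, 0.0]
contact_force: [-0.3, 0.9, 0.6]
opening: 0.0851
grip_force: 0.0
```

```bash
python3 -c "
from h import *
s=st(); print(tray(s['tcp_pos']))"
```

```text
t 62.05 tcp [0.6205 0.0439 0.0268] toolx [0.086 0.996 0.   ] tooly [ 0.996 -0.086  0.   ] z [ 0.  0. -1.] F [-0.3  0.9  0.6] open 0.0851 grip 0.0
[13.7 34. ]
```

Emit:
send_rows([
  [0, 0, -1],
  [0, 0, -1],
  [0.61, -0.16, -1],
  [0.61, 0, 0],
  [0, 0, 0],
], yaw=[0, 0, 0, 0, 0])

```text
time: 62.47
tcp_pos: [0.6202, 0.0702, 0.0878]
orientation: [0.736, 0.676, 0.002, 0.001]
contact_force: [-0.3, -0.6, -0.5]
opening: 0.0854
grip_force: 0.0
```

Emit:
send_rows([
  [0, 0, 1],
  [0, 0, 1],
  [0, 0, 1],
  [0, 0, 0.2],
  [0, 0, 0],
], yaw=[0, 0, 0, 0, 0])

```text
time: 62.88
tcp_pos: [0.6174, 0.0679, 0.0201]
orientation: [0.737, 0.676, -0.002, -0.002]
contact_force: [-0.3, 0.0, 0.2]
opening: 0.0853
grip_force: 0.0
```

Emit:
send_rows([
  [0, 0, 0],
  [0, 0, 0],
  [0, 0, 0],
  [0, 0, 0],
  [0, 0, 0],
], yaw=[0, 0, 0, 0, 0], claw=-1)

```text
time: 63.3
tcp_pos: [0.6201, 0.0682, 0.0241]
orientation: [0.737, 0.676, 0.001, 0.001]
contact_force: [0.7, -0.2, 5.6]
opening: 0.035
grip_force: 60.8
```

```bash
python3 -c "
from h import *
s=st(); print(tray(s['tcp_pos']))"
```

```text
t 63.3 tcp [0.6201 0.0682 0.0241] toolx [0.086 0.996 0.   ] tooly [ 0.996 -0.086  0.003] z [ 0.003  0.    -1.   ] F [ 0.7 -0.2  5.6] open 0.035 grip 60.8
[11.2 58.1]
```

Emit:
send_rows([
  [0, 0, -0.3],
  [0, 0, -0.6],
  [0, 0, -1],
  [0, 0, -1],
  [0, 0, -0.8],
], yaw=[0, 0, 0, 0, 0])

```text
time: 63.72
tcp_pos: [0.6196, 0.0682, 0.099]
orientation: [0.737, 0.676, 0.001, 0.0]
contact_force: [-0.8, 0.3, -1.6]
opening: 0.0349
grip_force: 60.1
```

Emit:
send_rows([
  [-0.8, 0, 0],
  [-0.8, 0, 0],
  [-0.8, 0, 0],
  [-0.7, 0, 0],
  [0, 0, 0],
], yaw=[0, 0, 0, 0, 0])

```text
time: 64.13
tcp_pos: [0.6137, 0.0039, 0.0974]
orientation: [0.738, 0.675, -0.0, 0.0]
contact_force: [0.3, -0.7, -1.0]
opening: 0.0346
grip_force: 60.1
```

Emit:
send_rows([
  [0, 0, 1],
  [0, 0, 1],
  [0, 0, 0.8],
  [0, 0, 0.6],
  [0, 0, 0.1],
], yaw=[0, 0, 0, 0, 0])

```text
time: 64.55
tcp_pos: [0.6125, 0.0067, 0.0246]
orientation: [0.737, 0.676, -0.001, -0.002]
contact_force: [-1.5, 0.6, -2.1]
opening: 0.0346
grip_force: 60.1
```

Emit:
send_rows([
  [0, 0, 0],
  [0, 0, 0],
  [0, 0, 0],
], yaw=[0, 0, 0])

```text
time: 64.8
tcp_pos: [0.6149, 0.0065, 0.0279]
orientation: [0.737, 0.676, 0.001, 0.001]
contact_force: [-0.4, 0.1, -1.1]
opening: 0.0346
grip_force: 60.1
```

```bash
python3 -c "
from h import *
s=st(); print(tray(s['tcp_pos']))"
```

```text
t 64.8 tcp [0.6149 0.0065 0.0279] toolx [0.086 0.996 0.   ] tooly [ 0.996 -0.086  0.002] z [ 0.002  0.    -1.   ] F [-0.4  0.1 -1.1] open 0.0346 grip 60.1
[11.2 -3.8]
```

Emit:
send_rows([
  [0.25, 0, 0.1],
  [0, 0, 0.05],
  [0, 0, 0],
], yaw=[0, 0, 0])

```text
time: 65.05
tcp_pos: [0.6147, 0.0118, 0.0241]
orientation: [0.737, 0.676, 0.001, 0.0]
contact_force: [0.5, 0.8, 0.6]
opening: 0.0349
grip_force: 60.2
```

Emit:
send_rows([
  [0.1, 0, 0],
  [0, 0, 0],
  [0, 0, 0],
], yaw=[0, 0, 0])

```text
time: 65.3
tcp_pos: [0.6148, 0.0135, 0.0241]
orientation: [0.737, 0.676, 0.0, 0.0]
contact_force: [-0.5, 0.2, 1.4]
opening: 0.0348
grip_force: 60.3
```

Emit:
send_rows([
  [0.05, 0, 0],
  [0, 0, 0],
  [0, 0, 0],
], yaw=[0, 0, 0])

```text
time: 65.55
tcp_pos: [0.6149, 0.0141, 0.0241]
orientation: [0.737, 0.676, 0.0, 0.0]
contact_force: [-0.3, -2.5, 2.8]
opening: 0.0346
grip_force: 60.5
```

```bash
python3 -c "
from h import *
s=st(); print(tray(s['tcp_pos']))"
```

```text
t 65.55 tcp [0.6149 0.0141 0.0241] toolx [ 0.086  0.996 -0.   ] tooly [ 0.996 -0.086  0.001] z [ 0.001 -0.    -1.   ] F [-0.3 -2.5  2.8] open 0.0346 grip 60.5
[10.6  3.9]
```

Emit:
send_rows([
  [0, 0, 0],
  [0, 0, 0],
  [0, 0, 0],
  [0, 0, 0],
  [0, 0, 0],
], yaw=[0, 0, 0, 0, 0], claw=1)

```text
time: 65.97
tcp_pos: [0.6145, 0.0144, 0.0235]
orientation: [0.737, 0.676, -0.0, -0.0]
contact_force: [0.0, -0.4, 0.4]
opening: 0.0852
grip_force: 0.0
```

Emit:
send_rows([
  [0, 0, -1],
  [0, 0, -1],
  [-0.88, 0.07, -1],
  [-0.88, 0, 0],
  [-0.88, 0, 0],
], yaw=[0, 0, 0, 0, 0])

```text
time: 66.38
tcp_pos: [0.6124, -0.0387, 0.0853]
orientation: [0.737, 0.676, 0.001, 0.001]
contact_force: [-0.7, -0.7, -0.3]
opening: 0.0857
grip_force: 0.0
```

Emit:
send_rows([
  [-0.88, 0, 0],
  [-0.88, 0, 0],
  [0, 0, 0],
  [0, 0, 1],
  [0, 0, 1],
], yaw=[0, 0, 0, 0, 0])

```text
time: 66.8
tcp_pos: [0.6095, -0.0735, 0.0445]
orientation: [0.737, 0.676, 0.001, 0.001]
contact_force: [-0.5, 0.5, -0.4]
opening: 0.0852
grip_force: 0.0
```

Emit:
send_rows([
  [0, 0, 0.85],
  [0, 0, 0],
  [0, 0, 0],
], yaw=[0, 0, 0])

```text
time: 67.05
tcp_pos: [0.6079, -0.0729, 0.026]
orientation: [0.737, 0.676, -0.001, -0.001]
contact_force: [-0.5, 0.0, 0.0]
opening: 0.0853
grip_force: 0.0
```

Emit:
send_rows([
  [0, 0, 0],
  [0, 0, 0],
  [0, 0, 0],
  [0, 0, 0],
  [0, 0, 0],
], yaw=[0, 0, 0, 0, 0], claw=-1)

```text
time: 67.47
tcp_pos: [0.609, -0.0735, 0.0278]
orientation: [0.737, 0.676, 0.001, 0.001]
contact_force: [0.4, -0.3, 4.7]
opening: 0.0344
grip_force: 59.7
```

```bash
python3 -c "
from h import *
s=st(); print(tray(s['tcp_pos']))"
```

```text
t 67.47 tcp [ 0.609  -0.0735  0.0278] toolx [0.086 0.996 0.   ] tooly [ 0.996 -0.086  0.002] z [ 0.002 -0.    -1.   ] F [ 0.4 -0.3  4.7] open 0.0344 grip 59.7
[ 12.2 -83.9]
```

Emit:
send_rows([
  [0, 0, -0.13],
  [0, 0, 0],
  [0, 0, 0],
], yaw=[0, 0, 0])

```text
time: 67.72
tcp_pos: [0.6082, -0.0734, 0.0292]
orientation: [0.737, 0.676, -0.0, -0.0]
contact_force: [-0.6, -0.3, -2.6]
opening: 0.0349
grip_force: 59.8
```

Emit:
send_rows([
  [0.6, 0, 0],
  [0.9, 0, 0],
  [0.8, 0, 0],
  [0.4, 0, 0],
  [0, 0, 0],
], yaw=[0, 0, 0, 0, 0])

```text
time: 68.13
tcp_pos: [0.613, -0.0175, 0.029]
orientation: [0.736, 0.677, 0.0, -0.0]
contact_force: [-1.1, -0.4, -2.8]
opening: 0.0346
grip_force: 59.8
```

Emit:
send_rows([
  [0.1, 0, 0],
  [0, 0, 0],
  [0, 0, 0],
], yaw=[0, 0, 0])

```text
time: 68.38
tcp_pos: [0.6132, -0.0182, 0.0292]
orientation: [0.737, 0.676, -0.0, 0.0]
contact_force: [0.8, 0.2, -2.3]
opening: 0.035
grip_force: 59.8
```

```bash
python3 -c "
from h import *
s=st(); print(tray(s['tcp_pos']))"
```

```text
t 68.38 tcp [ 0.6132 -0.0182  0.0292] toolx [ 0.087  0.996 -0.   ] tooly [ 0.996 -0.087 -0.   ] z [-0. -0. -1.] F [ 0.8  0.2 -2.3] open 0.035 grip 59.8
[ 11.6 -28.5]
```

Emit:
send_rows([
  [0.2, 0, 0],
  [0, 0, 0],
  [0, 0, 0],
], yaw=[0, 0, 0])

```text
time: 68.63
tcp_pos: [0.6136, -0.0138, 0.0293]
orientation: [0.737, 0.676, 0.0, 0.0]
contact_force: [-0.7, -0.0, -2.9]
opening: 0.035
grip_force: 59.8
```

Emit:
send_rows([
  [0.06, 0, 0],
  [0, 0, 0],
  [0, 0, 0],
], yaw=[0, 0, 0])

```text
time: 68.88
tcp_pos: [0.6137, -0.0125, 0.0293]
orientation: [0.737, 0.676, 0.0, -0.0]
contact_force: [-0.3, -0.3, -1.9]
opening: 0.0348
grip_force: 59.8
```

Emit:
send_rows([
  [0.04, 0, 0],
  [0, 0, 0],
  [0, 0, 0],
], yaw=[0, 0, 0])

```text
time: 69.13
tcp_pos: [0.6137, -0.012, 0.0293]
orientation: [0.737, 0.676, -0.0, 0.0]
contact_force: [-0.6, -2.1, -0.8]
opening: 0.0351
grip_force: 59.8
```

```bash
python3 -c "
from h import *
s=st(); print(tray(s['tcp_pos']))"
```

```text
t 69.13 tcp [ 0.6137 -0.012   0.0293] toolx [ 0.086  0.996 -0.   ] tooly [ 0.996 -0.086  0.   ] z [-0. -0. -1.] F [-0.6 -2.1 -0.8] open 0.0351 grip 59.8
[ 11.7 -22.2]
```

Emit:
send_rows([
  [0, 0.1, 0],
  [0, 0, 0.09],
  [0, 0, 0],
  [0, 0, 0],
], yaw=[0, 0, 0, 0])

```text
time: 69.47
tcp_pos: [0.6154, -0.012, 0.0279]
orientation: [0.737, 0.676, -0.0, -0.0]
contact_force: [-3.8, -1.2, 3.7]
opening: 0.0347
grip_force: 60.2
```

Emit:
send_rows([
  [0, 0, 0],
  [0, 0, 0],
  [0, 0, 0],
  [0, 0, 0],
  [0, 0, 0],
], yaw=[0, 0, 0, 0, 0], claw=1)

```text
time: 69.88
tcp_pos: [0.6161, -0.0117, 0.0275]
orientation: [0.737, 0.676, 0.0, 0.0]
contact_force: [0.7, -1.5, 0.0]
opening: 0.0856
grip_force: 0.0
```

Emit:
send_rows([
  [0, 0, -1],
  [0, 0, -1],
  [0, 0, -1],
  [0, 0, -1],
  [0, 0, -1],
], yaw=[0, 0, 0, 0, 0])

```text
time: 70.3
tcp_pos: [0.6158, -0.0117, 0.1284]
orientation: [0.737, 0.676, 0.0, -0.0]
contact_force: [-0.0, 0.8, -0.3]
opening: 0.0856
grip_force: 0.0
```

Emit:
send_rows([
  [-0.044, -0.958, 0],
  [-0.044, -0.958, 0],
  [-0.044, -0.958, 0],
  [-0.044, -0.958, 0],
  [-0.044, -0.958, 0],
], yaw=[0, 0, 0, 0, 0])

```text
time: 70.72
tcp_pos: [0.5191, -0.0078, 0.1275]
orientation: [0.737, 0.676, 0.0, 0.0]
contact_force: [-0.3, -0.6, -0.8]
opening: 0.0854
grip_force: 0.0
```

Emit:
send_rows([
  [-0.044, -0.958, 0],
  [-0.044, -0.958, 0],
  [-0.044, -0.958, 0],
  [-0.044, -0.958, 0],
  [0, 0, 0],
], yaw=[0, 0, 0, 0, 0])

```text
time: 71.13
tcp_pos: [0.4393, -0.0046, 0.1272]
orientation: [0.737, 0.676, -0.001, -0.001]
contact_force: [-0.8, 0.7, -0.3]
opening: 0.085
grip_force: 0.0
```

Emit:
send_rows([
  [0, 0, 0],
  [0, 0, 0],
  [0, 0, 0],
  [0, 0, 0],
  [0, 0, 0],
], yaw=[1, 1, 1, 1, 0.2])

```text
time: 71.55
tcp_pos: [0.4443, -0.0049, 0.1277]
orientation: [0.848, 0.529, 0.001, 0.0]
contact_force: [-0.4, 0.4, -0.3]
opening: 0.0853
grip_force: 0.0
```

```bash
python3 -c "
from h import *
s=st(); w=grab('wrist','w14.png'); 
for h in (.064,.072): can(w,h)
"
cat > sil2.py <<'E'
from h import *
from scipy.optimize import minimize
w=grab('wrist'); f=w['pixels'].astype(float); m=(f[...,1]-np.maximum(f[...,0],f[...,2])<25).astype(np.uint8)
k,lab,stt,ce=cv2.connectedComponentsWithStats(m); i=[j for j in range(1,k) if 1500<stt[j,4]<8000 and 200<ce[j,0]<350]; print(stt[i]); i=i[0]
M=cv2.morphologyEx((lab==i).astype(np.uint8),cv2.MORPH_CLOSE,np.ones((5,5)))
for h in (.056,.06,.064,.068,.072):
  def cost(v):
    N=np.zeros(M.shape,np.uint8); hull=cv2.convexHull(w2px(w,cyl(v[0],v[1],h)).astype(np.float32)); cv2.fillConvexPoly(N,(hull*16).round().astype(int),1,shift=4); return 1-(N&M).sum()/(N|M).sum()
  r=minimize(cost,[.442,-.005],method='Nelder-Mead',options={'initial_simplex':[[.442,-.005],[.446,-.005],[.442,-.001]]}); print(h,r.x.round(4),r.fun.round(4))
E
python3 sil2.py
```

```text
t 71.55 tcp [ 0.4443 -0.0049  0.1277] toolx [0.44  0.898 0.001] tooly [ 0.898 -0.44   0.001] z [ 0.001  0.    -1.   ] F [-0.4  0.4 -0.3] open 0.0853 grip 0.0
can [242. 180. 298. 271.] [ 0.4384 -0.0091] 34.7 stripe n 234 tool-y want -16.0 -34.6
can [242. 180. 298. 271.] [ 0.4395 -0.0072] 15.4 stripe n 245 tool-y want -24.0 -33.5
[[ 241  185   60   84 3984]]
0.056 [ 0.435  -0.0135] 0.1374
0.06 [ 0.4369 -0.0112] 0.0955
0.064 [ 0.4372 -0.0101] 0.0501
0.068 [ 0.438  -0.0088] 0.0197
0.072 [ 0.4384 -0.0074] 0.0438
```

Emit:
send_rows([
  [0, 0, 0],
  [-0.26, -0.19, 0],
  [0, 0, 0.28],
  [0, 0, 1],
  [0, 0, 1],
], yaw=[1, 0, 0, 0, 0])

```text
time: 72.17
tcp_pos: [0.4379, -0.0075, 0.0818]
orientation: [0.87, 0.494, 0.001, 0.001]
contact_force: [-0.2, 0.2, 0.0]
opening: 0.0857
grip_force: 0.0
```

Emit:
send_rows([
  [0, 0, 1],
  [0, 0, 1],
  [0, 0, 1],
  [0, 0, 0],
  [0, 0, 0],
], yaw=[0, 0, 0, 0, 0])

```text
time: 72.58
tcp_pos: [0.4365, -0.0074, 0.0212]
orientation: [0.87, 0.493, -0.001, -0.001]
contact_force: [1.0, 0.4, 0.1]
opening: 0.0852
grip_force: 0.0
```

Emit:
send_rows([
  [0, 0, 0],
  [0, 0, 0],
  [0, 0, 0],
  [0, 0, 0],
  [0, 0, 0],
], yaw=[0, 0, 0, 0, 0], claw=-1)

```text
time: 73.0
tcp_pos: [0.438, -0.0074, 0.0229]
orientation: [0.87, 0.493, 0.001, 0.001]
contact_force: [0.1, 0.4, 5.5]
opening: 0.0351
grip_force: 59.2
```

```bash
python3 -c "
from h import *
s=st()"
```

```text
t 73.0 tcp [ 0.438  -0.0074  0.0229] toolx [0.514 0.858 0.001] tooly [ 0.858 -0.514  0.002] z [ 0.002  0.    -1.   ] F [0.1 0.4 5.5] open 0.0351 grip 59.2
```

Emit:
send_rows([
  [0, 0, -0.5],
  [0, 0, -1],
  [0, 0, -1],
  [0, 0, -1],
  [0, 0, -1],
], yaw=[0, 0, 0, 0, 0])

```text
time: 73.42
tcp_pos: [0.4368, -0.0073, 0.1128]
orientation: [0.87, 0.493, -0.0, -0.0]
contact_force: [1.2, 0.3, -2.1]
opening: 0.0347
grip_force: 60.2
```

Emit:
send_rows([
  [0, 0, -0.5],
  [0, 0, 0],
  [0, 0, 0],
  [0, 0, 0],
  [0, 0, 0],
], yaw=[-1, -1, -1, -1, -1])

```text
time: 73.83
tcp_pos: [0.4369, -0.0074, 0.122]
orientation: [0.741, 0.671, -0.0, -0.0]
contact_force: [-0.4, 0.1, -1.8]
opening: 0.0345
grip_force: 60.2
```

Emit:
send_rows([
  [0, 0, 0],
  [0, 0, 0],
  [-0.318, 0.977, 0],
  [-0.318, 0.977, 0],
  [-0.318, 0.977, 0],
], yaw=[-0.2, 0, 0, 0, 0])

```text
time: 74.25
tcp_pos: [0.4945, -0.0317, 0.1219]
orientation: [0.738, 0.675, 0.0, -0.0]
contact_force: [0.9, -0.1, -2.1]
opening: 0.035
grip_force: 60.4
```

Emit:
send_rows([
  [-0.318, 0.977, 0],
  [-0.318, 0.977, 0],
  [-0.318, 0.977, 0],
  [-0.318, 0.977, 0],
  [-0.318, 0.977, 0],
], yaw=[0, 0, 0, 0, 0])

```text
time: 74.67
tcp_pos: [0.5893, -0.0719, 0.1216]
orientation: [0.738, 0.675, -0.0, -0.0]
contact_force: [0.4, 0.6, -2.5]
opening: 0.0348
grip_force: 60.4
```

Emit:
send_rows([
  [-0.318, 0.977, 0],
  [0, 0, 0],
  [0, 0, 0],
], yaw=[0, 0, 0])

```text
time: 74.92
tcp_pos: [0.6078, -0.0798, 0.1212]
orientation: [0.738, 0.675, -0.0, -0.001]
contact_force: [-0.5, 0.0, -2.8]
opening: 0.0351
grip_force: 60.7
```

```bash
python3 -c "
from h import *
s=st(); print(tray(s['tcp_pos']))"
```

```text
t 74.92 tcp [ 0.6078 -0.0798  0.1212] toolx [0.088 0.996 0.   ] tooly [ 0.996 -0.088 -0.001] z [-0.001  0.    -1.   ] F [-0.5  0.  -2.8] open 0.0351 grip 60.7
[ 11.6 -90.4]
```

Emit:
send_rows([
  [0, 0, 1],
  [0, 0, 1],
  [0, 0, 1],
  [0, 0, 1],
  [0, 0, 0.3],
], yaw=[0, 0, 0, 0, 0])

```text
time: 75.33
tcp_pos: [0.6042, -0.0788, 0.0329]
orientation: [0.737, 0.676, -0.002, -0.003]
contact_force: [-1.0, 1.2, -2.4]
opening: 0.0351
grip_force: 60.6
```

Emit:
send_rows([
  [0, 0, 0],
  [0, 0, 0.1],
  [0, 0, 0],
  [0, 0, 0],
], yaw=[0, 0, 0, 0])

```text
time: 75.67
tcp_pos: [0.6083, -0.0796, 0.0352]
orientation: [0.737, 0.676, 0.001, 0.001]
contact_force: [0.9, 0.5, -3.0]
opening: 0.0353
grip_force: 60.6
```

Emit:
send_rows([
  [0, 0, 0.07],
  [0, 0, 0],
  [0, 0, 0],
], yaw=[0, 0, 0])

```text
time: 75.92
tcp_pos: [0.6077, -0.0796, 0.0329]
orientation: [0.737, 0.676, 0.0, 0.0]
contact_force: [-0.0, 0.2, -2.5]
opening: 0.0349
grip_force: 60.6
```

```bash
python3 -c "
from h import *
s=st(); print(tray(s['tcp_pos']))"
```

```text
t 75.92 tcp [ 0.6077 -0.0796  0.0329] toolx [0.086 0.996 0.   ] tooly [ 0.996 -0.086  0.001] z [ 0.001 -0.    -1.   ] F [-0.   0.2 -2.5] open 0.0349 grip 60.6
[ 11.5 -90.1]
```

Emit:
send_rows([
  [0, 0, 0.1],
  [0, 0, 0],
  [0, 0, 0.03],
  [0, 0, 0],
], yaw=[0, 0, 0, 0])

```text
time: 76.25
tcp_pos: [0.608, -0.0796, 0.031]
orientation: [0.737, 0.676, 0.0, 0.0]
contact_force: [-1.3, 0.6, 4.6]
opening: 0.0344
grip_force: 61.3
```

Emit:
send_rows([
  [0, 0, 0],
  [0, 0, 0],
  [0, 0, 0],
  [0, 0, 0],
  [0, 0, 0],
], yaw=[0, 0, 0, 0, 0], claw=1)

```text
time: 76.67
tcp_pos: [0.6076, -0.0796, 0.0298]
orientation: [0.737, 0.676, 0.0, -0.0]
contact_force: [-0.3, -0.1, 0.1]
opening: 0.0851
grip_force: 0.0
```

Emit:
send_rows([
  [0, 0, -1],
  [0, 0, -1],
  [0, 0, -1],
  [0.94, -0.04, -0.5],
  [0.94, 0, 0],
], yaw=[0, 0, 0, 0, 0])

```text
time: 77.08
tcp_pos: [0.6118, -0.0426, 0.1028]
orientation: [0.738, 0.675, 0.002, 0.002]
contact_force: [0.5, 0.5, 0.2]
opening: 0.0854
grip_force: 0.0
```

Emit:
send_rows([
  [0.94, 0, 0],
  [0.94, 0, 0],
  [0.94, 0, 0],
  [0, 0, 0],
  [0, 0, 0],
], yaw=[0, 0, 0, 0, 0])

```text
time: 77.5
tcp_pos: [0.6149, 0.0147, 0.0998]
orientation: [0.736, 0.677, -0.0, 0.0]
contact_force: [0.5, -0.1, -0.5]
opening: 0.0854
grip_force: 0.0
```

```bash
python3 -c "
from h import *
s=st(); print(tray(s['tcp_pos']))"
```

```text
t 77.5 tcp [0.6149 0.0147 0.0998] toolx [ 0.084  0.996 -0.   ] tooly [ 0.996 -0.084 -0.   ] z [-0. -0. -1.] F [ 0.5 -0.1 -0.5] open 0.0854 grip 0.0
[10.5  4.5]
```

Emit:
send_rows([
  [-0.03, 0, 1],
  [0, 0, 1],
  [0, 0, 1],
  [0, 0, 0.87],
  [0, 0, 0],
], yaw=[0, 0, 0, 0, 0])

```text
time: 77.92
tcp_pos: [0.6121, 0.0123, 0.0189]
orientation: [0.737, 0.676, -0.003, -0.002]
contact_force: [-0.1, 0.3, 0.5]
opening: 0.0852
grip_force: 0.0
```

Emit:
send_rows([
  [0, 0, 0],
  [0, 0, 0],
  [0, 0, 0],
  [0, 0, 0],
  [0, 0, 0],
], yaw=[0, 0, 0, 0, 0], claw=-1)

```text
time: 78.33
tcp_pos: [0.616, 0.0135, 0.0242]
orientation: [0.737, 0.676, 0.001, 0.001]
contact_force: [0.4, -0.6, 7.6]
opening: 0.0345
grip_force: 60.9
```

```bash
python3 -c "
from h import *
s=st(); print(tray(s['tcp_pos']))"
```

```text
t 78.33 tcp [0.616  0.0135 0.0242] toolx [0.086 0.996 0.   ] tooly [ 0.996 -0.086  0.003] z [ 0.003  0.    -1.   ] F [ 0.4 -0.6  7.6] open 0.0345 grip 60.9
[11.8  3.3]
```

Emit:
send_rows([
  [0, 0, -0.3],
  [0, 0, -0.6],
  [0, 0, -1],
  [0, 0, -1],
  [0, 0, -1],
], yaw=[0, 0, 0, 0, 0])

```text
time: 78.75
tcp_pos: [0.6147, 0.0136, 0.1021]
orientation: [0.737, 0.676, 0.0, -0.0]
contact_force: [0.8, -0.3, -1.1]
opening: 0.0345
grip_force: 60.0
```

Emit:
send_rows([
  [-0.8, 0, 0],
  [-0.8, 0, 0],
  [-0.8, 0, 0],
  [-0.65, 0, 0],
  [0, 0, 0],
], yaw=[0, 0, 0, 0, 0])

```text
time: 79.17
tcp_pos: [0.6094, -0.0494, 0.1012]
orientation: [0.738, 0.675, -0.0, 0.001]
contact_force: [-0.4, 0.1, -0.9]
opening: 0.0346
grip_force: 60.1
```

```bash
python3 -c "
from h import *
s=st(); print(tray(s['tcp_pos']))"
```

```text
t 79.17 tcp [ 0.6094 -0.0494  0.1012] toolx [ 0.088  0.996 -0.001] tooly [ 0.996 -0.088  0.001] z [ 0.001 -0.001 -1.   ] F [-0.4  0.1 -0.9] open 0.0346 grip 60.1
[ 10.6 -59.9]
```

Emit:
send_rows([
  [0, 0, 1],
  [0, 0, 1],
  [0, 0, 0.9],
  [0, 0, 0.6],
  [0, 0, 0.1],
], yaw=[0, 0, 0, 0, 0])

```text
time: 79.58
tcp_pos: [0.6079, -0.0465, 0.0262]
orientation: [0.737, 0.676, -0.002, -0.002]
contact_force: [-0.6, -0.5, -1.1]
opening: 0.0345
grip_force: 60.0
```

Emit:
send_rows([
  [0, 0, 0],
  [0, 0, 0.1],
  [0, 0, 0],
  [0, 0, 0],
], yaw=[0, 0, 0, 0])

```text
time: 79.92
tcp_pos: [0.6102, -0.0472, 0.0275]
orientation: [0.737, 0.676, 0.001, 0.001]
contact_force: [0.6, 0.4, -1.1]
opening: 0.0344
grip_force: 60.0
```

```bash
python3 -c "
from h import *
s=st(); print(tray(s['tcp_pos']))"
```

```text
t 79.92 tcp [ 0.6102 -0.0472  0.0275] toolx [0.086 0.996 0.   ] tooly [ 0.996 -0.086  0.002] z [ 0.002 -0.    -1.   ] F [ 0.6  0.4 -1.1] open 0.0344 grip 60.0
[ 11.2 -57.6]
```

Emit:
send_rows([
  [0.25, 0, 0.12],
  [0, 0, 0],
  [0, 0, 0],
], yaw=[0, 0, 0])

```text
time: 80.17
tcp_pos: [0.61, -0.0419, 0.0242]
orientation: [0.737, 0.676, 0.0, 0.0]
contact_force: [-0.1, 0.2, -1.1]
opening: 0.0345
grip_force: 60.0
```

Emit:
send_rows([
  [0.05, 0, 0],
  [0, 0, 0],
  [0, 0, 0],
], yaw=[0, 0, 0])

```text
time: 80.42
tcp_pos: [0.6102, -0.0411, 0.0242]
orientation: [0.737, 0.676, 0.0, 0.0]
contact_force: [-0.6, 0.3, -0.5]
opening: 0.0348
grip_force: 60.0
```

Emit:
send_rows([
  [0.04, 0, 0],
  [0, 0, 0],
  [0, 0, 0],
], yaw=[0, 0, 0])

```text
time: 80.67
tcp_pos: [0.6103, -0.0405, 0.0242]
orientation: [0.737, 0.676, 0.0, 0.0]
contact_force: [-0.2, -0.2, 0.5]
opening: 0.0346
grip_force: 60.1
```

```bash
python3 -c "
from h import *
s=st(); print(tray(s['tcp_pos']))"
```

```text
t 80.67 tcp [ 0.6103 -0.0405  0.0242] toolx [0.086 0.996 0.   ] tooly [ 0.996 -0.086  0.   ] z [ 0.  0. -1.] F [-0.2 -0.2  0.5] open 0.0346 grip 60.1
[ 10.7 -51. ]
```

Emit:
send_rows([
  [0.03, 0, 0],
  [0, 0, 0],
  [0, 0, 0],
], yaw=[0, 0, 0])

```text
time: 80.92
tcp_pos: [0.6104, -0.0402, 0.0242]
orientation: [0.737, 0.676, 0.0, 0.0]
contact_force: [0.1, -1.8, 0.8]
opening: 0.0347
grip_force: 60.2
```

Emit:
send_rows([
  [0.02, 0, 0],
  [0, 0, 0],
  [0, 0, 0],
], yaw=[0, 0, 0])

```text
time: 81.17
tcp_pos: [0.6103, -0.0397, 0.0242]
orientation: [0.737, 0.676, -0.0, 0.0]
contact_force: [-0.0, -1.1, 1.3]
opening: 0.0345
grip_force: 60.3
```

```bash
python3 -c "
from h import *
s=st(); print(tray(s['tcp_pos']))"
```

```text
t 81.17 tcp [ 0.6103 -0.0397  0.0242] toolx [ 0.086  0.996 -0.   ] tooly [ 0.996 -0.086  0.   ] z [ 0. -0. -1.] F [-0.  -1.1  1.3] open 0.0345 grip 60.3
[ 10.7 -50.1]
```

Emit:
send_rows([
  [0, 0, 0],
  [0, 0, 0],
  [0, 0, 0],
  [0, 0, 0],
  [0, 0, 0],
], yaw=[0, 0, 0, 0, 0], claw=1)

```text
time: 81.58
tcp_pos: [0.6103, -0.0392, 0.0241]
orientation: [0.737, 0.676, 0.0, -0.0]
contact_force: [-0.2, -0.5, -0.4]
opening: 0.0854
grip_force: 0.0
```

Emit:
send_rows([
  [0, 0, -1],
  [0, 0, -1],
  [-0.7, 0.05, -1],
  [-0.7, 0, 0],
  [-0.6, 0, 0],
], yaw=[0, 0, 0, 0, 0])

```text
time: 82.0
tcp_pos: [0.6084, -0.0803, 0.0851]
orientation: [0.737, 0.676, 0.001, 0.001]
contact_force: [1.1, -0.3, 0.2]
opening: 0.0853
grip_force: 0.0
```

Emit:
send_rows([
  [0, 0, 0],
  [0, 0, 1],
  [0, 0, 1],
  [0, 0, 0.7],
  [0, 0, 0],
], yaw=[0, 0, 0, 0, 0])

```text
time: 82.42
tcp_pos: [0.6044, -0.0789, 0.0256]
orientation: [0.737, 0.676, -0.003, -0.004]
contact_force: [-0.7, 0.1, 0.3]
opening: 0.0856
grip_force: 0.0
```

Emit:
send_rows([
  [0, 0, 0],
  [0, 0, 0],
  [0, 0, 0],
  [0, 0, 0],
  [0, 0, 0],
], yaw=[0, 0, 0, 0, 0], claw=-1)

```text
time: 82.83
tcp_pos: [0.6084, -0.0794, 0.0312]
orientation: [0.737, 0.676, 0.001, 0.001]
contact_force: [-0.9, -0.0, 4.1]
opening: 0.0349
grip_force: 59.8
```

Emit:
send_rows([
  [0, 0, -0.1],
  [0, 0, 0],
  [0, 0, 0],
], yaw=[0, 0, 0])

```text
time: 83.08
tcp_pos: [0.6076, -0.0794, 0.032]
orientation: [0.737, 0.676, -0.0, -0.0]
contact_force: [0.8, 0.3, -2.1]
opening: 0.0347
grip_force: 59.9
```

```bash
python3 -c "
from h import *
s=st(); print(tray(s['tcp_pos']))"
```

```text
t 83.08 tcp [ 0.6076 -0.0794  0.032 ] toolx [0.086 0.996 0.   ] tooly [ 0.996 -0.086 -0.   ] z [-0.  0. -1.] F [ 0.8  0.3 -2.1] open 0.0347 grip 59.9
[ 11.4 -89.9]
```

Emit:
send_rows([
  [0.45, 0, 0],
  [0, 0, 0],
  [0, 0, 0],
], yaw=[0, 0, 0])

```text
time: 83.33
tcp_pos: [0.6085, -0.0697, 0.0319]
orientation: [0.737, 0.676, -0.0, -0.0]
contact_force: [0.1, -0.3, -2.5]
opening: 0.035
grip_force: 59.9
```

Emit:
send_rows([
  [0.07, 0, 0],
  [0, 0, 0],
  [0, 0, 0],
], yaw=[0, 0, 0])

```text
time: 83.58
tcp_pos: [0.6087, -0.069, 0.032]
orientation: [0.737, 0.676, 0.0, -0.0]
contact_force: [-0.0, 0.1, -1.8]
opening: 0.0347
grip_force: 59.9
```

Emit:
send_rows([
  [0.04, 0, 0],
  [0, 0, 0],
  [0, 0, 0],
], yaw=[0, 0, 0])

```text
time: 83.83
tcp_pos: [0.6088, -0.0683, 0.0321]
orientation: [0.737, 0.676, 0.0, -0.0]
contact_force: [-0.2, 0.4, -3.0]
opening: 0.0348
grip_force: 59.9
```

Emit:
send_rows([
  [0.04, 0, 0],
  [0, 0, 0],
  [0, 0, 0],
], yaw=[0, 0, 0])

```text
time: 84.08
tcp_pos: [0.6089, -0.0674, 0.0321]
orientation: [0.737, 0.676, 0.0, 0.0]
contact_force: [-0.6, -0.2, -2.6]
opening: 0.0351
grip_force: 59.9
```

```bash
python3 -c "
from h import *
s=st(); print(tray(s['tcp_pos']))"
```

```text
t 84.08 tcp [ 0.6089 -0.0674  0.0321] toolx [0.086 0.996 0.   ] tooly [ 0.996 -0.086  0.   ] z [ 0.  0. -1.] F [-0.6 -0.2 -2.6] open 0.0351 grip 59.9
[ 11.6 -77.9]
```

Emit:
send_rows([
  [0.04, 0, 0],
  [0, 0, 0],
  [0, 0, 0],
], yaw=[0, 0, 0])

```text
time: 84.33
tcp_pos: [0.609, -0.0666, 0.0321]
orientation: [0.737, 0.676, 0.0, 0.0]
contact_force: [-0.3, -0.6, -2.8]
opening: 0.0346
grip_force: 59.9
```

Emit:
send_rows([
  [0.04, 0, 0],
  [0, 0, 0],
  [0, 0, 0],
], yaw=[0, 0, 0])

```text
time: 84.58
tcp_pos: [0.609, -0.0658, 0.0321]
orientation: [0.737, 0.676, 0.0, -0.0]
contact_force: [0.3, 0.6, -2.4]
opening: 0.0351
grip_force: 59.9
```

```bash
python3 -c "
from h import *
s=st(); print(tray(s['tcp_pos']))"
```

```text
t 84.58 tcp [ 0.609  -0.0658  0.0321] toolx [0.086 0.996 0.   ] tooly [ 0.996 -0.086  0.   ] z [ 0.  0. -1.] F [ 0.3  0.6 -2.4] open 0.0351 grip 59.9
[ 11.6 -76.3]
```

Emit:
send_rows([
  [0.03, 0, 0],
  [0, 0, 0],
  [0, 0, 0],
], yaw=[0, 0, 0])

```text
time: 84.83
tcp_pos: [0.609, -0.0653, 0.0321]
orientation: [0.737, 0.676, -0.0, 0.0]
contact_force: [-0.2, -0.6, -2.4]
opening: 0.0348
grip_force: 59.9
```

Emit:
send_rows([
  [0.03, 0, 0],
  [0, 0, 0],
  [0, 0, 0],
], yaw=[0, 0, 0])

```text
time: 85.08
tcp_pos: [0.6091, -0.065, 0.0321]
orientation: [0.737, 0.676, -0.0, 0.0]
contact_force: [0.0, -3.0, -1.6]
opening: 0.0347
grip_force: 59.9
```

```bash
python3 -c "
from h import *
s=st(); print(tray(s['tcp_pos'])); w=grab('wrist')
for d in vision.spot_in(w,'can1'): print(np.round(d['bbox'],1))
g=cv2.cvtColor(w['pixels'],6).astype(int); print([int(x) for x in g[100:400:2,262]])
"
```

```text
t 85.08 tcp [ 0.6091 -0.065   0.0321] toolx [ 0.086  0.996 -0.   ] tooly [ 0.996 -0.086  0.   ] z [ 0. -0. -1.] F [ 0.  -3.  -1.6] open 0.0347 grip 59.9
[ 11.6 -75.5]
[223.6 106.8 338.8 227.9]
[220.5   0.  341.7  67.9]
[220.4 245.4 333.1 397.7]
[29, 31, 31, 30, 28, 30, 53, 72, 39, 79, 147, 155, 152, 155, 154, 152, 152, 152, 153, 154, 151, 156, 151, 149, 151, 150, 154, 150, 148, 138, 124, 126, 97, 30, 30, 34, 29, 29, 32, 28, 31, 27, 45, 113, 123, 120, 122, 121, 120, 121, 123, 117, 120, 120, 114, 115, 106, 104, 105, 109, 123, 124, 97, 87, 92, 91, 90, 90, 90, 93, 92, 93, 95, 91, 90, 77, 79, 81, 78, 79, 78, 80, 77, 79, 76, 79, 77, 81, 77, 78, 80, 78, 26, 11, 31, 33, 32, 34, 32, 34, 32, 33, 27, 29, 48, 51, 49, 49, 50, 46, 49, 45, 50, 48, 46, 47, 52, 47, 51, 51, 50, 52, 51, 50, 27, 12, 7, 13, 13, 9, 9, 14, 9, 42, 48, 50, 48, 49, 48, 47, 48, 48, 50, 47, 51, 51, 48, 49, 27, 14]
```

Emit:
send_rows([
  [0, 0.1, 0],
  [0, 0, 0.07],
  [0, 0, 0],
  [0, 0, 0],
], yaw=[0, 0, 0, 0])

```text
time: 85.52
tcp_pos: [0.611, -0.0649, 0.0312]
orientation: [0.737, 0.676, -0.0, -0.0]
contact_force: [-3.8, -2.4, 3.8]
opening: 0.0349
grip_force: 60.1
```

Emit:
send_rows([
  [0, 0, 0],
  [0, 0, 0],
  [0, 0, 0],
  [0, 0, 0],
  [0, 0, 0],
], yaw=[0, 0, 0, 0, 0], claw=1)

```text
time: 85.93
tcp_pos: [0.6113, -0.0646, 0.0306]
orientation: [0.737, 0.676, 0.0, 0.0]
contact_force: [-0.7, -0.5, 0.1]
opening: 0.0853
grip_force: 0.0
```

Emit:
send_rows([
  [0, 0, -1],
  [0, 0, -1],
  [0.6, -0.1, -1],
  [0.6, 0, 0],
  [0, 0, 0],
], yaw=[0, 0, 0, 0, 0])

```text
time: 86.35
tcp_pos: [0.612, -0.0389, 0.0917]
orientation: [0.737, 0.676, 0.001, 0.001]
contact_force: [-0.0, 0.4, -1.0]
opening: 0.0853
grip_force: 0.0
```

```bash
python3 -c "
from h import *
s=st(); print(tray(s['tcp_pos']))
"
```

```text
t 86.35 tcp [ 0.612  -0.0389  0.0917] toolx [0.085 0.996 0.001] tooly [ 0.996 -0.085  0.003] z [ 0.003  0.001 -1.   ] F [-0.   0.4 -1. ] open 0.0853 grip 0.0
[ 12.3 -49.2]
```

Emit:
send_rows([
  [0, 0, 1],
  [0, 0, 1],
  [0, 0, 1],
  [0, 0, 0.4],
  [0, 0, 0],
], yaw=[0, 0, 0, 0, 0])

```text
time: 86.77
tcp_pos: [0.6088, -0.0406, 0.0195]
orientation: [0.737, 0.676, -0.002, -0.002]
contact_force: [-0.3, -0.2, -0.6]
opening: 0.085
grip_force: 0.0
```

Emit:
send_rows([
  [0, 0, 0],
  [0, 0, 0],
  [0, 0, 0],
  [0, 0, 0],
  [0, 0, 0],
], yaw=[0, 0, 0, 0, 0], claw=-1)

```text
time: 87.18
tcp_pos: [0.6121, -0.0408, 0.0242]
orientation: [0.737, 0.676, 0.001, 0.001]
contact_force: [-0.6, -0.5, 6.0]
opening: 0.0345
grip_force: 59.8
```

```bash
python3 -c "
from h import *
s=st(); print(tray(s['tcp_pos']))
"
```

```text
t 87.18 tcp [ 0.6121 -0.0408  0.0242] toolx [0.086 0.996 0.   ] tooly [ 0.996 -0.086  0.003] z [ 0.003 -0.    -1.   ] F [-0.6 -0.5  6. ] open 0.0345 grip 59.8
[ 12.5 -51.1]
```

Emit:
send_rows([
  [0, 0, -0.3],
  [0, 0, -0.6],
  [0, 0, -1],
  [0, 0, -1],
  [0, 0, -1],
], yaw=[0, 0, 0, 0, 0])

```text
time: 87.6
tcp_pos: [0.611, -0.0408, 0.1023]
orientation: [0.737, 0.676, 0.0, 0.0]
contact_force: [0.7, 0.3, -1.9]
opening: 0.0343
grip_force: 59.5
```

Emit:
send_rows([
  [0, 0, -1],
  [0, 0, 0],
  [0, 0, 0],
], yaw=[0, 0, 0])

```text
time: 87.85
tcp_pos: [0.6118, -0.0408, 0.1223]
orientation: [0.737, 0.676, 0.001, 0.001]
contact_force: [0.3, 0.2, -3.0]
opening: 0.0349
grip_force: 59.6
```

Emit:
send_rows([
  [-0.978, 0.032, 0],
  [-0.978, 0.032, 0],
  [-0.978, 0.032, 0],
  [-0.978, 0.032, 0],
  [-0.978, 0.032, 0],
], yaw=[0, 0, 0, 0, 0])

```text
time: 88.27
tcp_pos: [0.6047, -0.139, 0.1189]
orientation: [0.737, 0.676, -0.001, -0.001]
contact_force: [-0.2, -0.9, -1.7]
opening: 0.0346
grip_force: 59.4
```

Emit:
send_rows([
  [-0.978, 0.032, 0],
  [-0.978, 0.032, 0],
  [-0.978, 0.032, 0],
  [-0.978, 0.032, 0],
  [-0.978, 0.032, 0],
], yaw=[0, 0, 0, 0, 0])

```text
time: 88.68
tcp_pos: [0.5994, -0.2367, 0.1188]
orientation: [0.737, 0.676, -0.001, -0.002]
contact_force: [0.3, 0.5, -2.0]
opening: 0.0345
grip_force: 59.4
```

Emit:
send_rows([
  [-0.978, 0.032, 0],
  [-0.978, 0.032, 0],
  [-0.978, 0.032, 0],
  [-0.978, 0.032, 0],
  [-0.978, 0.032, 0],
], yaw=[0, 0, 0, 0, 0])

```text
time: 89.1
tcp_pos: [0.5943, -0.3343, 0.1186]
orientation: [0.737, 0.676, -0.0, -0.002]
contact_force: [0.5, 0.1, -1.9]
opening: 0.0343
grip_force: 59.4
```

Emit:
send_rows([
  [0, 0, 0.5],
  [0, 0, 1],
  [0, 0, 1],
  [0, 0, 1],
  [0, 0, 0.9],
], yaw=[0, 0, 0, 0, 0])

```text
time: 89.52
tcp_pos: [0.5939, -0.3326, 0.0295]
orientation: [0.737, 0.676, -0.0, -0.002]
contact_force: [0.4, -0.7, -1.9]
opening: 0.0346
grip_force: 59.6
```

Emit:
send_rows([
  [0, 0, 0.35],
  [0, 0, 0],
  [0, 0, 0],
], yaw=[0, 0, 0])

```text
time: 89.77
tcp_pos: [0.5952, -0.3335, 0.0251]
orientation: [0.737, 0.676, -0.0, -0.001]
contact_force: [0.2, -0.6, -0.2]
opening: 0.0347
grip_force: 59.6
```

Emit:
send_rows([
  [0, 0, 0.1],
  [0, 0, 0],
  [0, 0, 0],
], yaw=[0, 0, 0])

```text
time: 90.02
tcp_pos: [0.5959, -0.3341, 0.0247]
orientation: [0.737, 0.676, 0.0, 0.001]
contact_force: [0.4, 1.1, -2.1]
opening: 0.0343
grip_force: 59.6
```

Emit:
send_rows([
  [0, 0, 0.17],
  [0, 0, 0],
  [0, 0, 0],
], yaw=[0, 0, 0])

```text
time: 90.27
tcp_pos: [0.5953, -0.3339, 0.0203]
orientation: [0.737, 0.676, 0.0, -0.0]
contact_force: [-1.0, -0.1, -0.9]
opening: 0.0347
grip_force: 59.6
```

Emit:
send_rows([
  [0, 0, 0.08],
  [0, 0, 0],
  [0, 0, 0],
], yaw=[0, 0, 0])

```text
time: 90.52
tcp_pos: [0.5954, -0.3339, 0.0201]
orientation: [0.737, 0.676, 0.0, 0.0]
contact_force: [-1.5, 1.7, 5.3]
opening: 0.0345
grip_force: 60.2
```

Emit:
send_rows([
  [0, 0, 0],
  [0, 0, 0],
  [0, 0, 0],
  [0, 0, 0],
  [0, 0, 0],
], yaw=[0, 0, 0, 0, 0], claw=1)

```text
time: 90.93
tcp_pos: [0.5954, -0.3339, 0.0185]
orientation: [0.737, 0.676, 0.0, -0.0]
contact_force: [0.2, -0.2, -0.3]
opening: 0.0851
grip_force: 0.0
```

Emit:
send_rows([
  [0, 0, -1],
  [0, 0, -1],
  [0, 0, -1],
  [0, 0, -1],
  [0, 0, -1],
], yaw=[0, 0, 0, 0, 0])

```text
time: 91.35
tcp_pos: [0.5953, -0.3338, 0.1195]
orientation: [0.737, 0.676, 0.0, -0.0]
contact_force: [-0.8, -0.4, -0.4]
opening: 0.0856
grip_force: 0.0
```

```bash
python3 -c "
from h import *
st(); w=grab('wrist')
for d in vision.spot_in(w,'spacer'):
  b=d['bbox']
  if 200<b[0]<320 and 130<b[1]<260:
      r=least_squares(lambda v:(bb(w2px(w,box(*v,z0=.004)))-b),[.596,-.333]); print('sp',np.round(b,1),r.x.round(4),r.cost.round(1))
print([(d['conf'],px2w(w,d['uv'],.004).round(4)) for d in vision.spot_point(w,'mat')])
p=grab('top'); d=vision.trace(p,'cover')[0]
c=max(cv2.findContours(d['region'].astype(np.uint8),0,2)[0],key=cv2.contourArea)[:,0].astype(float)
W=np.array([px2w(p,u,.084)[:2]*1000 for u in c],np.float32); print('cover',cv2.minAreaRect(W))
print([(round(d['conf'],2),px2w(p,d['uv'],0).round(3)) for d in vision.spot_point(p,'cover')])
"
```

```text
t 91.35 tcp [ 0.5953 -0.3338  0.1195] toolx [0.086 0.996 0.   ] tooly [ 0.996 -0.086 -0.   ] z [-0.  0. -1.] F [-0.8 -0.4 -0.4] open 0.0856 grip 0.0
[(0.87, array([ 0.5948, -0.3332,  0.004 ])), (0.35, array([ 0.7279, -0.2867,  0.004 ]))]
cover ((535.533203125, 329.14422607421875), (253.57876586914062, 115.16519165039062), 15.812976837158203)
[(0.89, array([0.541, 0.337, 0.   ])), (0.44, array([ 0.581, -0.332,  0.   ]))]
```

Emit:
send_rows([
  [0.957, -0.022, -0.25],
  [0.957, -0.022, -0.25],
  [0.957, -0.022, -0.25],
  [0.957, -0.022, -0.25],
  [0.957, -0.022, -0.25],
], yaw=[0, 0, 0, 0, 0])

```text
time: 92.07
tcp_pos: [0.6007, -0.2372, 0.142]
orientation: [0.737, 0.676, -0.001, -0.002]
contact_force: [0.6, 0.1, -0.0]
opening: 0.0856
grip_force: 0.0
```

Emit:
send_rows([
  [0.957, -0.022, -0.25],
  [0.957, -0.022, -0.25],
  [0.957, -0.022, -0.25],
  [0.957, -0.022, -0.25],
  [0.957, -0.022, -0.25],
], yaw=[0, 0, 0, 0, 0])

```text
time: 92.48
tcp_pos: [0.6068, -0.1417, 0.1671]
orientation: [0.737, 0.676, -0.001, -0.001]
contact_force: [0.1, 0.4, -0.2]
opening: 0.085
grip_force: 0.0
```

Emit:
send_rows([
  [0.957, -0.022, -0.25],
  [0.957, -0.022, -0.25],
  [0.957, -0.022, -0.25],
  [0.957, -0.022, -0.25],
  [0.957, -0.022, -0.25],
], yaw=[0, 0, 0, 0, 0])

```text
time: 92.9
tcp_pos: [0.6129, -0.0463, 0.1922]
orientation: [0.737, 0.676, -0.001, -0.001]
contact_force: [-0.5, -0.5, -0.7]
opening: 0.0853
grip_force: 0.0
```

Emit:
send_rows([
  [0.957, -0.022, 0],
  [0.957, -0.022, 0],
  [0.957, -0.022, 0],
  [0, 0, 0],
  [0, 0, 0],
], yaw=[0, 0, 0, 0, 0])

```text
time: 93.32
tcp_pos: [0.6167, 0.0107, 0.1922]
orientation: [0.736, 0.677, -0.001, -0.001]
contact_force: [0.3, -0.5, 0.4]
opening: 0.0852
grip_force: 0.0
```

```bash
python3 -c "
from h import *
s=st(); print(tray(s['tcp_pos']))
def mid(p,row,h,i,z0=.008):
  return least_squares(lambda v:(lambda b:b[i])(bb(w2px(p,cyl(.604+.013*.9963+v[0]*.0859,.0112-.0011+v[0]*.9963,h,z0=z0))))-row,[.0]).x[0]*1000
L=[]
for k in range(4):
  w=grab('wrist',f'w2{k}.png')
  L+=[np.array(d['bbox']) for d in vision.spot_in(w,'can1') if 220<d['bbox'][0]<330]
H=(.04,.048,.056,.072); Y=(86,32,-22,-76); a=np.radians(-4.93)
pr=[bb(w2px(w,cyl(.604+.013*np.cos(a)-y/1000*np.sin(a),.0112+.013*np.sin(a)+y/1000*np.cos(a),h,z0=.008))) for h,y in zip(H,Y)]
for q,h,y in zip(pr,H,Y):
  M=[b for b in L if abs((b[1]+b[3]-q[1]-q[3])/2)<15]
  if M:
    m=np.median(M,0); r=least_squares(lambda v:bb(w2px(w,cyl(v[0],v[1],h,z0=.008)))-m,[.615,y/1000]); print(h,y,'pred',q.round(0),'obs',m.round(1),len(M),tray(r.x),r.cost.round(1))
  else: print(h,q.round(0),'none')
E=np.array(w['extrinsics']); np.save('w2E.npy',E)
"
```

```text
t 93.32 tcp [0.6167 0.0107 0.1922] toolx [ 0.084  0.996 -0.001] tooly [ 0.996 -0.084 -0.003] z [-0.003 -0.    -1.   ] F [ 0.3 -0.5  0.4] open 0.0852 grip 0.0
[12.7  0.6]
0.04 86 pred [252.  57. 300. 107.] obs [253.8  56.2 300.  107.5] 4 [13.8 86. ] 0.8
0.048 32 pred [253. 127. 299. 178.] obs [252.6 128.2 301.8 179.8] 4 [13.9 30.8] 2.1
0.056 -22 pred [254. 186. 299. 246.] obs [253.6 184.8 299.8 244.6] 4 [ 13.4 -20.9] 0.4
0.072 -76 pred [254. 240. 299. 314.] obs [257.2 240.1 299.  313.6] 4 [ 14.5 -75.7] 2.2
```

Emit:
send_rows([
  [0.969, -0.337, 0],
  [0.969, -0.337, 0],
  [0.969, -0.337, 0],
  [0.969, -0.337, 0],
  [0.969, -0.337, 0],
], yaw=[0, 0, 0, 0, 0])

```text
time: 94.13
tcp_pos: [0.5918, 0.11, 0.1938]
orientation: [0.737, 0.676, 0.0, 0.0]
contact_force: [-0.1, 0.4, -0.5]
opening: 0.0852
grip_force: 0.0
```

Emit:
send_rows([
  [0.969, -0.337, -0.3],
  [0.969, -0.337, -0.3],
  [0.969, -0.337, -0.3],
  [0.969, -0.337, -0.3],
  [0.969, -0.337, -0.3],
], yaw=[0, 0, 0, 0, 0])

```text
time: 94.55
tcp_pos: [0.5666, 0.2095, 0.2241]
orientation: [0.737, 0.676, 0.0, 0.0]
contact_force: [-0.0, 0.3, -0.2]
opening: 0.0854
grip_force: 0.0
```

Emit:
send_rows([
  [0.969, -0.337, 0],
  [0.969, -0.337, 0],
  [0.969, -0.337, 0],
  [0.969, -0.337, 0],
  [0.969, -0.337, 0],
], yaw=[0, 0, 0, 0, 0])

```text
time: 94.97
tcp_pos: [0.5414, 0.309, 0.2238]
orientation: [0.737, 0.676, 0.0, 0.0]
contact_force: [0.9, 0.3, 0.2]
opening: 0.0853
grip_force: 0.0
```

Emit:
send_rows([
  [0.969, -0.337, 0],
  [0, 0, 0],
  [0, 0, 0],
  [0, 0, 0],
  [0, 0, 0],
], yaw=[0, 1, 1, 1, 1])

```text
time: 95.38
tcp_pos: [0.5366, 0.3282, 0.2237]
orientation: [0.844, 0.536, 0.0, -0.0]
contact_force: [0.4, -0.7, 2.0]
opening: 0.0854
grip_force: 0.0
```

Emit:
send_rows([
  [0, 0, 0],
  [0, 0, 0],
  [0, 0, 0],
  [0, 0, 0],
  [0, 0, 0],
], yaw=[1, 1, 1, 1, 1])

```text
time: 95.8
tcp_pos: [0.5367, 0.328, 0.2238]
orientation: [0.94, 0.34, 0.0, -0.0]
contact_force: [-0.5, -0.0, -0.1]
opening: 0.0855
grip_force: 0.0
```

Emit:
send_rows([
  [0, 0, 0],
  [0, 0, 0],
  [0, 0, 0],
  [0, 0, 0],
  [0, 0, 0],
], yaw=[1, 1, 1, 1, 0.86])

```text
time: 96.22
tcp_pos: [0.5367, 0.3279, 0.2237]
orientation: [0.991, 0.135, 0.0, -0.0]
contact_force: [-0.5, 0.4, 0.0]
opening: 0.0853
grip_force: 0.0
```

```bash
cat > cov.py <<'E'
from h import *
st(); w=grab('wrist','w30.png'); print('joints',np.round(status.observe()['joints'],2))
d=vision.trace(w,'cover'); print([(round(x['conf'],2),np.round(x['bbox'])) for x in d]); m=d[0]['region']
g=cv2.cvtColor(w['pixels'],6).astype(float)
# black handle: dark pixels inside the cover region
med=np.median(g[m]); print('median',med, [int(x) for x in g[:,277][::8]])
hull=np.zeros(m.shape,np.uint8); cv2.fillConvexPoly(hull,cv2.convexHull(np.argwhere(m)[:,::-1].astype(np.int32)),1)
k=((g<med*.45)&(hull>0)).astype(np.uint8); n,lab,s,c=cv2.connectedComponentsWithStats(k)
for i in range(1,n):
  if s[i,4]>150:
    pts=np.argwhere(lab==i)[:,::-1].astype(float); P=np.array([px2w(w,u,.114)[:2]*1000 for u in pts],np.float32); r=cv2.minAreaRect(P); print(s[i],np.round(r[0],1),np.round(r[1],1),round(r[2],1))
C=max(cv2.findContours(m.astype(np.uint8),0,2)[0],key=cv2.contourArea)[:,0].astype(float)
print('top',cv2.minAreaRect(np.array([px2w(w,u,.084)[:2]*1000 for u in C],np.float32)))
E
python3 cov.py
```

```text
t 96.22 tcp [0.5367 0.3279 0.2237] toolx [0.964 0.267 0.   ] tooly [ 0.267 -0.964 -0.   ] z [ 0.  0. -1.] F [-0.5  0.4  0. ] open 0.0853 grip 0.0
joints [ 0.53  0.41  1.45 -0.    1.29  1.83]
[(0.87, array([198.,  25., 322., 331.])), (0.7, array([554., 178., 560., 191.]))]
median 96.0 [183, 170, 148, 78, 122, 118, 121, 118, 118, 122, 115, 118, 120, 118, 114, 116, 68, 69, 66, 69, 67, 56, 78, 75, 70, 55, 66, 84, 82, 86, 87, 86, 81, 92, 83, 84, 83, 102, 100, 98, 100, 98, 96, 97, 104, 95, 101, 94, 91, 95, 10, 2, 8]
[ 249  160   28   85 1946] [537.  337.6] [63.6 19.4] 15.2
top ((533.19384765625, 338.4129333496094), (254.32432556152344, 91.66332244873047), 15.223257064819336)
```

Emit:
send_rows([
  [0.03, -0.51, 0],
  [0, 0, 1],
  [0, 0, 1],
  [0, 0, 1],
  [0, 0, 1],
], yaw=[0.06, 0, 0, 0, 0])

```text
time: 96.73
tcp_pos: [0.5343, 0.339, 0.143]
orientation: [0.991, 0.135, 0.0, -0.0]
contact_force: [0.0, 0.4, -0.2]
opening: 0.0854
grip_force: 0.0
```

Emit:
send_rows([
  [0, 0, 1],
  [0, 0, 1],
  [0, 0, 0.65],
  [0, 0, 0],
  [0, 0, 0],
], yaw=[0, 0, 0, 0, 0])

```text
time: 97.15
tcp_pos: [0.5341, 0.3386, 0.0903]
orientation: [0.991, 0.135, -0.001, 0.0]
contact_force: [-0.3, -0.8, 0.6]
opening: 0.0854
grip_force: 0.0
```

Emit:
send_rows([
  [0, 0, 0],
  [0, 0, 0],
  [0, 0, 0],
  [0, 0, 0],
  [0, 0, 0],
], yaw=[0, 0, 0, 0, 0], claw=-1)

```text
time: 97.57
tcp_pos: [0.5346, 0.3384, 0.0914]
orientation: [0.991, 0.134, 0.001, -0.0]
contact_force: [-0.0, 0.5, -0.7]
opening: 0.0255
grip_force: 0.0
```

Emit:
send_rows([
  [0, 0, 0],
  [0, 0, 0],
  [0, 0, 0],
], yaw=[0, 0, 0])

```text
time: 97.82
tcp_pos: [0.5345, 0.3386, 0.0912]
orientation: [0.991, 0.134, 0.0, -0.0]
contact_force: [-1.6, 1.7, 2.8]
opening: 0.0144
grip_force: 64.0
```

Emit:
send_rows([
  [0, 0, -0.3],
  [0, 0, -0.7],
  [0, 0, -1],
  [0, 0, -1],
  [0, 0, -1],
], yaw=[0, 0, 0, 0, 0])

```text
time: 98.23
tcp_pos: [0.5337, 0.3375, 0.1705]
orientation: [0.991, 0.134, -0.001, 0.001]
contact_force: [0.5, -0.3, -4.5]
opening: 0.0148
grip_force: 63.0
```

Emit:
send_rows([
  [0, 0, -1],
  [0, 0, -1],
  [0, 0, -0.7],
  [0, 0, 0],
  [0, 0, 0],
], yaw=[0, 0, 0, -0.5, -1])

```text
time: 98.65
tcp_pos: [0.5343, 0.3379, 0.2253]
orientation: [0.98, 0.2, 0.0, 0.0]
contact_force: [0.3, 0.2, -5.7]
opening: 0.0147
grip_force: 63.2
```

Emit:
send_rows([
  [0, 0, 0],
  [0, 0, 0],
  [0, 0, 0],
  [0, 0, 0],
  [0, 0, 0],
], yaw=[-1, -1, -1, -1, -1])

```text
time: 99.07
tcp_pos: [0.5338, 0.3376, 0.2237]
orientation: [0.913, 0.408, -0.001, 0.0]
contact_force: [0.0, 0.7, -3.2]
opening: 0.0149
grip_force: 63.2
```

Emit:
send_rows([
  [0, 0, 0],
  [0, 0, 0],
  [0, 0, 0],
  [0, 0, 0],
  [0, 0, 0],
], yaw=[-1, -1, -1, -1, -1])

```text
time: 99.48
tcp_pos: [0.5338, 0.3376, 0.2236]
orientation: [0.803, 0.596, -0.001, 0.0]
contact_force: [-1.7, -0.3, -3.6]
opening: 0.0143
grip_force: 63.2
```

Emit:
send_rows([
  [0, 0, 0],
  [0, 0, 0],
  [0, 0, 0],
  [0, 0, 0],
  [0, 0, 0],
], yaw=[-1, -1, -0.45, 0, 0])

```text
time: 99.9
tcp_pos: [0.534, 0.3378, 0.2239]
orientation: [0.737, 0.676, -0.001, -0.0]
contact_force: [-0.4, -0.3, -3.2]
opening: 0.0148
grip_force: 63.2
```

```bash
python3 -c "
from h import *
s=st(); print(tray(s['tcp_pos']))"
```

```text
t 99.9 tcp [0.534  0.3378 0.2239] toolx [ 0.085  0.996 -0.001] tooly [ 0.996 -0.085 -0.001] z [-0.002 -0.001 -1.   ] F [-0.4 -0.3 -3.2] open 0.0148 grip 63.2
[-97.8 319.4]
```

Emit:
send_rows([
  [-0.939, 0.288, 0],
  [-0.939, 0.288, 0],
  [-0.939, 0.288, 0],
  [-0.939, 0.288, 0],
  [-0.939, 0.288, 0],
], yaw=[0, 0, 0, 0, 0])

```text
time: 100.32
tcp_pos: [0.555, 0.2412, 0.2243]
orientation: [0.736, 0.677, -0.001, -0.0]
contact_force: [0.0, -0.2, -4.4]
opening: 0.0145
grip_force: 63.2
```

Emit:
send_rows([
  [-0.939, 0.288, 0],
  [-0.939, 0.288, 0],
  [-0.939, 0.288, 0],
  [-0.939, 0.288, 0],
  [-0.939, 0.288, 0],
], yaw=[0, 0, 0, 0, 0])

```text
time: 100.73
tcp_pos: [0.5759, 0.1451, 0.2244]
orientation: [0.736, 0.676, -0.0, -0.0]
contact_force: [0.1, 0.4, -3.6]
opening: 0.0148
grip_force: 63.2
```

Emit:
send_rows([
  [-0.939, 0.288, 0],
  [-0.939, 0.288, 0],
  [-0.939, 0.288, 0],
  [-0.939, 0.288, 0],
  [-0.939, 0.288, 0],
], yaw=[0, 0, 0, 0, 0])

```text
time: 101.15
tcp_pos: [0.5967, 0.0492, 0.2244]
orientation: [0.737, 0.676, -0.0, -0.0]
contact_force: [0.3, 0.2, -4.6]
opening: 0.0146
grip_force: 63.2
```

Emit:
send_rows([
  [-0.939, 0.288, 0],
  [-0.939, 0.288, 0],
  [0, 0, 0],
  [0, 0, 0],
  [0, 0, 0],
], yaw=[0, 0, 0, 0, 0])

```text
time: 101.57
tcp_pos: [0.6049, 0.0121, 0.2244]
orientation: [0.736, 0.677, -0.0, -0.0]
contact_force: [-0.4, 0.4, -4.1]
opening: 0.0147
grip_force: 63.2
```

```bash
python3 -c "
from h import *
s=st(); print(tray(s['tcp_pos'])); z=s['tcp_pos'][2]-.0912
w=grab('wrist','w40.png'); d=vision.trace(w,'cover'); print([(round(x['conf'],2),np.round(x['bbox'])) for x in d])
for x in d[:1]:
  C=max(cv2.findContours(x['region'].astype(np.uint8),0,2)[0],key=cv2.contourArea)[:,0].astype(float)
  P=np.array([px2w(w,u,z+.084)[:2]*1000 for u in C],np.float32); r=cv2.minAreaRect(P); print(r, tray(np.array(r[0])/1000))
  T=np.array([tray(q/1000) for q in P]); print('tray extents x',np.percentile(T[:,0],[1,99]),'ymax',np.percentile(T[:,1],99))
"
```

```text
t 101.57 tcp [0.6049 0.0121 0.2244] toolx [0.085 0.996 0.001] tooly [ 0.996 -0.085 -0.001] z [-0.001  0.001 -1.   ] F [-0.4  0.4 -4.1] open 0.0147 grip 63.2
[0.8 1. ]
[(0.55, array([156.,   2., 397., 400.]))]
((606.215576171875, 31.093345642089844), (185.91598510742188, 91.21615600585938), 84.9588851928711) [ 0.5 20. ]
tray extents x [-44.9  46.1] ymax 110.88900000000001
```

Emit:
send_rows([
  [-0.03, -0.04, 1],
  [0, 0, 1],
  [0, 0, 1],
  [0, 0, 1],
  [0, 0, 0.8],
], yaw=[0, 0, 0, 0, 0])

```text
time: 102.08
tcp_pos: [0.6037, 0.0123, 0.1273]
orientation: [0.736, 0.677, -0.0, -0.001]
contact_force: [-0.0, -0.2, -5.3]
opening: 0.0147
grip_force: 63.0
```

Emit:
send_rows([
  [0, 0, 0.4],
  [0, 0, 0.2],
  [0, 0, 0],
  [0, 0, 0],
], yaw=[0, 0, 0, 0])

```text
time: 102.42
tcp_pos: [0.605, 0.0117, 0.1176]
orientation: [0.736, 0.677, 0.001, 0.001]
contact_force: [0.6, -0.4, -3.3]
opening: 0.0148
grip_force: 63.1
```

```bash
python3 -c "
from h import *
s=st(); print(tray(s['tcp_pos']))"
```

```text
t 102.42 tcp [0.605  0.0117 0.1176] toolx [0.083 0.997 0.   ] tooly [ 0.997 -0.083  0.002] z [ 0.002  0.    -1.   ] F [ 0.6 -0.4 -3.3] open 0.0148 grip 63.1
[1.  0.6]
```

Next, slow lowering.

Emit:
send_rows([
  [0, -0.04, 0.2],
  [0, 0, 0.2],
  [0, 0, 0],
  [0, 0, 0],
], yaw=[0, 0, 0, 0])

```text
time: 102.75
tcp_pos: [0.6035, 0.0114, 0.1087]
orientation: [0.736, 0.677, -0.0, -0.0]
contact_force: [0.1, 0.3, -3.6]
opening: 0.0148
grip_force: 63.1
```

Emit:
send_rows([
  [0, 0, 0.2],
  [0, 0, 0],
  [0, 0, 0],
], yaw=[0, 0, 0])

```text
time: 103.0
tcp_pos: [0.6034, 0.0114, 0.1045]
orientation: [0.736, 0.677, -0.0, -0.0]
contact_force: [0.6, -0.1, -3.8]
opening: 0.0144
grip_force: 63.1
```

Emit:
send_rows([
  [0, 0, 0.15],
  [0, 0, 0],
  [0, 0, 0],
], yaw=[0, 0, 0])

```text
time: 103.25
tcp_pos: [0.6034, 0.0114, 0.1015]
orientation: [0.736, 0.677, -0.0, -0.0]
contact_force: [-0.1, -0.0, -4.3]
opening: 0.0146
grip_force: 63.1
```

Emit:
send_rows([
  [0, 0, 0.1],
  [0, 0, 0],
  [0, 0, 0],
], yaw=[0, 0, 0])

```text
time: 103.5
tcp_pos: [0.6035, 0.0114, 0.0996]
orientation: [0.736, 0.677, -0.0, -0.0]
contact_force: [0.4, 0.1, -3.8]
opening: 0.0145
grip_force: 63.1
```

Below the rim top with no contact. I'll seat it on the ledge, release and retreat.

Emit:
send_rows([
  [0, 0, 0.06],
  [0, 0, 0],
  [0, 0, 0],
], yaw=[0, 0, 0])

```text
time: 103.75
tcp_pos: [0.6037, 0.0114, 0.0992]
orientation: [0.736, 0.677, 0.0, 0.0]
contact_force: [-2.8, -0.6, 1.1]
opening: 0.0146
grip_force: 63.9
```

Emit:
send_rows([
  [0, 0, 0.06],
  [0, 0, 0],
  [0, 0, 0],
], yaw=[0, 0, 0])

```text
time: 104.0
tcp_pos: [0.6036, 0.0115, 0.0991]
orientation: [0.736, 0.677, 0.0, 0.0]
contact_force: [-4.2, -0.2, 8.4]
opening: 0.0151
grip_force: 64.9
```

Emit:
send_rows([
  [0, 0, 0],
  [0, 0, 0],
  [0, 0, 0],
  [0, 0, 0],
  [0, 0, 0],
], yaw=[0, 0, 0, 0, 0], claw=1)

```text
time: 104.42
tcp_pos: [0.6037, 0.0115, 0.0971]
orientation: [0.736, 0.677, 0.0, 0.0]
contact_force: [0.1, -0.6, -0.2]
opening: 0.0746
grip_force: 0.0
```

Emit:
send_rows([
  [0, 0, -1],
  [0, 0, -1],
  [0, 0, -1],
  [0, 0, -1],
  [0, 0, -1],
], yaw=[0, 0, 0, 0, 0])

```text
time: 104.83
tcp_pos: [0.6035, 0.0114, 0.1981]
orientation: [0.736, 0.677, -0.0, -0.0]
contact_force: [0.5, -0.2, 0.2]
opening: 0.0856
grip_force: 0.0
```

Emit:
send_rows([
  [0, -0.8, 0],
  [0, -0.8, 0],
  [0, -0.8, 0],
  [0, 0, 0],
  [0, 0, 0],
], yaw=[0, 0, 0, 0, 0])

```text
time: 105.25
tcp_pos: [0.5557, 0.0155, 0.1975]
orientation: [0.736, 0.677, 0.0, 0.0]
contact_force: [0.5, -0.3, -0.7]
opening: 0.0857
grip_force: 0.0
```

```bash
python3 -c "
from h import *
st(); p=grab('top')
for l,z in (('cover',.092),('spacer',.004),('mat',.004),('mug',0),('oil_bottle',0),('slide_box',0)):
  print(l,[(round(d['conf'],2),px2w(p,d['uv'],z if l!='cover' else .008).round(3)) for d in vision.spot_point(p,l)[:4]])
q=grab('side')
a=np.radians(-4.93); c,s=np.cos(a),np.sin(a)
Q=[[.604+c*i-s*j,.0112+s*i+c*j,z] for i in(-.045,.045) for j in(-.126,.126) for z in(.008,.092)]+[[.604+c*i-s*j,.0112+s*i+c*j,.122] for i in(-.008,.008) for j in(-.03,.03)]
hull=cv2.convexHull(w2px(q,Q).astype(np.float32)).round().astype(int); N=np.zeros((420,560),np.uint8); cv2.fillPoly(N,[hull],1)
for nm,pic in (('side',q),('top',p)):
  hull=cv2.convexHull(w2px(pic,Q).astype(np.float32)).round().astype(int); N=np.zeros((420,560),np.uint8); cv2.fillPoly(N,[hull],1)
  for d in vision.trace(pic,'cover')[:1]: print(nm,np.round(d['bbox'],1),bb(w2px(pic,Q)).round(1),'IoU',((N>0)&d['region']).sum()/((N>0)|d['region']).sum())
print('side spacer',[(round(d['conf'],2),px2w(q,d['uv'],.004).round(3)) for d in vision.spot_point(q,'spacer')[:4]])
"
```

```text
t 105.25 tcp [0.5557 0.0155 0.1975] toolx [0.084 0.997 0.   ] tooly [ 0.997 -0.084  0.001] z [ 0.001  0.    -1.   ] F [ 0.5 -0.3 -0.7] open 0.0857 grip 0.0
cover [(0.63, array([ 0.6  , -0.332,  0.008]))]
spacer [(0.66, array([ 0.648, -0.452,  0.004])), (0.57, array([ 0.548, -0.425,  0.004])), (0.48, array([ 0.601, -0.327,  0.004])), (0.45, array([ 0.572, -0.245,  0.004]))]
mat [(0.86, array([ 0.594, -0.335,  0.004]))]
mug [(0.76, array([ 0.724, -0.283,  0.   ])), (0.49, array([ 0.594, -0.335,  0.   ])), (0.42, array([ 0.603, -0.325,  0.   ]))]
oil_bottle [(0.72, array([0.798, 0.165, 0.   ]))]
slide_box [(0.91, array([ 0.785, -0.05 ,  0.   ]))]
side [232.2 168.8 309.1 242. ] [231.9 166.1 306.2 242.5] IoU 0.9410391126678342
top [195.1 175.6 297.3 225.1] [188.5 175.2 296.2 223.4] IoU 0.383399209486166
side spacer [(0.78, array([ 0.586, -0.329,  0.004])), (0.7, array([ 0.643, -0.471,  0.004])), (0.61, array([ 0.549, -0.43 ,  0.004])), (0.57, array([ 0.561, -0.236,  0.004]))]
```

```bash
python3 -c "
from cell import manip
print(manip.finish_job())"
```

```text
the job is handed in; nothing more can be done
None
```

I handed the job in at about 105 s: the four canisters (the 64 mm one was absent) stand in height order, the spacer is back on its mat and the dust cover is on the ledge. I first swapped canisters 2 and 3 and re-laid them in the right order; no pass/fail verdict came back.

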